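Inspect specimen paddles on the angled rest and hang them up

ROBOT

A 6-joint arm with a two-finger parallel gripper is mounted at the origin on the work surface. World frame = base frame: x ahead of the robot, y to its left, z up, the work surface at z = 0. Lengths are in mm, angles in rad, forces in N, time in s.
With the tool pointing down it reaches from about 350 to 775 mm from the base axis. Payload 7.3 kg.
Tool frame: the origin (TCP) lies between the finger pads; the fingertips stand 17 mm ahead of it and the grasp point (between the pads) lies 2 mm behind it; z points along the fingers, y is the direction in which the jaws open and shut (so a half turn about z gives the same grasp; the last joint's range is limited). The gripper opens to 92 mm and grips with 3 to 60 N. Pads are 19 mm wide; open, the fingers measure 130 mm over their backs; the gripper's body (75 mm by 190 mm) begins 47 mm behind the grasp point.
Start: joints at [-0.146, 0.342, 1.524, -0, 1.275, -0.146], TCP at [525.02, 0.019, 213.341] pointing down, gripper open.
Joint ranges: [-2.53, 2.53], [-0.77, 2.02], [0.04, 2.7], [-1, 4.14], [0.28, 2.66], [-3.11, 3.11]. Speed limits (rad/s): [2.57, 2.57, 3.14, 3.14, 3.14, 3.14].

INTERFACE

Orientations are given as [roll, pitch, yaw] about the fixed x, y, z axes, in that order (R = Rz(yaw) Ry(pitch) Rx(roll)).
In Python, from plant import get_obs, capture, get_calibration, close_job gives the robot as it stands.
- The arm moves only by the tool carry_out, never from a script. Its argument "moves" is one flat list of numbers, 7 for each row, row after row: the shift along the tool's x, y, z normalised to -1 to 1, where 1 is 40 cm, then the turn, a rotation vector about the tool's x, y, z normalised to -1 to 1, where 1 is 30 degrees, then the opening, from 0 (shut) to 1 (fully open). A call has exactly 8 rows; each row is the pose to reach, as a shift and turn from the pose measured when the call began, along the tool's axes at that moment; what a row does not reach only later rows make up. A row lasts 1/10 s, in which the tool goes at most 50 mm and 8.59 degrees, less where a joint would pass 70% of its speed; a pose out of reach is approached as far as the arm can. A call with a number of a shift or a turn outside -1 to 1 is refused whole. A call with a gripper value outside its range is refused whole. The fingers move at their own pace and stop on an object; the grip force is fixed at half the most. Time passes only in rows, so rows that repeat a pose let the fingers close, or fill a call up. It gives the time, the measured TCP pose, the force and the opening at its end, in the units of the state.
- get_obs(): the state, without advancing time (a new reading comes with each control period).
- capture(name): name is "scene" or "side" or "wrist"; returns the picture (420x560x3 uint8, red, green, blue); there is no depth.
- get_calibration(name): a dict with "vfov" (degrees; the focal length in pixels is half the picture's height over the tangent of half this angle, whatever the lens; pixels are square), "cx", "cy" (the principal point, pixels), "cam_to_world" (4x4, takes a point from camera to world coordinates). Camera axes: x right, y up, looking along -z (the intrinsics and any distortion apply to the point x, -y, -z); pixel columns grow to the right and rows downward; lengths in mm; the calibration is good to about 2 mm. A picture is of the moment at which its call begins: read the wrist's pose just before it. get_calibration takes no time and is no camera call; for the wrist camera it gives the pose at the moment of the call.
- close_job(): hands the job in, once; it reports no verdict.
The state is a dict: "time": time; "joint_positions": joint angles; "dq": joint speeds; "tau": joint torques, N m; "tool_pos": TCP position; "tcp_rot": TCP orientation; "contact_force": force on the tool from outside, world axes, zero at the start; "moment": the same for the moment, N m; "grip_width": finger opening in mm.
Only numpy, scipy, OpenCV 4.12 (cv2) and the standard library are available. Lean on these libraries where they do the work, as an engineer would, in place of code of your own. Each camera call takes 0.05 s, during which the arm holds its last target.

TASK

Slide the lamp dimmer up until its grip is level with the white pointer, then inspect each specimen paddle on the mat, longest first: lay it lengthwise on the angled rest with its plate end down against the ledge and its eye uphill, let go of it for a good second, then take it anew by the eye and hang it by the eye on a hook of its own. When all the paddles hang, slide the dimmer back down to off, fully against its stop; leave the other things where they are.

Things in the scene. Friction and masses are not known exactly. Their poses are not given: they have to be found in the camera images.
- paddle_long: The long paddle: flat loose aluminium, 180 mm long, 10 mm thick, about 120 g, may be absent. Lengthwise: rectangular eye (42 long, 40 wide, opening 30 x 28), neck (50 long, 14 wide), plate (88 long, 44 wide) with three specimens. Starts face up on a 2 mm black mat, eye away from the robot. Origin: centre of underside, mid-length; +x along it to the eye, +z out of the face.
- paddle_long_eye (a point): centre of its eye opening, mid-thickness, 69 mm along +x from its origin; the eye's end is 21 mm further on, the neck's middle 46 mm back, the plate's far end 159 mm back
- paddle_mid: The mid paddle: flat loose aluminium, 155 mm long, 10 mm thick, about 100 g, may be absent. Lengthwise: rectangular eye (42 long, 40 wide, opening 30 x 28), neck (50 long, 14 wide), plate (63 long, 44 wide) with two specimens. Starts face up on a 2 mm black mat, eye away from the robot. Origin: centre of underside, mid-length; +x along it to the eye, +z out of the face.
- paddle_mid_eye (a point): centre of its eye opening, mid-thickness, 56.5 mm along +x from its origin; the eye's end is 21 mm further on, the neck's middle 46 mm back, the plate's far end 134 mm back
- paddle_short: The short paddle: flat loose aluminium, 130 mm long, 10 mm thick, about 80 g, may be absent. Lengthwise: rectangular eye (42 long, 40 wide, opening 30 x 28), neck (50 long, 14 wide), plate (38 long, 44 wide) with one specimen. Starts face up on a 2 mm black mat, eye away from the robot. Origin: centre of underside, mid-length; +x along it to the eye, +z out of the face.
- paddle_short_eye (a point): centre of its eye opening, mid-thickness, 44 mm along +x from its origin; the eye's end is 21 mm further on, the neck's middle 46 mm back, the plate's far end 109 mm back
- rest: Fixed angled rest: grey slab 115 mm long, 26 mm wide, rising at 45 degrees along its own +x; at its low end a ledge 60 mm wide, 12 mm proud of the slab; foot 130 x 90 mm. A paddle slides down to the ledge if let go. The eye is wider than the slab, so its sides can be pinched by fingers coming down the slope. Origin: at table level, 45 mm along +x from the slab-ledge corner; +z up.
- rest_seat (a point): where the middle of a parked paddle's plate end lies, at mid-thickness: in the corner of slab and ledge, 5 mm out from the slab's face, 38.5 mm above the table; the parked paddle runs 45 degrees up from here
- rack: Fixed rack: a bar (16 mm high) 0.25 m above the table on two posts 256 mm apart, with three level flat hooks, 12 mm wide, 7 mm thick, 90 mm apart, out along its own -x, roughly towards the robot, each with an upturned lip 9 mm higher at its tip. Origin: at table level; +z up; bar 13 to 27 mm along +x, hook tips 70 mm along -x; foot 90 x 270 mm.
- hook0 (a point): point on the centre line of the left hook (seen from the robot), 0.25 m above the table; the tip's end is 45 mm further along the rack's -x, the bar's face 38 mm along +x
- hook1 (a point): point on the centre line of the middle hook (seen from the robot), 0.25 m above the table; the tip's end is 45 mm further along the rack's -x, the bar's face 38 mm along +x
- hook2 (a point): point on the centre line of the right hook (seen from the robot), 0.25 m above the table; the tip's end is 45 mm further along the rack's -x, the bar's face 38 mm along +x
- dimmer (a joint): lamp dimmer slider, m: 0 = off, at the stop on the robot's right; 0.12 = brightest; slides with about 1.5 N and stays where it is left
- dimmer_top (a point): centre of the top of the dimmer's black grip: 28 mm along x, 20 mm along the track (y), 40 mm tall, its top 54 mm above the table
- dimmer_base: the dimmer's fixed grey track, 40 x 170 x 14 mm; +y runs along it towards brighter. Origin: centre of its underside.
- pointer: small white upright tab, 16 x 4 mm, 18 mm tall, on a 12 mm wide foot, fixed beside the far side of the dimmer track, 30 mm from its centre line: marks the working brightness. Origin: under its centre; its y runs along the track.
- dish: low open glass dish, 64 mm across, 18 mm high; a loose bystander, to be left where it is
- jar: amber glass jar, 40 mm across, 50 mm tall; a loose bystander, to be left where it is
- tweezers: steel tweezers, 130 mm long, lying flat; a loose bystander, to be left where it is
- specimen_box: clear specimen box with white lid, 60 x 60 x 24 mm; a loose bystander, to be left where it is
There are look-alikes about, which are no part of the job. Of the things shaped like the dimmer_base, the grey one is meant. Leave any yellow look-alike of the paddle_long alone.

How it is judged (in metres and radians):
On the way, in this order (a step that is already met when the one before it is completed fails the run):
1. the dimmer's grip is level with the pointer (y of dimmer_top in the frame of pointer between -0.008 and 0.008 m), for 0.3 s.
2. the long paddle lies released on the angled rest, eye uphill (x of paddle_long_eye in the frame of rest between 0.0419 and 0.0859 m and y of paddle_long_eye in the frame of rest between -0.022 and 0.022 m and z of paddle_long_eye in the frame of rest between 0.129 and 0.173 m and angle between paddle_long's own x axis and vertical between 0.6 and 0.97 rad and contact force between paddle_long and rest above 0.1 N and contact force between paddle_long and the fingers below 0.05 N and linear speed of paddle_long below 0.02 m/s), for 1 s.
3. the mid paddle lies released on the angled rest, eye uphill (x of paddle_mid_eye in the frame of rest between 0.0242 and 0.0682 m and y of paddle_mid_eye in the frame of rest between -0.022 and 0.022 m and z of paddle_mid_eye in the frame of rest between 0.1113 and 0.1553 m and angle between paddle_mid's own x axis and vertical between 0.6 and 0.97 rad and contact force between paddle_mid and rest above 0.1 N and contact force between paddle_mid and the fingers below 0.05 N and linear speed of paddle_mid below 0.02 m/s), for 1 s.
4. the short paddle lies released on the angled rest, eye uphill (x of paddle_short_eye in the frame of rest between 0.0065 and 0.0505 m and y of paddle_short_eye in the frame of rest between -0.022 and 0.022 m and z of paddle_short_eye in the frame of rest between 0.0936 and 0.1376 m and angle between paddle_short's own x axis and vertical between 0.6 and 0.97 rad and contact force between paddle_short and rest above 0.1 N and contact force between paddle_short and the fingers below 0.05 N and linear speed of paddle_short below 0.02 m/s), for 1 s.
5. all the paddles hang on the rack, each on its own hook, the light still at the pointer (all of step 1 and (distance between paddle_long_eye and hook0 below 0.042 m or distance between paddle_long_eye and hook1 below 0.042 m or distance between paddle_long_eye and hook2 below 0.042 m) and angle between each of paddle_long, paddle_mid, paddle_short's own x axis and vertical below 0.8 rad and contact force between each of paddle_long, paddle_mid, paddle_short and the fingers below 0.05 N and (distance between paddle_mid_eye and hook0 below 0.042 m or distance between paddle_mid_eye and hook1 below 0.042 m or distance between paddle_mid_eye and hook2 below 0.042 m) and (distance between paddle_short_eye and hook0 below 0.042 m or distance between paddle_short_eye and hook1 below 0.042 m or distance between paddle_short_eye and hook2 below 0.042 m) and distance between paddle_long_eye and paddle_mid_eye above 0.05 m and distance between each of paddle_long_eye, paddle_mid_eye and paddle_short_eye above 0.05 m), for 0.3 s.
At the end, for the whole second after the job is handed in: Every paddle present hangs by its eye, released (it may still swing a little), each on its own hook (eye centre within 42 mm of the hook point, length within 46 degrees of vertical, eyes over 50 mm apart), and the dimmer is within 6 mm of its off stop ((distance between paddle_long_eye and hook0 below 0.042 m or distance between paddle_long_eye and hook1 below 0.042 m or distance between paddle_long_eye and hook2 below 0.042 m) and angle between each of paddle_long, paddle_mid, paddle_short's own x axis and vertical below 0.8 rad and contact force between each of paddle_long, paddle_mid, paddle_short and the fingers below 0.05 N and (distance between paddle_mid_eye and hook0 below 0.042 m or distance between paddle_mid_eye and hook1 below 0.042 m or distance between paddle_mid_eye and hook2 below 0.042 m) and (distance between paddle_short_eye and hook0 below 0.042 m or distance between paddle_short_eye and hook1 below 0.042 m or distance between paddle_short_eye and hook2 below 0.042 m) and distance between paddle_long_eye and paddle_mid_eye above 0.05 m and distance between each of paddle_long_eye, paddle_mid_eye and paddle_short_eye above 0.05 m and value of joint dimmer below 0.006 m); the robot touches nothing.
It fails at once if a bystander is pushed more than 30 mm (distance of any of dish, jar, tweezers, specimen_box from where it was at the start of the episode above 0.03 m).
Of paddle_long, paddle_mid, paddle_short only 2 to 3 are there at a start; the rules pass over those that are not, and their reading is None.
At some moment in a run one of paddle_long, paddle_mid, paddle_short may be knocked a few centimetres aside while the robot is not near it.
It also fails if it takes over 210 s, if anything falls off the work surface, if the arm or the gripper's body presses on something with over 40 N, if the wrist force passes 120 N, or if a joint passes its speed limit or range.

## Working session

There is one attempt and no reset: what is moved stays moved. The work goes in short steps, Python scripts to look and compute and a tool call to move; the robot and the scene stay as the last step left them, time stands still between calls to the robot, and variables do not carry over. Pictures are saved under pics/ and viewed, and the job is handed in when it is done.

Besides the shell and the picture viewer there is one more tool, called as a command line: name --argument value ..., lists and objects as JSON in quotes. carry_out: Moves the arm, as the interface text tells. Scaled input: -1 to 1 covers 40 cm each way for a shift and 30 degrees each way for a turn. Its arguments: {"type":"object","properties":{"moves":{"type":"array","items":{"type":"number"}}},"required":["moves"]}

```bash
ls; mkdir -p pics; python3 - <<'E'
from plant import *
import cv2
print(get_obs())
for n in ["scene","side","wrist"]:
    c=get_calibration(n); print(n,c)
    im=capture(n); cv2.imwrite(f"pics/{n}0.png",im[:,:,::-1])
E
```

```text
pics
{'time': 0.0, 'joint_positions': array([-1.45993499e-01,  3.42732846e-01,  1.52504767e+00, -1.18225726e-05,
        1.27540100e+00, -1.46006900e-01]), 'dq': array([ 0.00040765,  0.00096279,  0.0012263 ,  0.00017901,  0.00047099,
       -0.00040937]), 'tau': array([ 7.61924657e-04, -4.31245601e+01, -2.44219762e+01,  7.17750052e-02,
        5.59406646e-02, -1.04314388e-04]), 'tool_pos': array([5.24555749e+02, 8.72047437e-02, 2.12629035e+02]), 'tcp_rot': array([-3.14001905e+00, -2.19977436e-04,  1.57081301e+00]), 'contact_force': array([0.01158188, 0.15290784, 0.12235283]), 'moment': array([ 0.00734534, -0.04299874,  0.0410729 ]), 'grip_width': 91.46969005745231}
scene {'vfov': 51.355411734377654, 'cx': 279.1223748835425, 'cy': 208.25643583693054, 'cam_to_world': array([[ 1.24658355e-01, -8.12368572e-01,  5.69664461e-01,
         1.08382634e+03],
       [ 9.92199551e-01,  1.01724760e-01, -7.20563933e-02,
        -8.87121908e+01],
       [ 5.87369038e-04,  5.74203254e-01,  8.18712574e-01,
         1.00336007e+03],
       [ 0.00000000e+00,  0.00000000e+00,  0.00000000e+00,
         1
[... 200 characters left out ...]
,
       [-6.32480622e-01, -4.47245385e-01,  6.32407961e-01,
         6.35475171e+02],
       [-2.31303795e-03,  8.17543675e-01,  5.75861954e-01,
         7.49454114e+02],
       [ 0.00000000e+00,  0.00000000e+00,  0.00000000e+00,
         1.00000000e+00]])}
wrist {'vfov': 71.80611800019591, 'cx': 283.9759549645658, 'cy': 211.2827606815979, 'cam_to_world': array([[ 9.99998845e-01, -3.15148689e-04,  1.48700924e-03,
         5.25758707e+02],
       [-1.05074243e-04,  9.61599222e-01,  2.74457511e-01,
         7.38458362e+01],
       [-1.51640186e-03, -2.74457350e-01,  9.61598078e-01,
         3.85200019e+02],
       [ 0.00000000e+00,  0.00000000e+00,  0.00000000e+00,
         1.00000000e+00]])}
```

View pics/scene0.png

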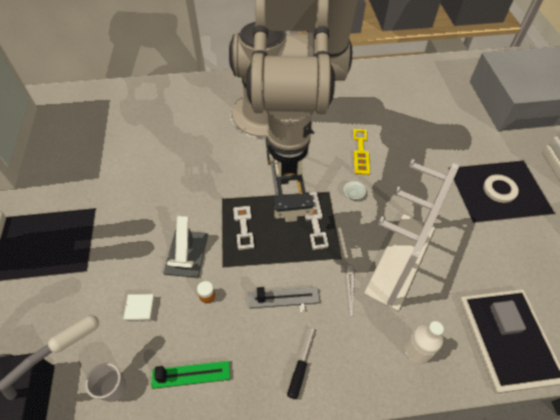

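View pics/side0.png

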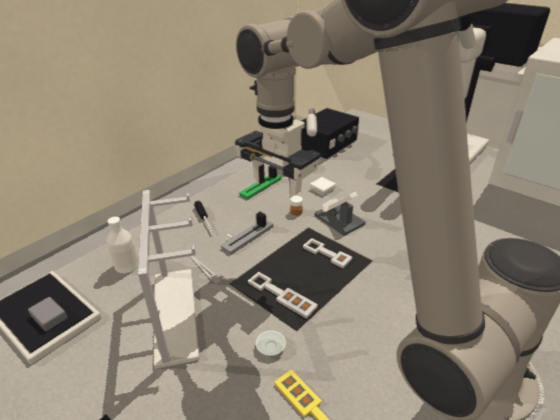

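View pics/wrist0.png

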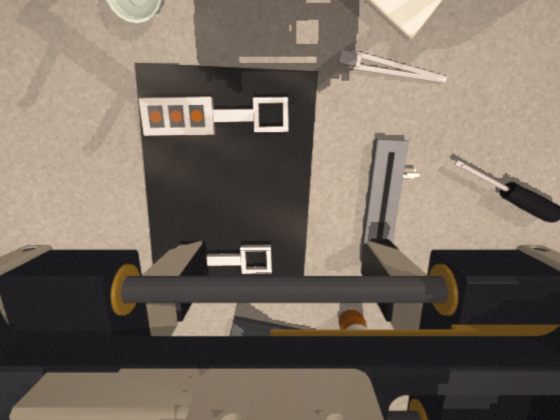

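```bash
cat > h.py <<'E'
import numpy as np, cv2
from plant import *
from scipy.spatial.transform import Rotation as Rot
def f(c): return 210/np.tan(np.radians(c["vfov"])/2)
def ray(c,uv):
    T=c["cam_to_world"]; F=f(c)
    d=np.array([(uv[0]-c["cx"])/F,-(uv[1]-c["cy"])/F,-1.0])
    return T[:3,3],T[:3,:3]@d
def onz(c,uv,z):
    o,d=ray(c,uv); return o+d*(z-o[2])/d[2]
def proj(c,p):
    T=c["cam_to_world"]; q=T[:3,:3].T@(np.asarray(p,float)-T[:3,3]); F=f(c)
    return np.array([c["cx"]-F*q[0]/q[2], c["cy"]+F*q[1]/q[2]])
def tri(c1,u1,c2,u2):
    o1,d1=ray(c1,u1);o2,d2=ray(c2,u2)
    A=np.stack([d1,-d2],1); s=np.linalg.lstsq(A,o2-o1,rcond=None)[0]
    a=o1+d1*s[0];b=o2+d2*s[1]; return (a+b)/2,np.linalg.norm(a-b)
def grab(n,name):
    c=get_calibration(n); im=capture(n)[:,:,::-1].copy(); cv2.imwrite(f"pics/{name}.png",im); return c,im
def zoom(im,x0,y0,x1,y1,name):
    s=min(800/(x1-x0),600/(y1-y0)); z=cv2.resize(im[y0:y1,x0:x1],None,fx=s,fy=s,interpolation=cv2.INTER_CUBIC)
    cv2.imwrite(f"pics/{name}.png",z); print(name,"scale",s,"origin",x0,y0)
E
python3 - <<'E'
from h import *
s=cv2.imread("pics/scene0.png")
zoom(s,120,180,270,310,"z1"); zoom(s,210,180,370,300,"z2"); zoom(s,340,130,480,310,"z3")
w=cv2.imread("pics/side0.png"); zoom(w,280,170,400,270,"z4"); zoom(w,130,170,280,370,"z5")
E
```

```text
z1 scale 4.615384615384615 origin 120 180
z2 scale 5.0 origin 210 180
z3 scale 3.3333333333333335 origin 340 130
z4 scale 6.0 origin 280 170
z5 scale 3.0 origin 130 170
```

View pics/z1.png

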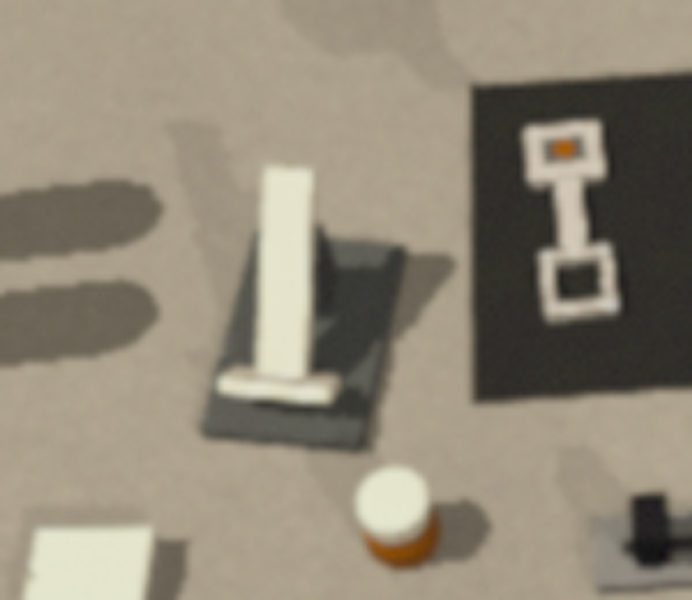

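View pics/z2.png

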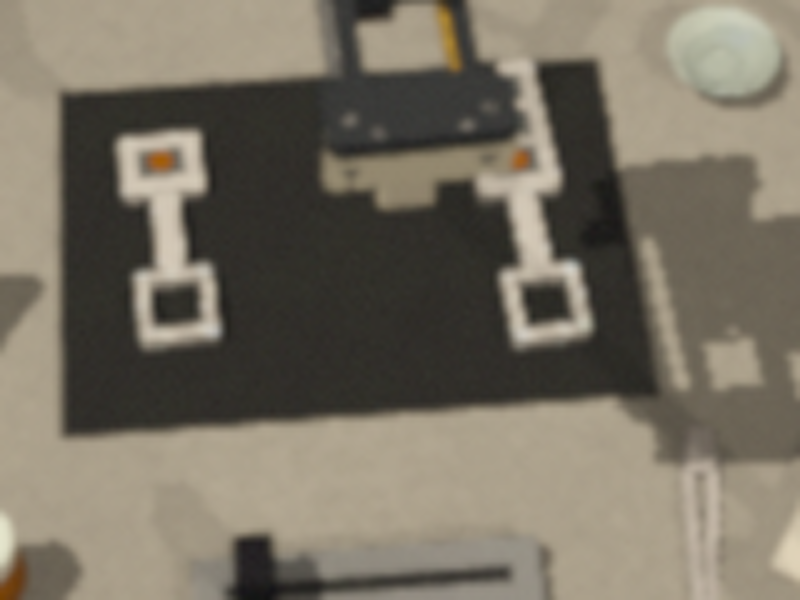

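View pics/z3.png

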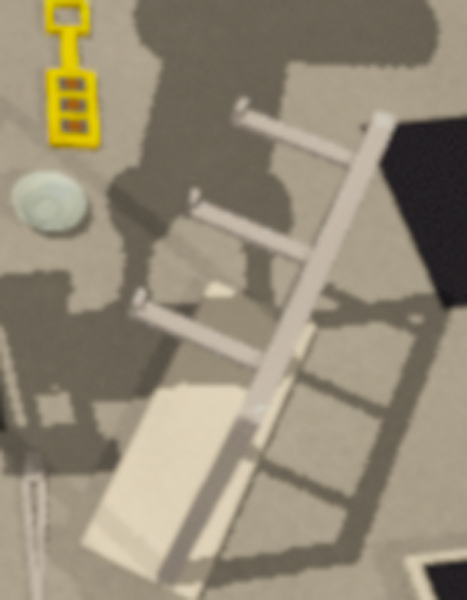

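View pics/z4.png

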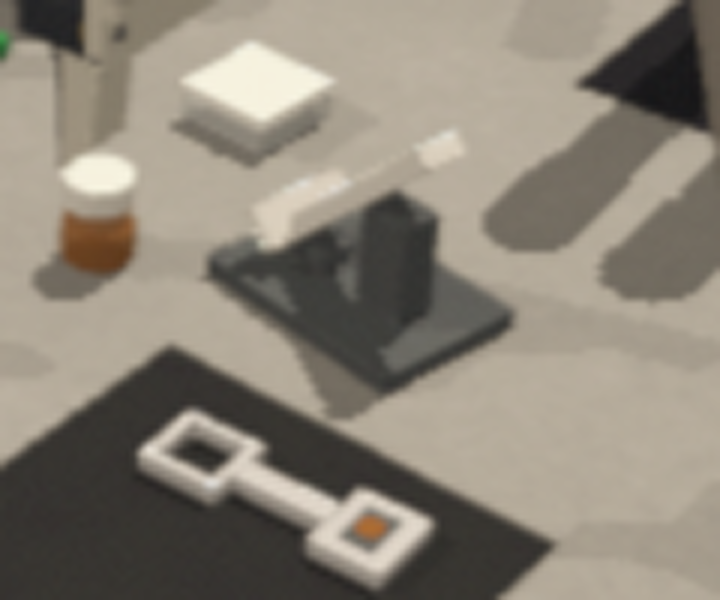

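View pics/z5.png

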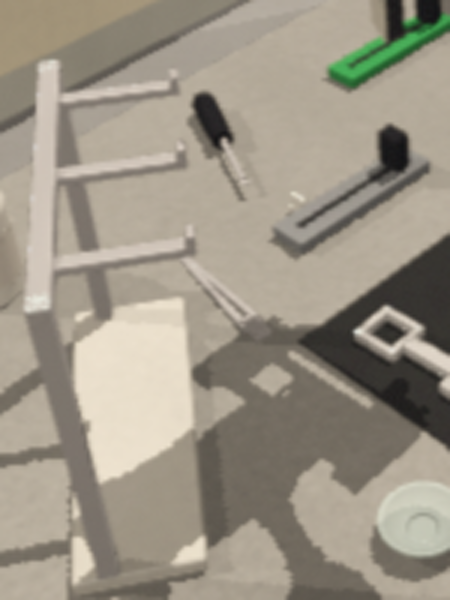

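```bash
cat >> h.py <<'E'
def cal0():
    import pickle,os
    return pickle.load(open("c0.pkl","rb"))
E
python3 - <<'E'
from h import *
import pickle
C={n:get_calibration(n) for n in ["scene","side","wrist"]}; pickle.dump(C,open("c0.pkl","wb"))
s=cv2.imread("pics/scene0.png"); 
zoom(s,235,275,335,320,"z6"); w=cv2.imread("pics/wrist0.png"); zoom(w,330,120,440,260,"z7")
zoom(cv2.imread("pics/side0.png"),210,200,280,255,"z8")
E
```

```text
z6 scale 8.0 origin 235 275
z7 scale 4.285714285714286 origin 330 120
z8 scale 10.909090909090908 origin 210 200
```

View pics/z6.png

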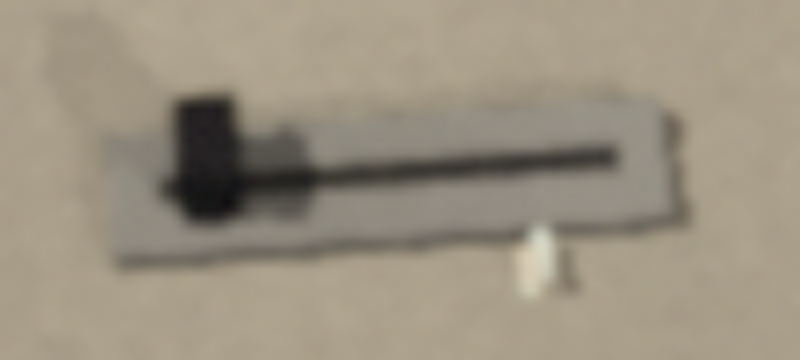

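View pics/z7.png

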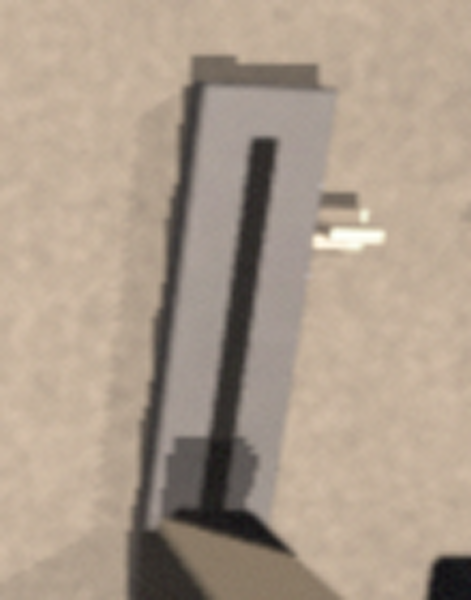

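View pics/z8.png

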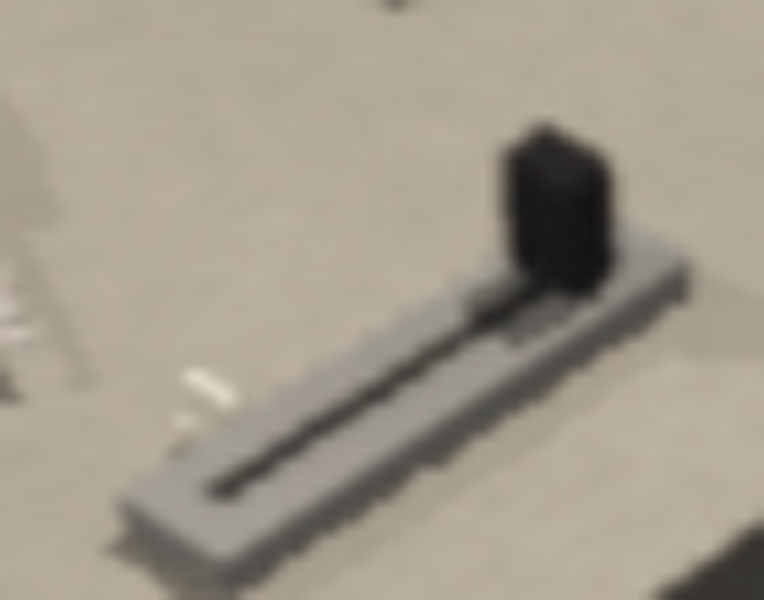

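```bash
python3 - <<'E'
from h import *
C=cal0(); s,w,d=C["scene"],C["wrist"],C["side"]
P=lambda *a:print(*[np.round(x,1) for x in a])
for u in [(248.5,292.1),(318.1,287.5),(319,302),(249.75,306.9)]: P("base",onz(s,u,14))
k=4.2857; W=lambda x,y:(330+x/k,120+y/k)
for u in [W(200,85),W(335,92)]: P("basew",onz(w,u,14))
for u in [(255.6,298.8),(311.9,294.6)]: P("slot",onz(s,u,14))
P("slotw",onz(w,W(264,140),14))
P("grip",onz(s,(235+207/8,275+125/8),54),onz(d,(260.9,214.7),54))
P("ptr",onz(w,W(350,236),18),onz(s,(302.5,303.5),18),onz(d,(210+210/10.9,200+385/10.9),18))
E
```

```text
Traceback (most recent call last):
numpy._core._exceptions._UFuncNoLoopError: ufunc 'multiply' did not contain a loop with signature matching types (dtype('<U4'), dtype('float64')) -> None
```

```bash
cat >> h.py <<'E'
def P(t,*a): print(t,*[np.round(x,1).tolist() for x in a])
E
python3 - <<'E'
from h import *
C=cal0(); s,w,d=C["scene"],C["wrist"],C["side"]
for u in [(248.5,292.1),(318.1,287.5),(319,302),(249.75,306.9)]: P("base",onz(s,u,14))
k=4.2857; W=lambda x,y:(330+x/k,120+y/k)
for u in [W(200,85),W(335,92)]: P("basew",onz(w,u,14))
for u in [(255.6,298.8),(311.9,294.6)]: P("slot",onz(s,u,14))
P("slotw",onz(w,W(264,140),14))
P("grip",onz(s,(235+207/8,275+125/8),54),onz(d,(260.9,214.7),54))
P("ptr",onz(w,W(350,236),18),onz(s,(302.5,303.5),18),onz(d,(210+210/10.9,200+385/10.9),18))
E
```

```text
base [633.9, -106.9, 14.0]
base [643.0, 63.7, 14.0]
base [680.5, 59.2, 14.0]
base [672.2, -107.1, 14.0]
basew [640.5, 60.3, 14.0]
basew [679.9, 58.3, 14.0]
slot [653.4, -91.3, 14.0]
slot [659.6, 45.4, 14.0]
slotw [660.7, 44.6, 14.0]
grip [652.0, -77.0, 54.0] [651.4, -77.6, 54.0]
ptr [687.6, 16.9, 18.0] [681.0, 18.8, 18.0] [688.4, 15.5, 18.0]
```

carry_out --moves '[-0.1,0.16,0,0,0,0.1,1,-0.193,0.318,0,0,0,0.1,1,-0.193,0.318,0.05,0,0,0.1,1,-0.193,0.318,0.15,0,0,0.1,1,-0.193,0.318,0.25,0,0,0.1,1,-0.193,0.318,0.34,0,0,0.1,1,-0.193,0.318,0.39,0,0,0.1,1,-0.193,0.318,0.39,0,0,0.1,1]'

```text
time: 0.95
tool_pos: [649.1, -76.6, 52.5]
tcp_rot: [-3.133, -0.001, 1.518]
contact_force: [-0.4, -1.3, -1.2]
grip_width: 91.4
```

```bash
python3 - <<'E'
from h import *
c,im=grab("side","side1"); zoom(im,200,150,320,260,"z9"); c,im=grab("scene","scene1")
E
```

```text
z9 scale 5.454545454545454 origin 200 150
```

View pics/z9.png

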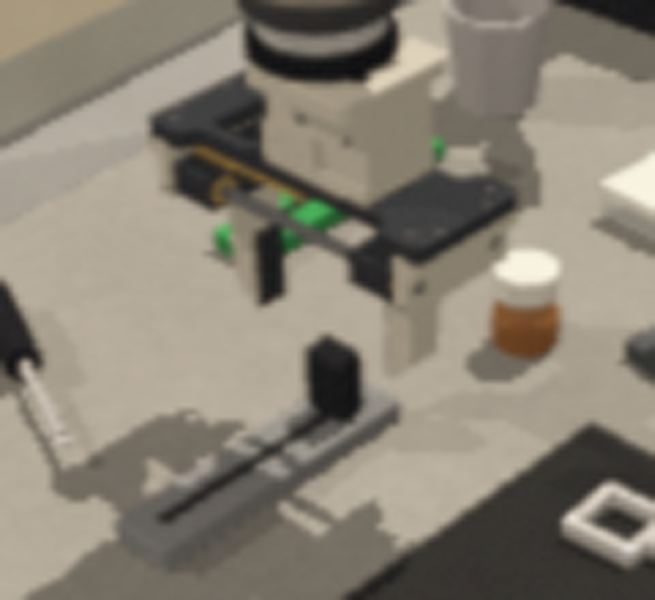

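View pics/scene1.png

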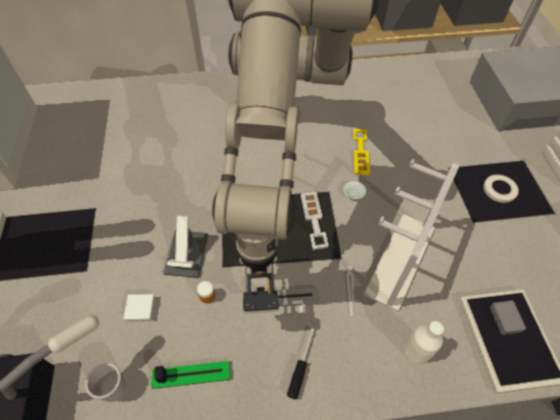

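```bash
python3 - <<'E'
from h import *
c=get_calibration("side"); o=get_obs(); p=o["tool_pos"];P("p",p)
for q in [p,p+[46,0,-17],p+[-46,0,-17],[652,-77,54]]: P("px",(proj(c,q)-[200,150])*5.4545)
E
```

```text
p [651.9, -77.2, 56.9]
px [330.7, 348.3]
px [267.8, 342.9]
px [398.5, 407.8]
px [330.6, 353.0]
```

```bash
python3 - <<'E'
from h import *
print(get_obs()["tool_pos"],get_obs()["dq"].round(3))
c,im=grab("side","side2"); zoom(im,200,150,320,260,"z10");print(get_obs()["tool_pos"],get_obs()["time"])
E
```

```text
[651.932284   -77.15043423  56.94048026] [ 0.001 -0.032 -0.025  0.001  0.     0.001]
z10 scale 5.454545454545454 origin 200 150
[652.62981753 -77.30130397  58.04072068] 1.1
```

View pics/z10.png

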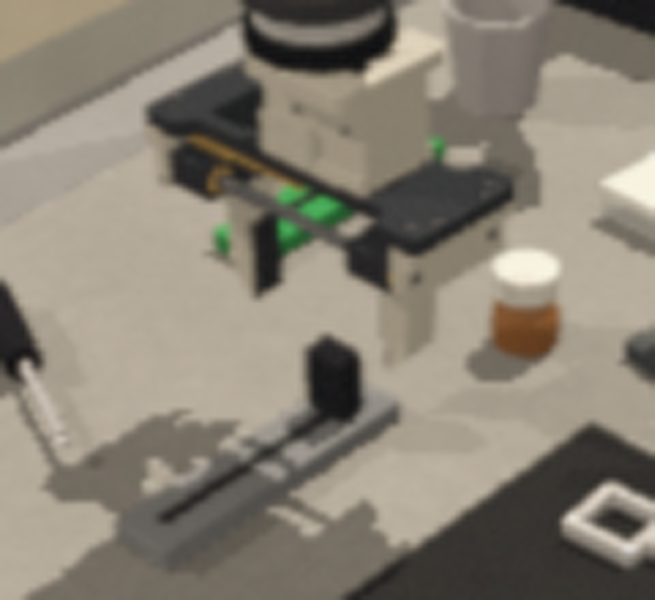

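```bash
python3 - <<'E'
from h import *
c=get_calibration("side"); p=get_obs()["tool_pos"]
for dz in [-17,0,10,20]:
  P(dz,(proj(c,p+[46,0,dz])-[200,150])*5.4545,(proj(c,p+[-46,0,dz])-[200,150])*5.4545,(proj(c,p+[-65,0,dz])-[200,150])*5.4545)
s=get_calibration("scene")
for q in [p+[-65,95*0,47],p+[0,0,50],[652,-77,54]]: P("s",proj(s,q))
im=cv2.imread("pics/scene1.png"); zoom(im,200,240,320,320,"z11")
c,im=grab("wrist","wrist1")
P("w",proj(c,[652,-77,54]))
E
```

```text
-17 [266.9, 340.6] [397.6, 405.5] [425.9, 419.5]
0 [265.3, 314.4] [397.0, 378.7] [425.5, 392.7]
10 [264.3, 298.8] [396.6, 362.8] [425.3, 376.7]
20 [263.3, 283.1] [396.2, 346.7] [425.0, 360.5]
s [257.2, 256.1]
s [260.0, 280.8]
s [260.9, 290.6]
z11 scale 6.666666666666667 origin 200 240
w [281.7, 245.3]
```

View pics/z11.png

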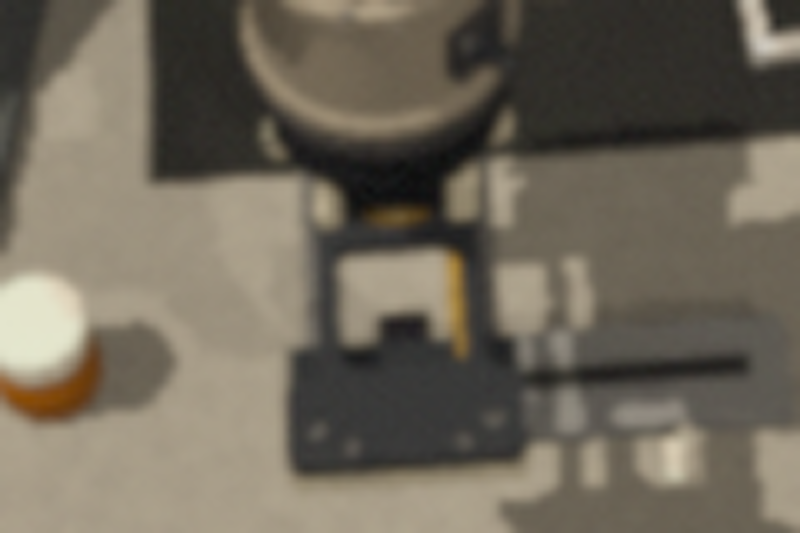

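View pics/wrist1.png

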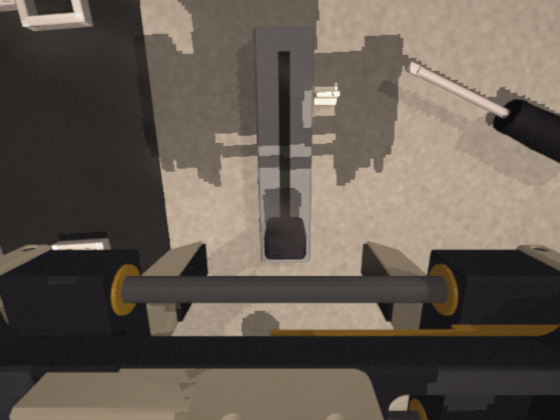

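```bash
python3 - <<'E'
from h import *
c=get_calibration("wrist"); print(c["cam_to_world"].round(3).tolist()); print(get_obs()["tool_pos"],get_obs()["tcp_rot"],get_obs()["time"])
for q,u in [((660.6,45,14),(284,52)),((687,16.5,18),(326,96)),((641,60.5,14),(255,28)),((680,58.5,14),(313,30)),((652,-77,54),(285,235))]: P(u,proj(c,q))
E
```

```text
[[0.999, 0.051, 0.013, 657.304], [-0.052, 0.96, 0.275, -3.543], [0.002, -0.275, 0.961, 230.979], [0.0, 0.0, 0.0, 1.0]]
[652.9058096  -77.35018223  58.56862251] [3.13955647e+00 4.54120852e-04 1.51846479e+00] 1.15
(284, 52) [284.5, 53.1]
(326, 96) [325.1, 95.6]
(255, 28) [253.6, 28.7]
(313, 30) [312.8, 28.7]
(285, 235) [281.3, 245.0]
```

```bash
python3 - <<'E'
from h import *
c=get_calibration("wrist"); p=get_obs()["tool_pos"]; d=get_calibration("side")
for dz in [-17,0,10,30]: P(dz,proj(c,p+[-46,0,dz]),proj(c,p+[46,0,dz]),proj(c,p+[-46,9,dz]),proj(c,p+[46,9,dz]))
im=cv2.imread("pics/wrist1.png"); zoom(im,130,200,440,340,"z12")
P("grip corners",*[onz(c,u,54) for u in [(265,219),(303,219),(305,256),(266,256)]])
E
```

```text
-17 [217.1, 241.7] [348.7, 235.2] [215.6, 229.6] [348.9, 222.9]
0 [211.3, 251.7] [354.5, 244.6] [209.6, 238.6] [354.7, 231.4]
10 [207.4, 258.4] [358.4, 251.0] [205.5, 244.7] [358.6, 237.1]
30 [198.1, 274.2] [367.6, 266.0] [195.9, 259.1] [368.0, 250.6]
z12 scale 2.5806451612903225 origin 130 200
grip corners [642.6, -58.6, 54.0] [666.9, -59.9, 54.0] [667.3, -85.7, 54.0] [641.4, -84.3, 54.0]
```

View pics/z12.png

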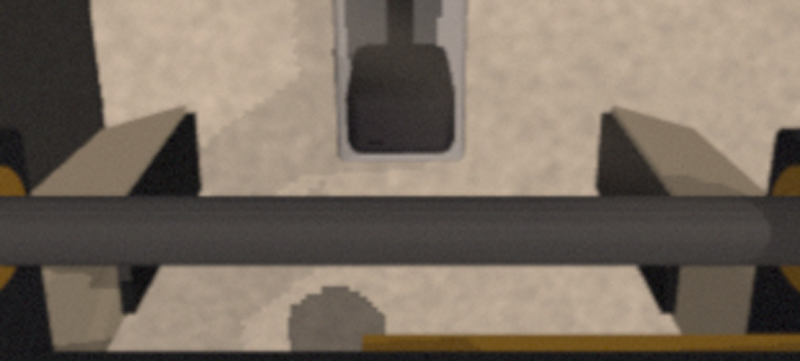

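carry_out --moves '[0,0,0,0,0,0,0.5,0,0,0,0,0,0,0.3,0,0,0,0,0,0,0.1,0,0,0,0,0,0,0.1,0,0,0,0,0,0,0.1,0,0,0,0,0,0,0.1,0,0,0,0,0,0,0.1,0,0,0,0,0,0,0.1]'

```text
time: 1.95
tool_pos: [652.8, -77.3, 58.5]
tcp_rot: [3.14, 0.0, 1.519]
contact_force: [1.1, -0.2, -0.3]
grip_width: 32.4
```

```bash
python3 - <<'E'
from h import *
c,im=grab("side","side3"); zoom(im,200,150,320,260,"z13");print(get_obs()["tool_pos"],get_obs()["grip_width"],get_obs()["contact_force"])
c,im=grab("wrist","wrist3")
E
```

```text
z13 scale 5.454545454545454 origin 200 150
[652.86014606 -77.34739179  58.48875493] 28.340029455793726 [ 0.93354898 -0.047935   -0.20130188]
```

View pics/z13.png

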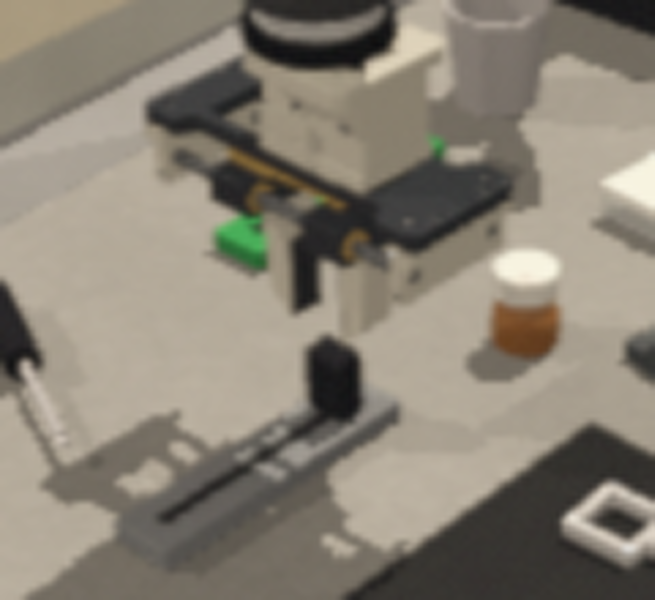

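View pics/wrist3.png

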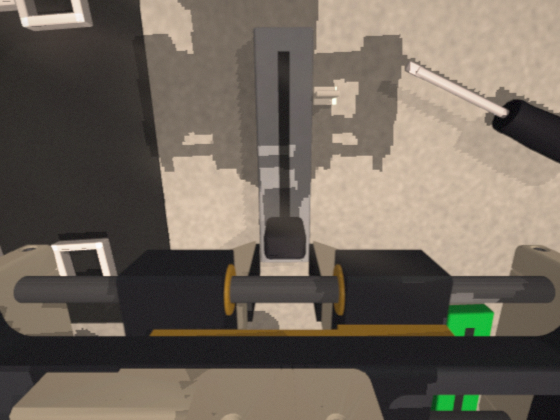

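carry_out --moves '[0,0,0,0,0,0,0.1,0,0,0,0,0,0,0.1,0,0,0,0,0,0,0.1,0,0,0,0,0,0,0.1,0,0,0,0,0,0,0.1,0,0,0,0,0,0,0.1,0,0,0,0,0,0,0.1,0,0,0,0,0,0,0.1]'

```text
time: 2.85
tool_pos: [652.9, -77.3, 58.5]
tcp_rot: [3.14, 0.0, 1.518]
contact_force: [0.3, 0.1, -1.1]
grip_width: 9.4
```

```bash
python3 - <<'E'
from h import *
c,im=grab("side","side4"); zoom(im,200,150,320,260,"z14");print(get_obs()["tool_pos"],get_obs()["grip_width"],get_obs()["contact_force"])
E
```

```text
z14 scale 5.454545454545454 origin 200 150
[652.86318574 -77.35556603  58.51474964] 9.390126486167773 [ 0.4773933  -0.9570305  -0.71015636]
```

View pics/z14.png

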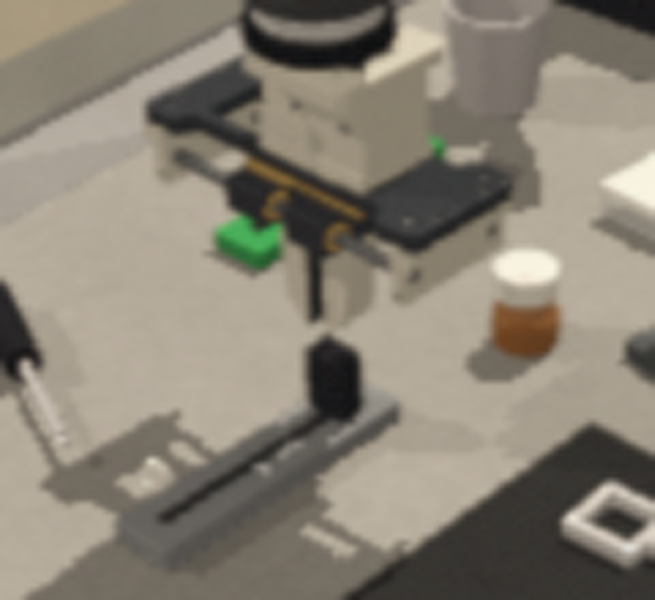

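```bash
python3 - <<'E'
from h import *
d=get_calibration("side"); w=get_calibration("wrist"); p=get_obs()["tool_pos"]
q,e=tri(d,(200+258/5.4545,150+297/5.4545),w,(130+604/2.5806,200+110/2.5806)); P("tip",q,e,q-p)
P("cam wrt tcp", w["cam_to_world"][:3,3]-p)
E
```

```text
tip [700.8, -72.7, 70.2] 3.2 [48.0, 4.6, 11.7]
cam wrt tcp [4.4, 73.8, 172.4]
```

carry_out --moves '[0,0,0,0,0,0,0.6,0,0,0,0,0,0,0.6,0,0,0,0,0,0,0.6,0,0,0,0,0,0,0.6,0,0,0,0,0,0,0.6,0,0,0.04,0,0,0,0.6,0,0,0.08,0,0,0,0.6,0,0,0.1,0,0,0,0.6]'

```text
time: 3.7
tool_pos: [652.1, -77.2, 17.1]
tcp_rot: [-3.141, 0.0, 1.518]
contact_force: [-0.1, 0.2, -0.5]
grip_width: 55.2
```

carry_out --moves '[0,0,0,0,0,0,0.25,0,0,0,0,0,0,0.25,0,0,0,0,0,0,0.25,0,0,0,0,0,0,0.25,0,0,0,0,0,0,0.25,0,0,0,0,0,0,0.25,0,0,0,0,0,0,0.25,0,0,0,0,0,0,0.25]'

```text
time: 4.5
tool_pos: [653.2, -77.4, 18.0]
tcp_rot: [3.139, 0.0, 1.519]
contact_force: [3.9, -0.7, 4.1]
grip_width: 28.1
```

```bash
python3 - <<'E'
from h import *
c,im=grab("side","side5"); zoom(im,200,150,320,260,"z15");print(get_obs()["tool_pos"],get_obs()["grip_width"],get_obs()["contact_force"])
E
```

```text
z15 scale 5.454545454545454 origin 200 150
[653.17088781 -77.35381453  18.02262252] 27.910151685955306 [ 3.59884816 -0.48789688  4.64803046]
```

View pics/z15.png

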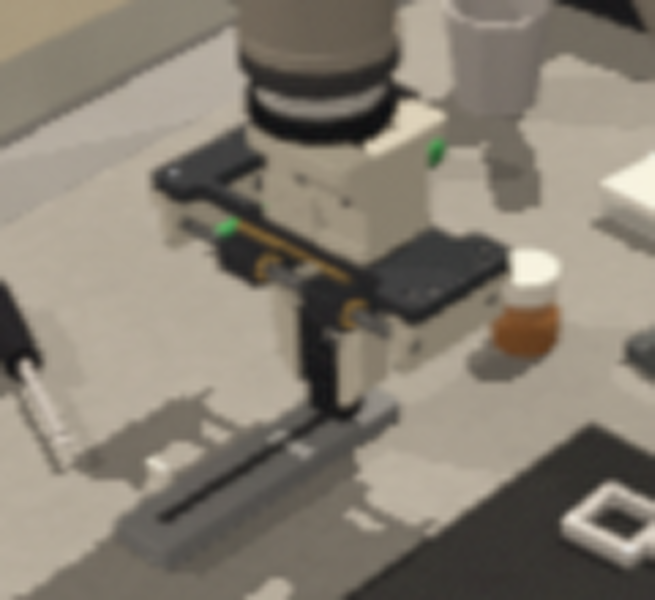

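carry_out --moves '[0.04,0,0,0,0,0,0.25,0.08,0,0,0,0,0,0.25,0.12,0,0,0,0,0,0.25,0.16,0,0,0,0,0,0.25,0.2,0,0,0,0,0,0.25,0.232,0,0,0,0,0,0.25,0.232,0,0,0,0,0,0.25,0.232,0,0,0,0,0,0.25]'

```text
time: 5.35
tool_pos: [657.5, 17.7, 18.0]
tcp_rot: [3.14, -0.001, 1.52]
contact_force: [-0.2, 1.4, 5.3]
grip_width: 27.6
```

```bash
python3 - <<'E'
from h import *
c,im=grab("scene","scene5"); zoom(im,235,235,335,320,"z16");print(get_obs()["tool_pos"],get_obs()["grip_width"],get_obs()["contact_force"])
c,im=grab("wrist","wrist5");P("w",proj(c,(687,16.5,18)))
E
```

```text
z16 scale 7.0588235294117645 origin 235 235
[657.52453375  17.40084466  18.0192386 ] 27.916985970092973 [-1.01278597  1.35770994  6.22123471]
w [328.6, 247.3]
```

View pics/z16.png

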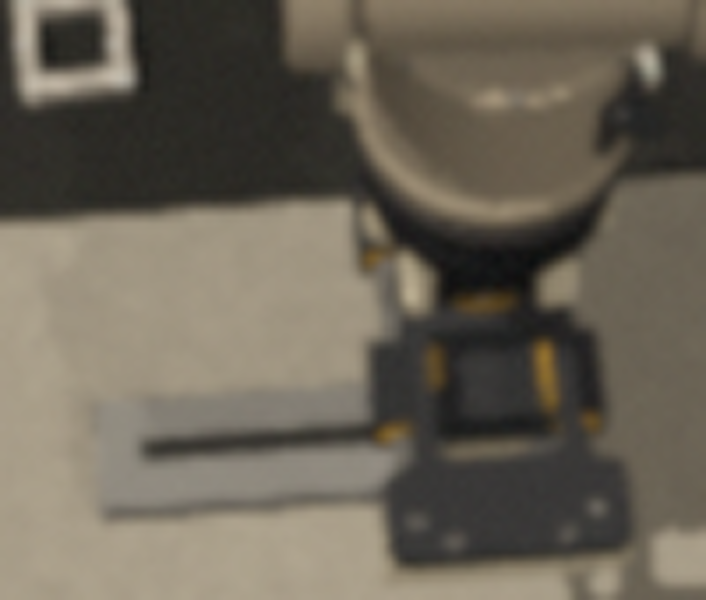

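View pics/wrist5.png

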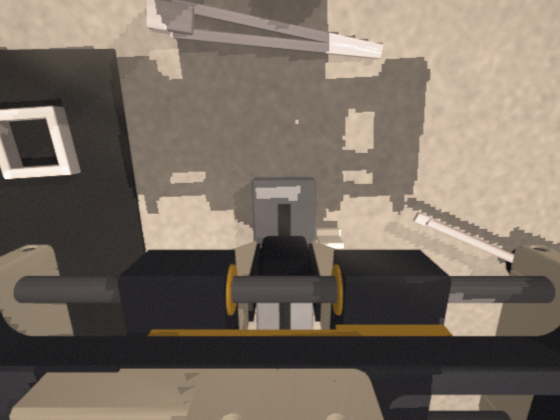

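carry_out --moves '[0,0,0,0,0,0,0.7,0,0,0,0,0,0,0.7,0,0,0,0,0,0,0.7,0,0,0,0,0,0,0.7,0,0,-0.1,0,0,0,0.7,0,0,-0.2,0,0,0,0.7,-0.1,-0.1,-0.3,0,0,0,0.7,-0.2,-0.2,-0.4,0,0,0,0.7]'

```text
time: 6.25
tool_pos: [596.2, -37.6, 156.6]
tcp_rot: [3.14, -0.001, 1.521]
contact_force: [-0.1, -0.8, -0.5]
grip_width: 64.0
```

```bash
python3 - <<'E'
from h import *
print(get_obs()["tool_pos"],get_obs()["joint_positions"])
c,im=grab("side","side6"); zoom(im,180,180,300,270,"z17")
c,im=grab("scene","scene6"); zoom(im,235,265,335,320,"z18")
c,im=grab("wrist","wrist6")
E
```

```text
[596.18197588 -37.62639715 156.60920139] [-1.91704995e-01  5.19644052e-01  1.40216584e+00  8.20376610e-04
  1.21797171e+00 -1.42219319e-01]
z17 scale 6.666666666666667 origin 180 180
z18 scale 8.0 origin 235 265
```

View pics/z17.png

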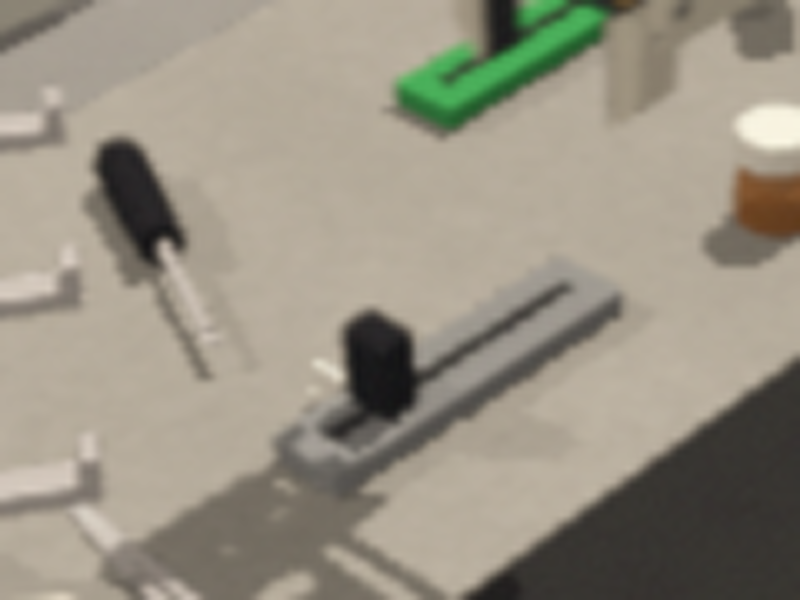

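View pics/scene6.png

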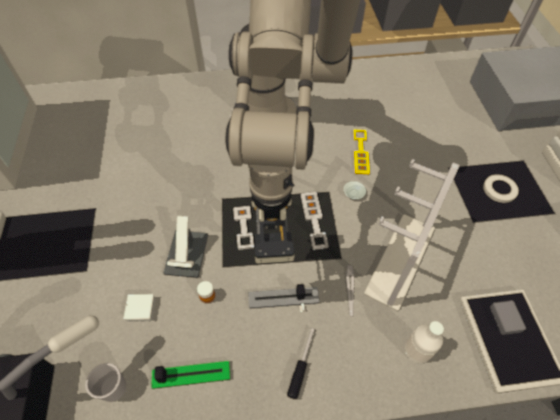

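View pics/wrist6.png

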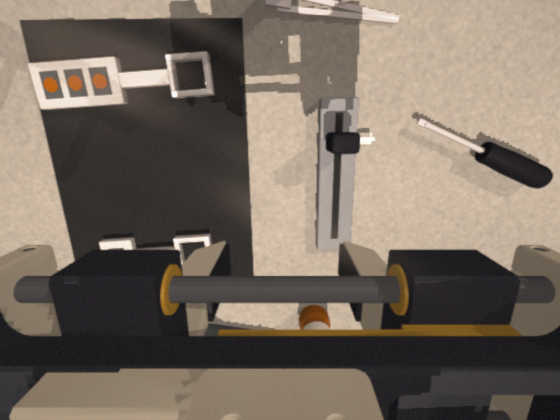

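```bash
python3 - <<'E'
from h import *
import pickle
c=get_calibration("wrist"); pickle.dump(c,open("cw6.pkl","wb"))
im=cv2.imread("pics/wrist6.png"); zoom(im,300,90,400,165,"z19"); zoom(im,20,10,240,140,"z20")
E
```

```text
z19 scale 8.0 origin 300 90
z20 scale 3.6363636363636362 origin 20 10
```

View pics/z19.png

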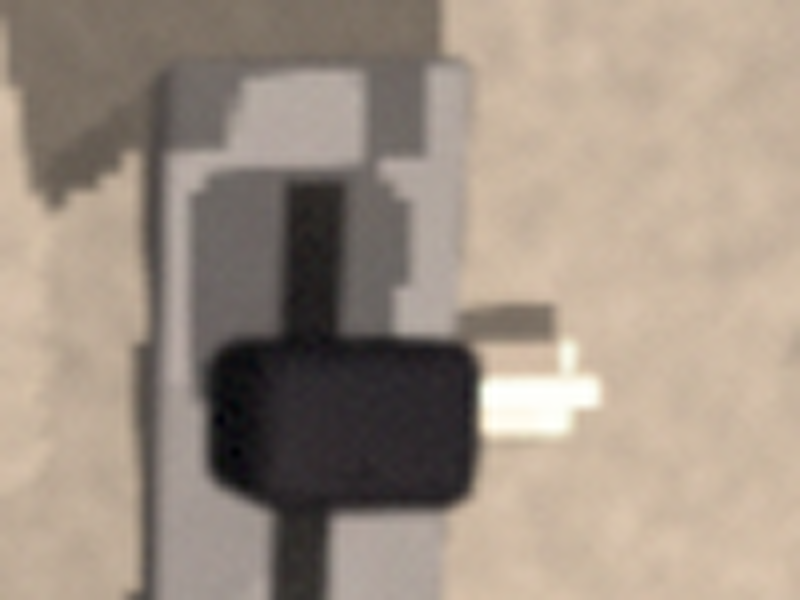

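View pics/z20.png

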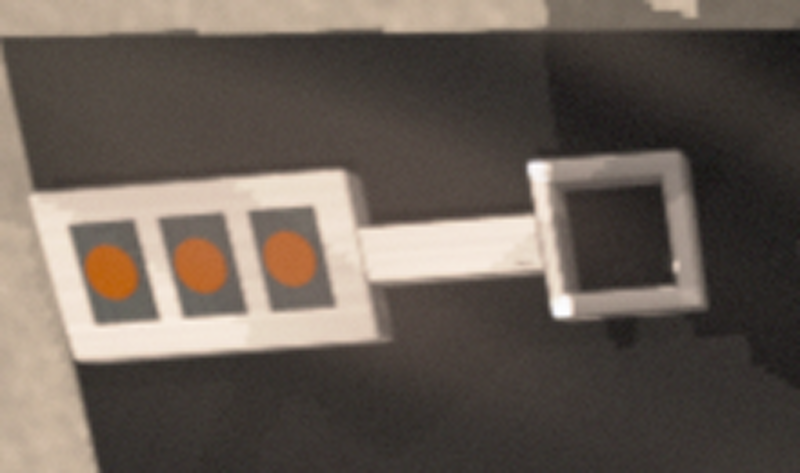

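```bash
python3 - <<'E'
from h import *
import pickle
c=pickle.load(open("cw6.pkl","rb"))
Z=lambda x,y:(300+x/8,90+y/8)
g=onz(c,Z(372,423),54); p=onz(c,Z(540,392),18); P("grip,ptr",g,p)
e=np.array([0.052,0.9986]); print("level err",(g[:2]-p[:2])@e)
Z=lambda x,y:(20+x/3.636,10+y/3.636)
q=[onz(c,Z(*u),12) for u in [(32,195),(80,362),(683,152),(705,305),(365,228),(370,283),(535,217),(540,272),(530,160),(350,170),(385,340)]]
P("long",*q)
a=(q[0]+q[1])/2;b=(q[2]+q[3])/2;P("ends",a,b,b-a);print(np.linalg.norm(b-a),np.arctan2(*(b-a)[[1,0]]))
# short from scene view, z=12 : z2 coords scale5 origin 210,180
s=get_calibration("scene"); S=lambda x,y:(210+x/5,180+y/5)
q=[onz(s,S(*u),12) for u in [(118,138),(203,130),(218,325),(140,337)]]
P("short",*q); a=(q[0]+q[1])/2;b=(q[2]+q[3])/2;P("ends",a,b);print(np.linalg.norm(b-a),np.arctan2(*(b-a)[[1,0]]))
E
```

```text
grip,ptr [659.5, 18.5, 54.0] [689.1, 19.2, 18.0]
level err -2.208987185740924
long [352.6, 110.1, 12.0] [353.5, 66.9, 12.0] [531.3, 111.2, 12.0] [532.6, 72.4, 12.0] [441.5, 97.1, 12.0] [440.0, 83.1, 12.0] [488.7, 97.4, 12.0] [487.8, 83.4, 12.0] [489.6, 111.4, 12.0] [440.4, 111.6, 12.0] [441.1, 68.0, 12.0]
ends [353.1, 88.5, 12.0] [532.0, 91.8, 12.0] [178.9, 3.3, 0.0]
178.92659934709548 0.01851229720321555
short [376.1, -126.5, 12.0] [376.6, -79.2, 12.0] [502.3, -82.4, 12.0] [504.4, -123.4, 12.0]
ends [376.3, -102.9, 12.0] [503.4, -102.9, 12.0]
127.01787700080313 -0.00020760513221347425
```

```bash
python3 - <<'E'
from h import *
C=cal0(); s,d=C["scene"],C["side"]
S=lambda x,y:(120+x/4.615,180+y/4.615); D=lambda x,y:(280+x/6,170+y/6)
P("slab top",*[onz(s,S(*u),116.3) for u in [(264,168),(313,170)]])
P("side top",*[onz(d,D(*u),116.3) for u in [(437,150),(468,148),(455,130),(415,150)]])
P("ledge upper",*[onz(s,S(*u),43.5) for u in [(222,372),(345,377)]])
for z in (0,6,10): P(z,*[onz(s,S(*u),z) for u in [(405,250),(365,450),(202,436)]])
for z in (0,6,10): P(z,*[onz(d,D(*u),z) for u in [(210,265),(388,385),(512,318)]])
E
python3 - <<'E'
import sys; sys.path.insert(0,'.')
import os; os.chdir('.')
from h import *
im=cv2.imread("pics/side6.png"); zoom(im,305,175,380,240,"z21"); im=cv2.imread("pics/scene6.png"); zoom(im,155,210,215,285,"z22")
E
```

```text
slab top [459.8, -261.3, 116.3] [464.3, -235.5, 116.3]
side top [456.4, -244.1, 116.3] [446.2, -254.6, 116.3] [459.0, -264.2, 116.3] [464.3, -237.7, 116.3]
ledge upper [538.9, -296.7, 43.5] [550.1, -231.3, 43.5]
0 [446.4, -201.8, 0.0] [572.5, -227.5, 0.0] [552.8, -316.2, 0.0]
6 [450.2, -201.1, 6.0] [575.5, -226.7, 6.0] [556.0, -314.8, 6.0]
10 [452.7, -200.6, 10.0] [577.6, -226.1, 10.0] [558.1, -313.9, 10.0]
0 [576.6, -239.6, 0.0] [452.0, -212.7, 0.0] [433.5, -297.1, 0.0]
6 [571.8, -232.6, 6.0] [448.3, -205.9, 6.0] [429.9, -289.7, 6.0]
10 [568.6, -227.9, 10.0] [445.7, -201.4, 10.0] [427.4, -284.7, 10.0]
z21 scale 9.23076923076923 origin 305 175
z22 scale 8.0 origin 155 210
```

View pics/z21.png

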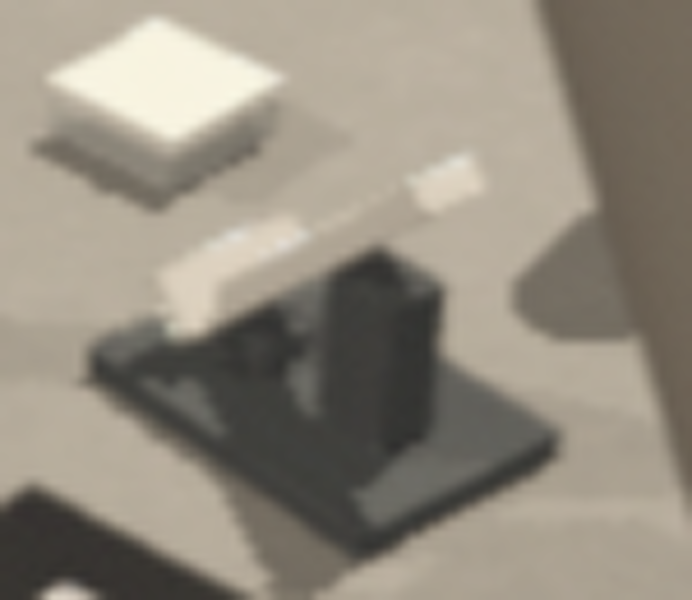

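View pics/z22.png

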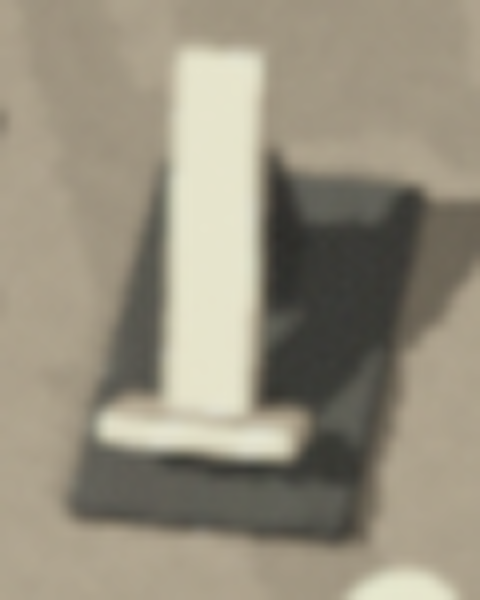

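```bash
python3 - <<'E'
from h import *
C=cal0(); s,d=C["scene"],C["side"]
for n in ("scene6","side6"): print(n)
im=cv2.imread("pics/scene6.png"); zoom(im,370,150,470,240,"z23"); im=cv2.imread("pics/side6.png"); zoom(im,130,175,210,275,"z24")
E
```

```text
scene6
side6
z23 scale 6.666666666666667 origin 370 150
z24 scale 6.0 origin 130 175
```

View pics/z23.png

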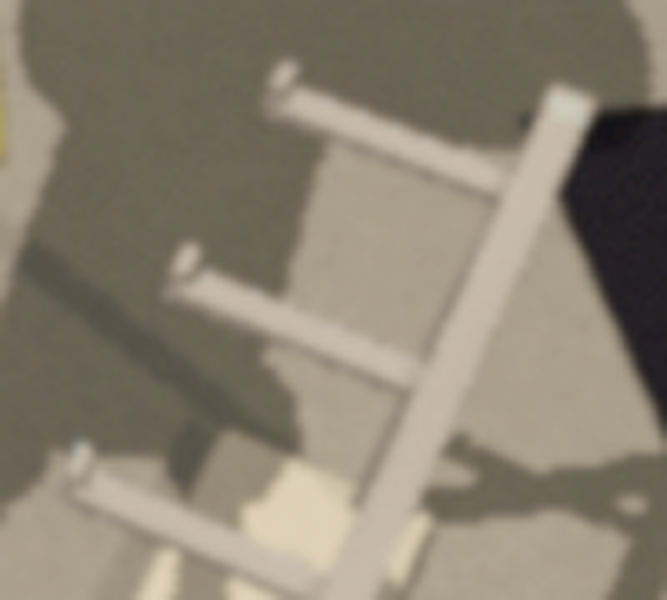

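View pics/z24.png

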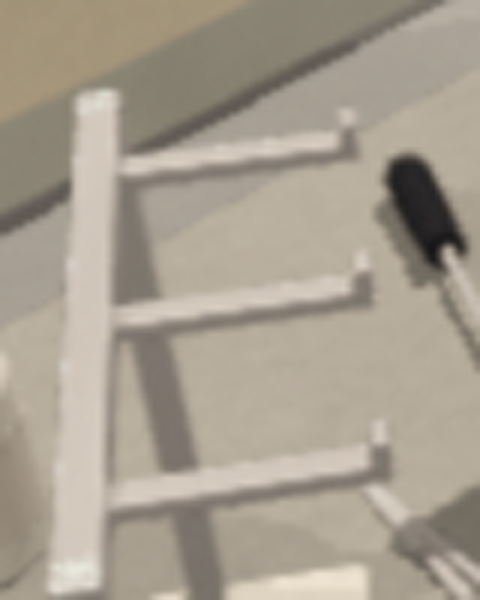

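```bash
python3 - <<'E'
from h import *
C=cal0(); s,d=C["scene"],C["side"]
S=lambda x,y:(370+x/6.6667,150+y/6.6667); D=lambda x,y:(130+x/6,175+y/6)
L=[]
for a,b in [((287,65),(380,425)),((188,250),(362,255)),((82,452),(347,112))]:
    q,e=tri(s,S(*a),d,D(*b)); P("lip",q,e); L.append(q)
B=[]
for a,b in [((503,183),(120,498)),((418,375),(118,318)),((320,580),(122,163))]:
    q,e=tri(s,S(*a),d,D(*b)); P("joint",q,e); B.append(q)
for a,b in zip(L,B): v=b-a;P("dir",v,np.hypot(*v[:2]),np.degrees(np.arctan2(v[1],v[0])))
v=L[2]-L[0];P("lips line",v,np.hypot(*v[:2]),np.degrees(np.arctan2(v[1],v[0])))
P("bar end",tri(s,S(568,105),d,D(75,575)))if 0 else None
P("bar", *tri(s,S(568,103),d,D(75,575)))
E
```

```text
lip [476.3, 288.9, 266.4] 2.0
lip [548.1, 234.5, 265.8] 1.5
lip [619.6, 180.6, 265.7] 1.6
joint [524.2, 350.6, 253.1] 3.3
joint [596.9, 297.5, 253.9] 2.1
joint [667.7, 243.1, 256.2] 1.2
dir [48.0, 61.7, -13.3] 78.1 52.1
dir [48.7, 63.0, -12.0] 79.6 52.3
dir [48.1, 62.4, -9.5] 78.8 52.4
lips line [143.3, -108.3, -0.7] 179.6 -37.1
bar [499.0, 381.2, 259.5] 0.9
```

```bash
cat >> h.py <<'E'
def Rpose(yaw,tilt=0.0,az=0.0):
    """tool-down at yaw (rad), then tilted by rotating world about horizontal axis"""
    return Rot.from_euler("xyz",[np.pi,0,yaw])
def plan(pos,R):
    o=get_obs(); R0=Rot.from_euler("xyz",o["tcp_rot"]); p0=o["tool_pos"]
    sh=R0.inv().apply(np.asarray(pos)-p0)/400; rv=np.degrees((R0.inv()*R).as_rotvec())/30
    n=max(1,np.ceil(np.abs(rv).max()/0.98)); P("from",p0,np.degrees(o["tcp_rot"]))
    print("shift",sh.round(3).tolist(),"turn",rv.round(3).tolist(),"calls",n,"turn/call",(rv/n).round(3).tolist())
E
python3 - <<'E'
from h import *
plan([430,-250,200],Rpose(0.02))
E
```

```text
from [596.7, -39.1, 158.1] [179.7, -0.0, 86.9]
shift [-0.549, -0.387, -0.107] turn [0.008, -0.008, 2.859] calls 3.0 turn/call [0.003, -0.003, 0.953]
```

carry_out --moves '[-0.09,-0.06,-0.1,0,0,0.25,1,-0.18,-0.13,-0.1,0,0,0.5,1,-0.27,-0.19,-0.1,0,0,0.75,1,-0.36,-0.25,-0.1,0,0,0.953,1,-0.45,-0.32,-0.1,0,0,0.953,1,-0.549,-0.387,-0.107,0,0,0.953,1,-0.549,-0.387,-0.107,0,0,0.953,1,-0.549,-0.387,-0.107,0,0,0.953,1]'

```text
time: 7.2
tool_pos: [430.0, -250.3, 199.2]
tcp_rot: [3.138, -0.003, 1.015]
contact_force: [0.2, 0.4, 1.6]
grip_width: 92.0
```

carry_out --moves '[0,0,0,0,0,0.28,1,0,0,0,0,0,0.56,1,0,0,0,0,0,0.84,1,0,0,0,0,0,0.98,1,0,0,0,0,0,0.98,1,0,0,0,0,0,0.98,1,0,0,0,0,0,0.98,1,0,0,0,0,0,0.98,1]'

```text
time: 8.0
tool_pos: [430.3, -249.9, 199.1]
tcp_rot: [3.141, -0.005, 0.504]
contact_force: [0.0, 0.3, 0.0]
grip_width: 92.0
```

carry_out --moves '[0,0,0,0,0,0.28,1,0,0,0,0,0,0.56,1,0,0,0,0,0,0.84,1,0,0,0,0,0,0.92,1,0,0,0,0,0,0.92,1,0,0,0,0,0,0.92,1,0,0,0,0,0,0.92,1,0,0,0,0,0,0.92,1]'

```text
time: 8.8
tool_pos: [430.3, -249.9, 199.1]
tcp_rot: [-3.14, -0.005, 0.023]
contact_force: [-0.0, 0.9, -0.5]
grip_width: 91.7
```

```bash
python3 - <<'E'
from h import *
import pickle
print(get_obs()["tool_pos"],get_obs()["tcp_rot"],get_obs()["joint_positions"])
c,im=grab("wrist","wrist7"); pickle.dump(c,open("cw7.pkl","wb"))
E
```

```text
[ 430.32630107 -249.93657407  199.1426819 ] [-3.14034048 -0.00468978  0.02271265] [-0.68301409  0.30255004  1.6230775   0.00426457  1.21321064  0.86357949]
```

View pics/wrist7.png

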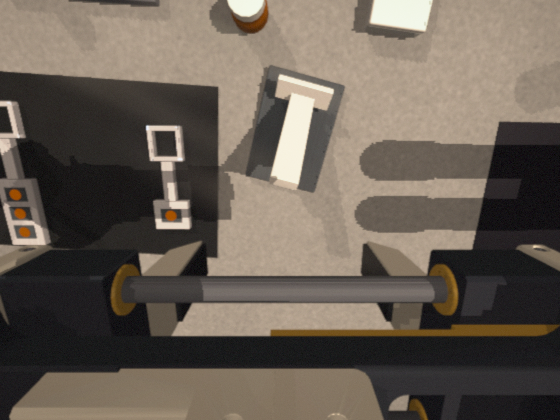

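Good top view: rest at about (295,130), short paddle at (168,180), both clear.

```bash
python3 - <<'E'
from h import *
im=cv2.imread("pics/wrist7.png"); zoom(im,235,55,355,200,"z25"); zoom(im,130,110,210,240,"z26")
E
```

```text
z25 scale 4.137931034482759 origin 235 55
z26 scale 4.615384615384615 origin 130 110
```

View pics/z25.png

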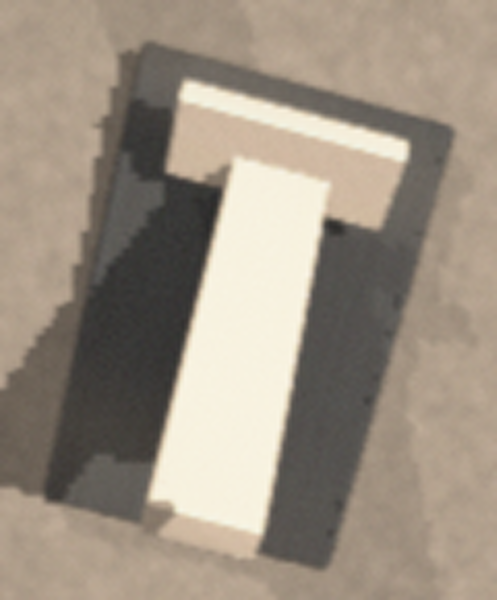

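View pics/z26.png

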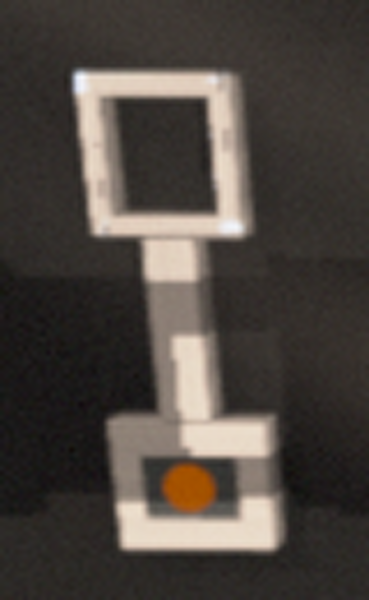

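```bash
python3 - <<'E'
from h import *
import pickle
c=pickle.load(open("cw7.pkl","rb"))
Z=lambda x,y:(235+x/4.1379,55+y/4.1379)
K=[onz(c,Z(*u),35) for u in [(230,158),(330,182)]];P("K",*K,(K[0]+K[1])/2)
T=[onz(c,Z(*u),116.3) for u in [(150,502),(265,538)]];P("T",*T,(T[0]+T[1])/2)
L=[onz(c,Z(*u),43.5) for u in [(180,100),(407,160)]];P("L",*L,(L[0]+L[1])/2)
for z in (0,8): F=[onz(c,Z(*u),z) for u in [(150,42),(453,128),(328,568),(45,497)]];P("F",*F,sum(F)/4)
k=(K[0]+K[1])/2;t=(T[0]+T[1])/2;l=(L[0]+L[1])/2
for n,v in [("slab",t-k),("Lperp",np.array([L[1][1]-L[0][1],-(L[1][0]-L[0][0]),0])),("F",F[3]-F[0]),("F2",F[2]-F[1])]: print(n,np.hypot(*v[:2]).round(1),np.degrees(np.arctan2(v[1],v[0])).round(1))
a=np.radians(168);u=np.array([np.cos(a),np.sin(a),0])
for q,x in [(k,-45),(t,36.3),(l,-53.5)]: P("origin",q-u*x)
Z=lambda x,y:(130+x/4.615,110+y/4.615)
q=[onz(c,Z(*v),12) for v in [(75,75),(222,73),(275,548)if 0 else (272,548),(122,548),(108,418),(92,235)]]
P("short",*q); a=(q[0]+q[1])/2;b=(q[2]+q[3])/2; P("e,p",a,b,np.linalg.norm(a-b),np.degrees(np.arctan2(*(a-b)[[1,0]])))
E
```

```text
K [542.8, -254.6, 35.0] [537.5, -281.0, 35.0] [540.1, -267.8, 35.0]
T [464.5, -238.0, 116.3] [457.3, -262.9, 116.3] [460.9, -250.4, 116.3]
L [555.1, -241.5, 43.5] [542.4, -299.6, 43.5] [548.8, -270.5, 43.5]
F [576.8, -231.8, 0.0] [556.2, -319.0, 0.0] [426.8, -289.6, 0.0] [447.3, -200.5, 0.0] [501.8, -260.2, 0.0]
F [575.2, -232.1, 8.0] [555.1, -317.4, 8.0] [428.4, -288.8, 8.0] [448.5, -201.6, 8.0] [501.8, -260.0, 8.0]
slab 81.1 167.6
Lperp 59.5 167.6
F 130.3 166.4
F2 129.9 167.2
origin [496.1, -258.5, 35.0]
origin [496.4, -258.0, 116.3]
origin [496.4, -259.4, 43.5]
short [504.8, -84.2, 12.0] [506.2, -122.2, 12.0] [376.8, -126.5, 12.0] [375.8, -83.9, 12.0] [413.8, -83.7, 12.0] [463.9, -84.4, 12.0]
e,p [505.5, -103.2, 12.0] [376.3, -105.2, 12.0] 129.2 0.9
```

```bash
python3 - <<'E'
from h import *
s=get_calibration("scene"); P("dish",onz(s,(354,190),10),"",) if 0 else P("dish",onz(s,(354,190),10))
plan([465.5,90.3,60],Rpose(0.018))
E
```

```text
dish [355.9, 219.3, 10.0]
from [430.3, -249.9, 199.1] [-179.9, -0.3, 1.3]
shift [0.106, -0.848, 0.349] turn [-0.002, -0.009, 0.009] calls 1 turn/call [-0.002, -0.009, 0.009]
```

carry_out --moves '[0.01,-0.12,0,0,0,0,0.5,0.03,-0.24,0,0,0,0,0.5,0.05,-0.36,0.03,0,0,0,0.5,0.07,-0.48,0.08,0,0,0,0.5,0.09,-0.6,0.13,0,0,0,0.5,0.106,-0.72,0.17,0,0,0,0.5,0.106,-0.83,0.21,0,0,0,0.5,0.106,-0.848,0.29,0,0,0,0.5]'

```text
time: 9.65
tool_pos: [466.8, 94.4, 84.5]
tcp_rot: [-3.139, -0.009, 0.027]
contact_force: [0.3, -0.7, -0.1]
grip_width: 46.0
```

carry_out --moves '[0,0,0,0,0,0,0.5,0,0,0,0,0,0,0.5,0,0,0,0,0,0,0.5,0,0,0,0,0,0,0.5,0,0,0,0,0,0,0.5,0,0,0,0,0,0,0.5,0,0,0,0,0,0,0.5,0,0,0,0,0,0,0.5]'

```text
time: 10.45
tool_pos: [466.9, 94.3, 84.7]
tcp_rot: [-3.139, -0.01, 0.027]
contact_force: [-0.3, -0.1, 0.3]
grip_width: 45.9
```

```bash
python3 - <<'E'
from h import *
plan([465.5,90.3,-7],Rpose(0.018))
c,im=grab("wrist","wrist8"); c,im=grab("side","side8")
E
```

```text
from [466.9, 94.3, 84.7] [-179.9, -0.5, 1.5]
shift [-0.006, 0.01, 0.229] turn [-0.004, -0.018, 0.017] calls 1 turn/call [-0.004, -0.018, 0.017]
```

View pics/wrist8.png

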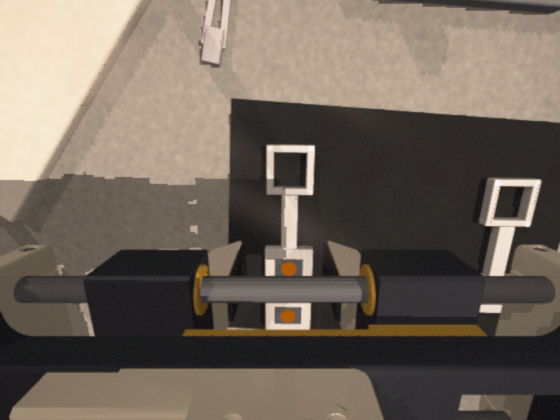

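View pics/side8.png

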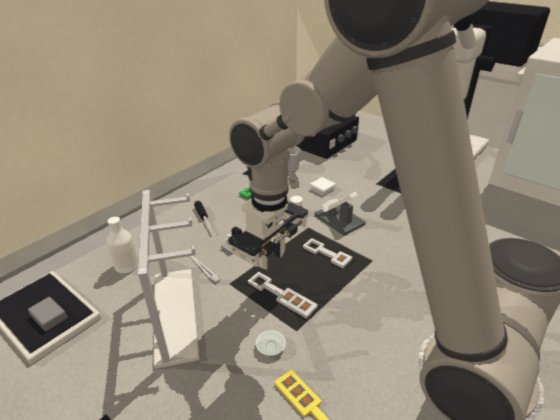

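carry_out --moves '[-0.006,0.01,0.05,0,-0.018,0.017,0.5,-0.006,0.01,0.1,0,-0.018,0.017,0.5,-0.006,0.01,0.15,0,-0.018,0.017,0.5,-0.006,0.01,0.18,0,-0.018,0.017,0.5,-0.006,0.01,0.2,0,-0.018,0.017,0.5,-0.006,0.01,0.21,0,-0.018,0.017,0.5,-0.006,0.01,0.215,0,-0.018,0.017,0.5,-0.006,0.01,0.22,0,-0.018,0.017,0.5]'

```text
time: 11.35
tool_pos: [465.7, 90.6, -3.1]
tcp_rot: [-3.139, -0.001, 0.018]
contact_force: [-0.0, 0.1, 0.4]
grip_width: 46.0
```

carry_out --moves '[0,0,0.003,0,0,0,0.5,0,0,0.006,0,0,0,0.5,0,0,0.009,0,0,0,0.5,0,0,0.009,0,0,0,0.5,0,0,0.009,0,0,0,0.5,0,0,0.009,0,0,0,0.5,0,0,0.009,0,0,0,0.5,0,0,0.009,0,0,0,0.5]'

```text
time: 12.15
tool_pos: [465.7, 90.6, -6.7]
tcp_rot: [-3.139, -0.001, 0.018]
contact_force: [0.4, -0.1, -0.0]
grip_width: 46.2
```

```bash
python3 - <<'E'
from h import *
plan([465.5,90.3,-7],Rpose(0.018)); print(get_obs()["contact_force"])
c,im=grab("side","side9"); zoom(im,215,200,335,320,"z27")
E
```

```text
from [465.7, 90.6, -6.7] [-179.9, -0.1, 1.0]
shift [-0.001, 0.001, 0.001] turn [-0.004, -0.002, 0.0] calls 1 turn/call [-0.004, -0.002, 0.0]
[ 0.39511384 -0.05139396 -0.0352886 ]
z27 scale 5.0 origin 215 200
```

View pics/z27.png

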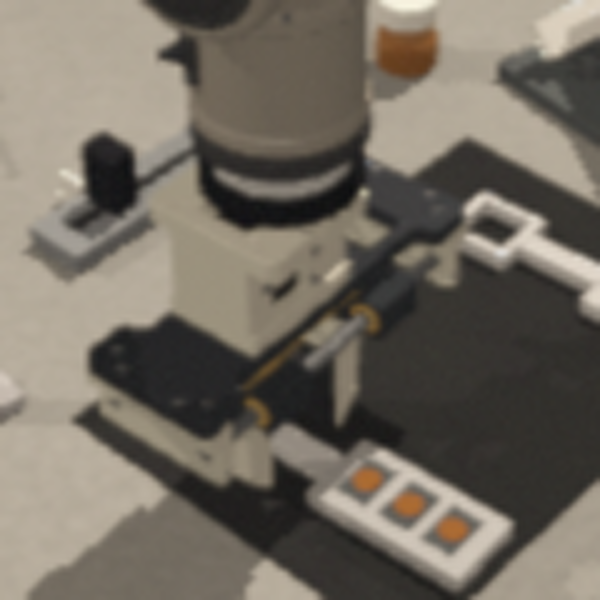

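carry_out --moves '[0,0,0,0,0,0,0,0,0,0,0,0,0,0,0,0,0,0,0,0,0,0,0,0,0,0,0,0,0,0,0,0,0,0,0,0,0,0,0,0,0,0,0,0,0,0,0,0,0,0,0,0,0,0,0,0]'

```text
time: 13.0
tool_pos: [465.8, 90.6, -6.7]
tcp_rot: [-3.139, -0.001, 0.018]
contact_force: [1.1, 0.1, 0.4]
grip_width: 13.3
```

```bash
cat >> h.py <<'E'
al=np.radians(167.5); uh=np.array([np.cos(al),np.sin(al),0]); RO=np.array([496.3,-258.5,0])
U=(uh+[0,0,1])/np.sqrt(2); N=(-uh+[0,0,1])/np.sqrt(2); SEAT=RO-48.5*uh+[0,0,38.5]
def Rcols(x,z): return Rot.from_matrix(np.stack([x,np.cross(z,x),z],1))
RPL=Rcols(U,-N)
def place(L_neck,gn,gu,off=13.7): return SEAT+(L_neck+gu)*U+gn*N-off*N
E
python3 - <<'E'
from h import *
P("seat",SEAT); t=place(113,4,5); P("t",t); P("t+120n",t+120*N)
plan([450,0,250],Rpose(np.radians(167.5)))
E
```

```text
seat [543.7, -269.0, 38.5]
t [455.5, -249.5, 115.1]
t+120n [538.3, -267.8, 199.9]
from [465.8, 90.6, -6.7] [-179.9, -0.1, 1.0]
shift [-0.043, 0.224, -0.642] turn [0.002, -0.007, -5.548] calls 6.0 turn/call [0.0, -0.001, -0.925]
```

carry_out --moves '[0,0,-0.03,0,0,0,0,0,0,-0.1,0,0,0,0,0,0,-0.2,0,0,0,0,0,0.03,-0.3,0,0,-0.2,0,0,0.08,-0.4,0,0,-0.4,0,-0.02,0.14,-0.5,0,0,-0.6,0,-0.03,0.2,-0.6,0,0,-0.8,0,-0.043,0.224,-0.642,0,0,-0.92,0]'

```text
time: 13.8
tool_pos: [450.8, -1.6, 254.4]
tcp_rot: [3.139, -0.007, 0.503]
contact_force: [0.6, 0.6, -1.5]
grip_width: 13.5
```

```bash
python3 - <<'E'
from h import *
plan([450,-50,260],Rpose(np.radians(167.5)))
c,im=grab("side","side10")
E
```

```text
from [450.8, -1.6, 254.4] [179.8, -0.4, 28.8]
shift [-0.06, 0.105, -0.014] turn [0.019, 0.001, -4.623] calls 5.0 turn/call [0.004, 0.0, -0.925]
```

View pics/side10.png

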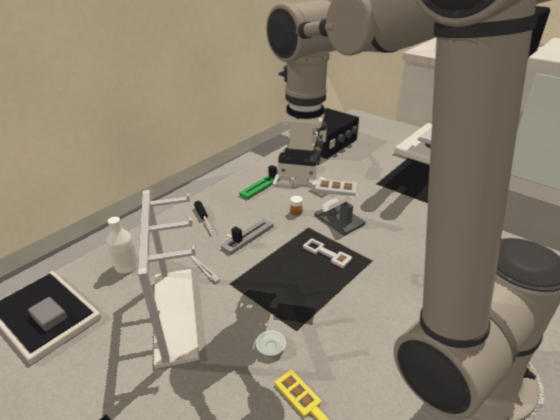

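carry_out --moves '[0,0.02,0,0,0,-0.25,0,-0.03,0.05,0,0,0,-0.5,0,-0.06,0.1,0,0,0,-0.75,0,-0.06,0.105,-0.014,0,0,-0.98,0,-0.06,0.105,-0.014,0,0,-0.98,0,-0.06,0.105,-0.014,0,0,-0.98,0,-0.06,0.105,-0.014,0,0,-0.98,0,-0.06,0.105,-0.014,0,0,-0.98,0]'

```text
time: 14.65
tool_pos: [449.8, -50.1, 260.9]
tcp_rot: [3.134, -0.005, 1.016]
contact_force: [-0.1, 0.5, -0.3]
grip_width: 13.6
```

carry_out --moves '[0,0,0,0,0,-0.25,0,0,0,0,0,0,-0.5,0,0,0,0,0,0,-0.75,0,0,0,0,0,0,-0.98,0,0,0,0,0,0,-0.98,0,0,0,0,0,0,-0.98,0,0,0,0,0,0,-0.98,0,0,0,0,0,0,-0.98,0]'

```text
time: 15.45
tool_pos: [449.9, -50.0, 260.8]
tcp_rot: [3.133, -0.001, 1.528]
contact_force: [0.1, -0.4, -1.5]
grip_width: 13.5
```

carry_out --moves '[0,0,0,0,0,-0.25,0,0,0,0,0,0,-0.5,0,0,0,0,0,0,-0.75,0,0,0,0,0,0,-0.98,0,0,0,0,0,0,-0.98,0,0,0,0,0,0,-0.98,0,0,0,0,0,0,-0.98,0,0,0,0,0,0,-0.98,0]'

```text
time: 16.25
tool_pos: [449.8, -50.0, 260.8]
tcp_rot: [3.134, 0.004, 2.04]
contact_force: [0.5, 0.4, -1.4]
grip_width: 13.3
```

```bash
python3 - <<'E'
from h import *
t=place(113,4,5)+120*N; P("t",t); plan(t,RPL); print(get_obs()["joint_positions"],get_obs()["grip_width"])
E
```

```text
t [538.3, -267.8, 199.9]
from [449.8, -50.0, 260.8] [179.6, 0.2, 116.9]
shift [-0.585, -0.05, 0.154] turn [0.672, 1.412, -1.595] calls 2.0 turn/call [0.336, 0.706, -0.797]
[-0.28213001  0.16588596  1.6294224   0.00250351  1.33827983 -0.75151072] 13.279396326762072
```

carry_out --moves '[-0.08,0,0,0.08,0.17,-0.2,0,-0.18,0,0,0.16,0.35,-0.4,0,-0.28,-0.02,0,0.25,0.52,-0.6,0,-0.38,-0.03,0,0.336,0.706,-0.797,0,-0.48,-0.04,0,0.336,0.706,-0.797,0,-0.585,-0.05,0,0.336,0.706,-0.797,0,-0.585,-0.05,0,0.336,0.706,-0.797,0,-0.585,-0.05,0,0.336,0.706,-0.797,0]'

```text
time: 17.05
tool_pos: [537.7, -268.5, 260.0]
tcp_rot: [-3.048, -0.39, 2.443]
contact_force: [-0.5, 1.4, -1.1]
grip_width: 13.3
```

```bash
python3 - <<'E'
from h import *
t=place(113,4,5)+120*N; P("t",t); plan(t,RPL); print(get_obs()["joint_positions"],get_obs()["grip_width"])
E
```

```text
t [538.3, -267.8, 199.9]
from [537.7, -268.5, 260.0] [-174.7, -22.4, 140.0]
shift [-0.057, 0.015, 0.138] turn [0.339, 0.702, -0.801] calls 1 turn/call [0.339, 0.702, -0.801]
[-0.56700593  0.74971253  0.77282301 -0.04720908  2.01719376 -1.46933086] 13.281885783651354
```

carry_out --moves '[0,0,0,0.08,0.17,-0.2,0,-0.01,0,0.02,0.16,0.35,-0.4,0,-0.02,0.01,0.05,0.25,0.52,-0.6,0,-0.03,0.01,0.08,0.339,0.702,-0.801,0,-0.057,0.015,0.11,0.339,0.702,-0.801,0,-0.057,0.015,0.138,0.339,0.702,-0.801,0,-0.057,0.015,0.138,0.339,0.702,-0.801,0,-0.057,0.015,0.138,0.339,0.702,-0.801,0]'

```text
time: 17.85
tool_pos: [538.3, -267.8, 201.7]
tcp_rot: [-3.139, -0.782, 2.92]
contact_force: [0.5, -0.2, -0.7]
grip_width: 12.9
```

```bash
python3 - <<'E'
from h import *
t=place(113,4,5)+30*N; P("t",t); plan(t,RPL); print(get_obs()["joint_positions"],get_obs()["grip_width"])
c,im=grab("side","side11")
E
```

```text
t [476.2, -254.0, 136.3]
from [538.3, -267.8, 201.7] [-179.9, -44.8, 167.3]
shift [-0.002, 0.0, 0.228] turn [0.0, 0.006, -0.004] calls 1 turn/call [0.0, 0.006, -0.004]
[-0.48592339  1.07364055  0.44717289 -0.26962704  2.36627914 -1.95578589] 12.909002927110958
```

View pics/side11.png

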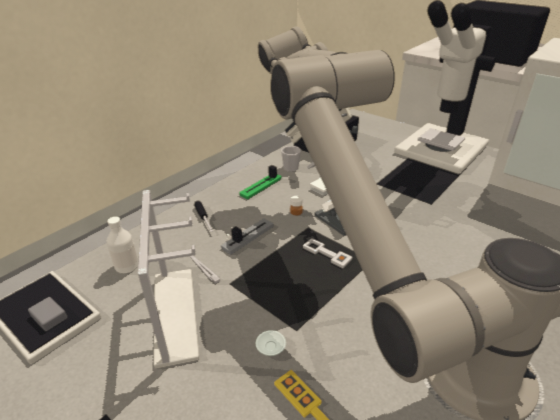

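carry_out --moves '[0,0,0.04,0,0,0,0,0,0,0.08,0,0,0,0,0,0,0.12,0,0,0,0,0,0,0.16,0,0,0,0,0,0,0.2,0,0,0,0,-0.002,0,0.228,0,0,0,0,-0.002,0,0.228,0,0,0,0,-0.002,0,0.228,0,0,0,0]'

```text
time: 18.7
tool_pos: [476.8, -254.6, 138.1]
tcp_rot: [-3.138, -0.779, 2.919]
contact_force: [0.4, -0.3, -0.3]
grip_width: 13.1
```

```bash
python3 - <<'E'
from h import *
t=place(113,4,5); P("t",t); plan(t,RPL); print(get_obs()["joint_positions"],get_obs()["grip_width"])
c,im=grab("side","side12"); c,im=grab("scene","scene12");zoom(im,130,160,270,280,"z28")
c,im=grab("wrist","wrist12")
E
```

```text
t [455.5, -249.5, 115.1]
from [476.8, -254.6, 138.1] [-179.8, -44.6, 167.2]
shift [-0.001, 0.001, 0.079] turn [-0.001, 0.013, -0.006] calls 1 turn/call [-0.001, 0.013, -0.006]
[-0.50840693  0.9439246   0.89617729 -0.22858292  2.04796395 -1.88336538] 13.070115946200058
z28 scale 5.0 origin 130 160
```

View pics/side12.png

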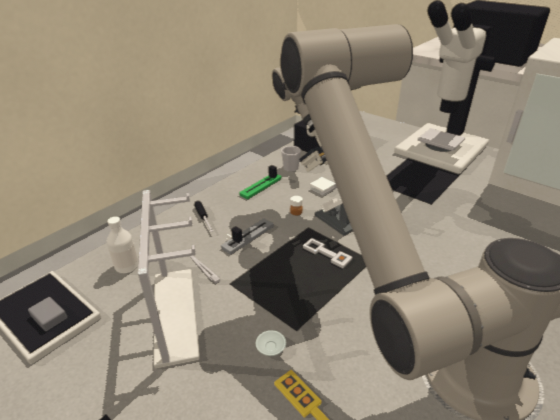

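View pics/z28.png

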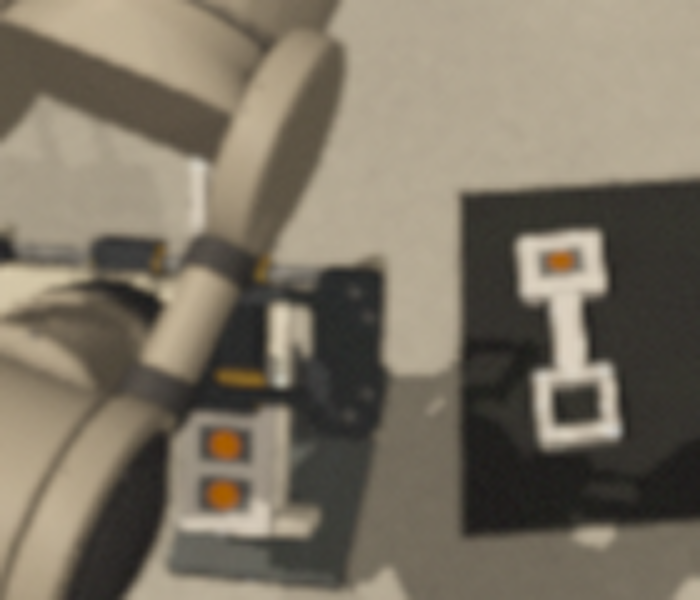

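View pics/wrist12.png

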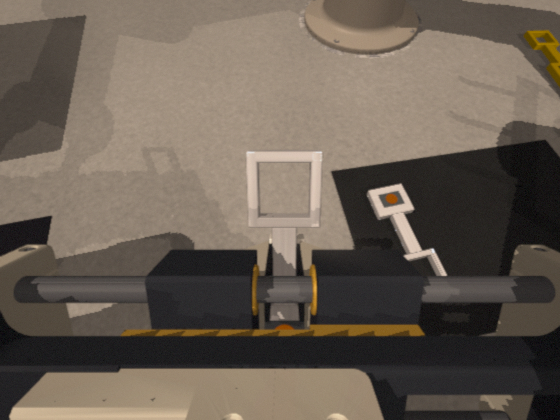

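```bash
python3 - <<'E'
from h import *
s=get_calibration("scene")
W=np.cross([0,0,1],uh)
o=get_obs();d=(o["tool_pos"]-place(113,0,0)); P("now U,N,W",d@U,d@N,d@W)
for k in (-22,22): P("end",(proj(s,SEAT+(d@U)*U+(d@N+5)*N+k*W)-[130,160])*5)
P("eye center wrist",proj(get_calibration("wrist"),SEAT+(159+d@U)*U+(d@N+5)*N))
P("end scene", *[proj(s,SEAT+(d@U)*U+(d@N-5)*N+k*W)-0 for k in (22,)])
E
```

```text
now U,N,W 5.2 35.4 0.3
end [269.9, 528.1]
end [179.4, 520.4]
eye center wrist [284.2, 183.2]
end scene [167.2, 262.9]
```

carry_out --moves '[0,0,0.02,0,0.01,0,0,0,0,0.04,0,0.01,0,0,0,0,0.055,0,0.01,0,0,0,0,0.065,0,0.01,0,0,0,0,0.07,0,0.01,0,0,0,0,0.075,0,0.01,0,0,0,0,0.079,0,0.01,0,0,0,0,0.079,0,0.01,0,0]'

```text
time: 19.65
tool_pos: [455.2, -249.7, 114.9]
tcp_rot: [-3.138, -0.784, 2.92]
contact_force: [0.3, 0.4, -1.4]
grip_width: 13.6
```

```bash
python3 - <<'E'
from h import *
s,im=grab("scene","scene13");zoom(im,150,220,220,280,"z29")
W=np.cross([0,0,1],uh)
o=get_obs();d=(o["tool_pos"]-place(113,0,0)); P("now U,N,W",d@U,d@N,d@W); P("F",o["contact_force"])
for k in (-22,22): P("end",(proj(s,SEAT+(d@U)*U+(d@N+5)*N+k*W)-[150,220])*10)
for k in (-30,30): P("ledge",(proj(s,SEAT+(7)*N+k*W)-[150,220])*10)
E
```

```text
z29 scale 10.0 origin 150 220
now U,N,W 5.1 3.8 0.3
F [-0.7, 0.0, -1.7]
end [375.6, 418.4]
end [199.8, 403.6]
ledge [409.0, 438.7]
ledge [169.9, 418.5]
```

View pics/z29.png

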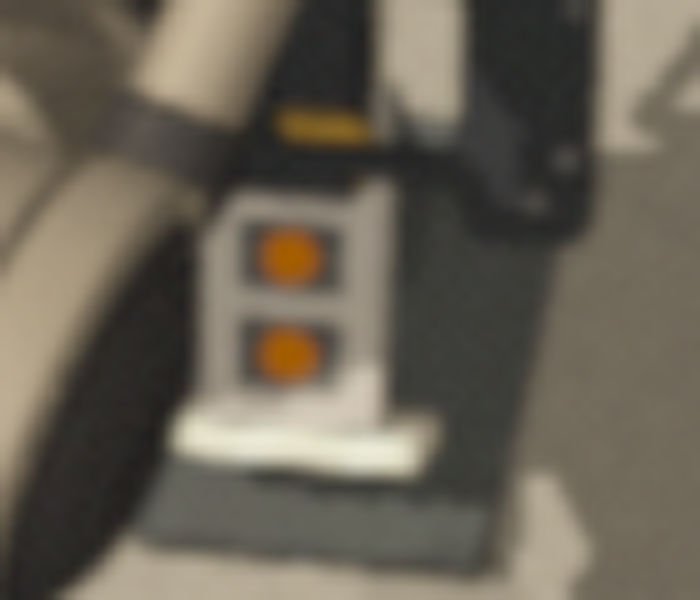

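carry_out --moves '[-0.004,0,0.003,0,0,0,0,-0.007,0,0.006,0,0,0,0,-0.007,0,0.006,0,0,0,0.1,-0.007,0,0.006,0,0,0,0.3,-0.007,0,0.006,0,0,0,0.4,-0.007,0,0.006,0,0,0,0.5,-0.007,0,0.006,0,0,0,0.5,-0.007,0,0.006,0,0,0,0.5]'

```text
time: 20.5
tool_pos: [455.7, -249.9, 111.2]
tcp_rot: [-3.138, -0.784, 2.92]
contact_force: [1.2, 0.3, 0.5]
grip_width: 44.6
```

carry_out --moves '[0,0,0,0,0,0,0.5,0,0,-0.02,0,0,0,0.5,0,0,-0.05,0,0,0,0.5,0,0,-0.1,0,0,0,0.5,0,0,-0.2,0,0,0,0.5,0,0,-0.25,0,0,0,0.5,0,0,-0.25,0,0,0,0.5,0,0,-0.25,0,0,0,0.5]'

```text
time: 21.3
tool_pos: [524.5, -265.0, 181.2]
tcp_rot: [-3.139, -0.785, 2.92]
contact_force: [-0.1, -0.2, -0.6]
grip_width: 45.7
```

```bash
python3 - <<'E'
from h import *
s,im=grab("scene","scene14");zoom(im,130,190,230,280,"z30")
c,im=grab("wrist","wrist14")
P("eye pred",proj(c,SEAT+159*U+5*N),proj(c,SEAT+180*U+5*N),[proj(s,SEAT+5*N+k*np.cross([0,0,1],uh)) for k in (-22,22)])
P("o",get_obs()["tool_pos"],get_obs()["joint_positions"])
E
```

```text
z30 scale 6.666666666666667 origin 130 190
eye pred [284.1, 164.4] [284.1, 139.6] [[187.9, 263.4], [170.4, 261.9]]
o [523.8, -264.9, 181.1] [-0.5, 1.0, 0.6, -0.3, 2.3, -1.9]
```

View pics/z30.png

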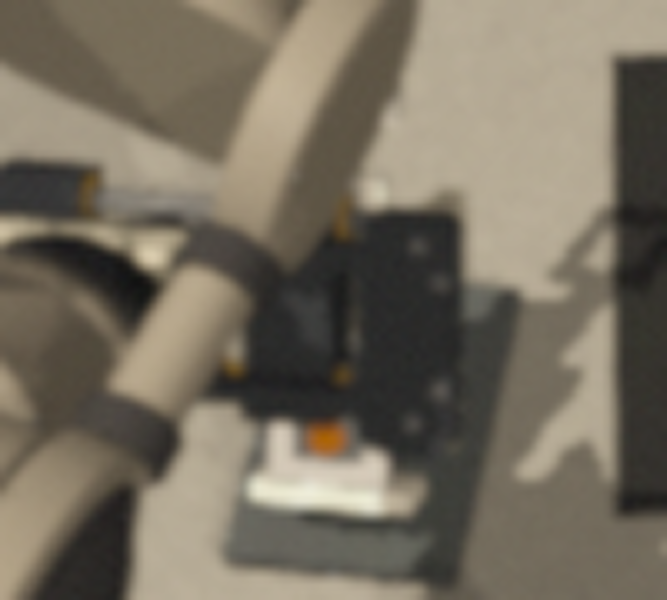

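View pics/wrist14.png

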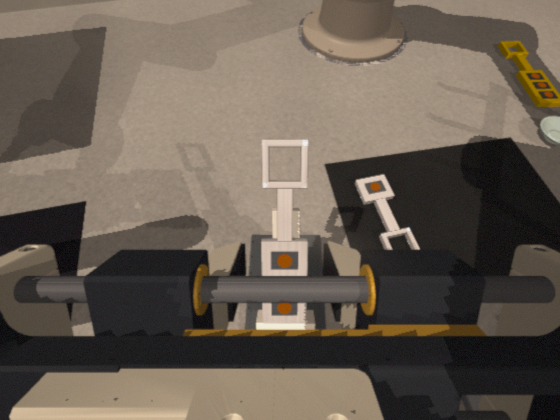

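```bash
python3 - <<'E'
from h import *
from scipy.optimize import least_squares
D=[((-.146,.34273,1.52505,0,1.2754),(524.6,.09,212.6),(np.pi,0,1.5708)),
((-.1917,.51964,1.40217,.0008,1.21797),(596.2,-37.6,156.6),(3.14,-.001,1.521)),
((-.68301,.30255,1.62308,.00426,1.21321),(430.3,-249.9,199.1),(-3.1403,-.0047,.0227)),
((-.28213,.16589,1.62942,.0025,1.33828),(449.8,-50,260.8),(3.134,.004,2.04)),
((-.56701,.74971,.77282,-.0472,2.01719),(537.7,-268.5,260),(-3.048,-.39,2.443)),
((-.48592,1.07364,.44717,-.26963,2.36628),(538.3,-267.8,201.7),(-3.139,-.782,2.92)),
((-.50841,.94392,.89618,-.22858,2.04796),(476.8,-254.6,138.1),(-3.138,-.779,2.919))]
def wc(q,par):
    x0,a,b,c,h,L,lat=par; A=q[1];B=q[1]+q[2]
    r=x0+a*np.sin(A)+b*np.sin(B)+c*np.cos(B); z=h+a*np.cos(A)+b*np.cos(B)-c*np.sin(B)
    C,S=np.cos(q[0]),np.sin(q[0]); return np.array([C*r-S*lat,S*r+C*lat,z])
def res(par):
    o=[]
    for q,p,e in D:
        zt=Rot.from_euler("xyz",e).apply([0,0,1]); o+=list(wc(q,par)-(np.array(p)-par[5]*zt))
    return np.array(o)
f_=least_squares(res,[0,400,400,0,400,300,70]); print(f_.x.round(1)); print(f_.fun.reshape(-1,3).round(1))
np.save("arm.npy",f_.x)
E
```

```text
[-5.000e-01  5.063e+02  3.798e+02  4.610e+01  2.223e+02  3.313e+02
  7.640e+01]
[[ 0.4 -0.   0. ]
 [-0.2  0.2 -0. ]
 [-0.   0.1  0. ]
 [-0.  -0.   0.1]
 [-0.1 -0.1  0. ]
 [-0.   0.  -0.1]
 [-0.  -0.  -0. ]]
```

```bash
cat >> h.py <<'E'
AR=np.load("arm.npy")
def ik(p,R):
    x0,a,b,c,h,L,lat=AR; zt=R.apply([0,0,1]); w=np.asarray(p)-L*zt
    rr=np.hypot(w[0],w[1]); r=np.sqrt(rr**2-lat**2); q1=np.arctan2(w[1],w[0])-np.arctan2(lat,r)
    X=r-x0; Z=w[2]-h; D=np.hypot(X,Z); bb=np.hypot(b,c); g=np.arctan2(c,b)
    co=(a*a+bb*bb-D*D)/(2*a*bb)
    if abs(co)>1: return None
    # elbow-up: link angles from vertical
    t=np.arctan2(X,Z); be=np.arccos((a*a+D*D-bb*bb)/(2*a*D)); A=t-be
    v=np.array([X-a*np.sin(A),Z-a*np.cos(A)]); Bp=np.arctan2(v[0],v[1]); B=Bp-g
    q3=B-A; d=np.array([np.cos(q1)*np.sin(B),np.sin(q1)*np.sin(B),np.cos(B)])
    q5=np.arccos(np.clip(d@zt,-1,1))
    # wrist frame: R = R03 * Rot(d,q4) ...
    ez=np.array([-np.sin(q1),np.cos(q1),0]) # bend axis at q4=0: rotates d towards larger B => axis
    n=np.cross(d,zt); n/=np.linalg.norm(n); n0=np.cross(d,[0,0,-1]); n0/=np.linalg.norm(n0)
    q4=np.arctan2(np.dot(np.cross(n0,n),d),n0@n)
    # q6: at q4=0 tool-down yaw=pi/2+q1-q6 -> tool y axis (jaw) vs n
    y=R.apply([0,1,0]); q6=np.arctan2(np.dot(np.cross(n,y),zt),n@y)
    return np.array([q1,A,q3,q4,q5,q6])
E
python3 - <<'E'
from h import *
for q,p,e in [((-.50841,.94392,.89618,-.22858,2.04796,-1.88336),(476.8,-254.6,138.1),(-3.138,-.779,2.919)),((-.28213,.16589,1.62942,.0025,1.33828,-.7515),(449.8,-50,260.8),(3.134,.004,2.04))]:
    print(q,ik(p,Rot.from_euler("xyz",e)).round(3))
def Rre(th): # tool z = -U rotated toward down ; th tilt from vertical (45=along slope)
    z=np.array([*( -uh[:2]*np.sin(th)),-np.cos(th)]); x=uh*np.cos(th)+np.array([0,0,-np.sin(th)]); return Rcols(x,z)
for th in (45,30,20,10,0):
  R=Rre(np.radians(th)); z=R.apply([0,0,1])
  for Le,n in ((159,"long"),(109,"short")):
    eye=SEAT+Le*U; p=eye+22*z
    for back in (0,90):
        q=ik(p-back*z,R); print(th,n,back,None if q is None else q.round(2))
E
```

```text
(-0.50841, 0.94392, 0.89618, -0.22858, 2.04796, -1.88336) [-0.508  0.944  0.896 -0.229  2.048 -0.313]
(-0.28213, 0.16589, 1.62942, 0.0025, 1.33828, -0.7515) [-0.282  0.166  1.629  0.002  1.338  0.819]
45 long 0 [-0.99  0.24  2.33  1.66  0.52 -2.28]
45 long 90 [-1.18 -0.03  2.36  1.19  0.68 -1.89]
45 short 0 [-0.91  0.38  2.29  1.91  0.5  -2.49]
45 short 90 [-1.07  0.12  2.35  1.44  0.56 -2.09]
30 long 0 [-0.86  0.21  2.13  0.72  0.47 -1.24]
30 long 90 [-0.95 -0.    2.1   0.54  0.71 -1.08]
30 short 0 [-0.8   0.33  2.1   0.83  0.38 -1.32]
30 short 90 [-0.88  0.12  2.09  0.59  0.58 -1.1 ]
20 long 0 [-0.78  0.24  2.    0.32  0.63 -0.8 ]
20 long 90 [-0.83  0.07  1.93  0.26  0.87 -0.75]
20 short 0 [-0.74  0.36  1.96  0.33  0.55 -0.78]
20 short 90 [-0.78  0.18  1.92  0.27  0.77 -0.73]
10 long 0 [-0.72  0.3   1.86  0.11  0.83 -0.57]
10 long 90 [-0.74  0.17  1.76  0.1   1.06 -0.56]
10 short 0 [-0.68  0.41  1.81  0.11  0.77 -0.54]
10 short 90 [-0.7   0.27  1.74  0.1   0.98 -0.53]
0 long 0 [-0.67  0.38  1.72  0.    1.04 -0.45]
0 long 90 [-0.67  0.29  1.59 -0.    1.27 -0.45]
0 short 0 [-0.64  0.48  1.67  0.    0.99 -0.42]
0 short 90 [-0.64  0.38  1.55 -0.    1.21 -0.42]
```

```bash
cat >> h.py <<'E'
def Rre(thd):
    th=np.radians(thd); z=np.array([*( -uh[:2]*np.sin(th)),-np.cos(th)]); x=uh*np.cos(th)+np.array([0,0,-np.sin(th)]); return Rcols(x,z)
hb=np.radians(52.6); H=np.array([np.cos(hb),np.sin(hb),0])
HK=[np.array([501.2,321.5,250]),np.array([573,267,250]),np.array([644.5,213.1,250])]
def Rhang(lean,s): # tool x horizontal dir s*H ; -z leans 'lean' deg toward -tool x (=> paddle more vertical)
    l=np.radians(lean); z=np.array([0,0,-np.cos(l)])+s*H*np.sin(l); x=s*H*np.cos(l)+np.array([0,0,np.sin(l)]); return Rcols(x,z)
def ikr(p,R):
    q=ik(p,R)
    if q is None: return None
    q[5]-=np.pi/2; return q.round(2)
E
python3 - <<'E'
from h import *
for s in (-1,1):
  for lean in (0,12,25):
    for k in (0,1,2):
      R=Rhang(lean,s); z=R.apply([0,0,1])
      print(s,lean,k,*[ikr(HK[k]+[0,0,22]+b*H+22*z,R) for b in (0,-90)])
E
```

```text
-1 0 0 [ 0.44  0.45  1.25  0.    1.44 -2.05] [ 0.36  0.29  1.49  0.    1.36 -2.13]
-1 0 1 [ 0.31  0.52  1.13 -0.    1.48 -2.17] [ 0.22  0.37  1.38  0.    1.39 -2.27]
-1 0 2 [ 0.21  0.62  0.96  0.    1.56 -2.28] [ 0.11  0.47  1.22  0.    1.45 -2.38]
-1 12 0 [ 0.49  0.58  1.06 -0.09  1.69 -2.  ] [ 0.42  0.41  1.34 -0.1   1.58 -2.06]
-1 12 1 [ 0.37  0.65  0.93 -0.11  1.74 -2.13] [ 0.29  0.48  1.22 -0.12  1.61 -2.19]
-1 12 2 [ 0.26  0.76  0.74 -0.13  1.81 -2.25] [ 0.18  0.58  1.06 -0.14  1.66 -2.31]
-1 25 0 [ 0.53  0.73  0.85 -0.18  1.97 -2.  ] [ 0.47  0.54  1.18 -0.19  1.81 -2.03]
-1 25 1 [ 0.41  0.81  0.7  -0.23  2.01 -2.13] [ 0.35  0.61  1.06 -0.24  1.84 -2.16]
-1 25 2 [ 0.32  0.93  0.45 -0.28  2.11 -2.28] [ 0.24  0.71  0.88 -0.28  1.89 -2.29]
1 0 0 [0.44 0.45 1.25 0.   1.44 1.09] [0.36 0.29 1.49 0.   1.36 1.01]
1 0 1 [ 0.31  0.52  1.13 -0.    1.48  0.97] [0.22 0.37 1.38 0.   1.39 0.88]
1 0 2 [0.21 0.62 0.96 0.   1.56 0.86] [0.11 0.47 1.22 0.   1.45 0.76]
1 12 0 [0.39 0.34 1.44 0.11 1.18 1.  ] [0.28 0.19 1.65 0.14 1.14 0.89]
1 12 1 [0.25 0.42 1.33 0.14 1.24 0.87] [0.14 0.27 1.54 0.16 1.18 0.74]
1 12 2 [0.14 0.52 1.17 0.15 1.31 0.76] [0.03 0.38 1.38 0.17 1.25 0.63]
1 25 0 [0.31 0.24 1.64 0.31 0.91 0.82] [0.18 0.09 1.83 0.36 0.92 0.66]
1 25 1 [0.17 0.33 1.52 0.35 0.99 0.68] [0.03 0.19 1.71 0.4  0.99 0.51]
1 25 2 [0.06 0.43 1.37 0.37 1.08 0.58] [-0.08  0.31  1.55  0.42  1.07  0.41]
```

```bash
python3 - <<'E'
from h import *
TH=20;R=Rre(TH); z=R.apply([0,0,1]); eye=SEAT+159*U; P("eye",eye)
plan(eye+22*z-90*z+[30,0,60],R)
E
```

```text
eye [433.9, -244.7, 150.9]
from [523.8, -264.9, 181.1] [-179.9, -45.1, 167.3]
shift [0.318, 0.016, -0.013] turn [-0.002, -2.169, -0.004] calls 3.0 turn/call [-0.001, -0.723, -0.001]
```

carry_out --moves '[0.05,0,-0.05,0,-0.1,0,0.65,0.12,0,-0.05,0,-0.3,0,0.65,0.2,0,-0.04,0,-0.5,0,0.65,0.28,0.01,-0.02,0,-0.7,0,0.65,0.318,0.016,-0.013,0,-0.9,0,0.65,0.318,0.016,-0.013,0,-0.98,0,0.65,0.318,0.016,-0.013,0,-0.98,0,0.65,0.318,0.016,-0.013,0,-0.98,0,0.65]'

```text
time: 22.2
tool_pos: [440.5, -239.4, 274.4]
tcp_rot: [-3.14, -0.275, 2.921]
contact_force: [0.8, -0.2, -1.0]
grip_width: 59.7
```

carry_out --moves '[0,0,0,0,-0.25,0,0.65,0,0,0,0,-0.5,0,0.65,0,0,0,0,-0.75,0,0.65,0,0,0,0,-0.98,0,0.65,0,0,0,0,-0.98,0,0.65,0,0,0,0,-0.98,0,0.65,0,0,0,0,-0.98,0,0.65,0,0,0,0,-0.98,0,0.65]'

```text
time: 23.0
tool_pos: [441.5, -239.9, 274.0]
tcp_rot: [-3.141, 0.236, 2.922]
contact_force: [1.3, 0.9, 0.7]
grip_width: 59.5
```

```bash
python3 - <<'E'
from h import *
TH=20;R=Rre(TH); z=R.apply([0,0,1]); eye=SEAT+159*U
plan(eye+22*z-90*z,R); print(get_obs()["joint_positions"])
c,im=grab("side","side15");c,im=grab("wrist","wrist15");c,im=grab("scene","scene15")
E
```

```text
from [441.5, -239.9, 274.0] [-179.9, 13.5, 167.4]
shift [0.107, -0.016, 0.127] turn [-0.002, -0.216, -0.002] calls 1 turn/call [-0.002, -0.216, -0.002]
[-0.72603978  0.1218007   1.67118076  0.1241223   1.14388698 -2.11728526]
```

View pics/side15.png

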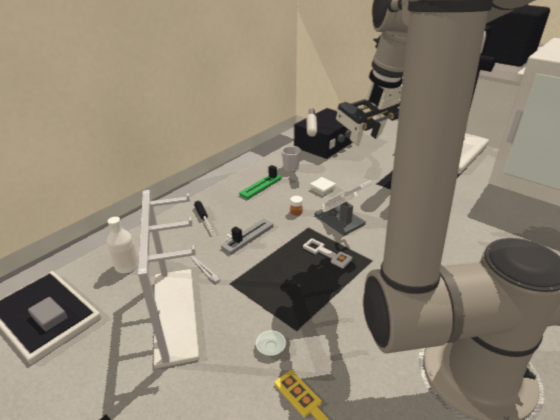

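View pics/wrist15.png

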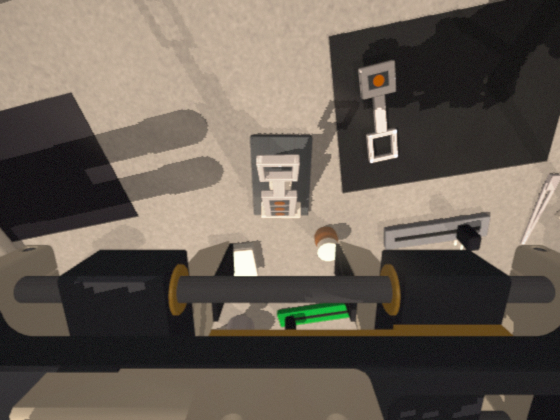

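```bash
python3 - <<'E'
from h import *
c=get_calibration("wrist");im=cv2.imread("pics/wrist15.png")
P("eye",proj(c,SEAT+159*U+5*N),proj(c,SEAT+180*U+5*N+20*np.cross(U,N)),proj(c,SEAT+180*U+5*N-20*np.cross(U,N)))
P("short eye ends",onz(c,(366,163),12),onz(c,(397,160),12),onz(c,(359,68),12),onz(c,(393,62),12))
zoom(im,240,125,320,225,"z31")
E
```

```text
eye [277.5, 173.0] [298.6, 164.0] [255.4, 164.0]
short eye ends [505.8, -128.9, 12.0] [511.1, -83.7, 12.0] [375.8, -127.2, 12.0] [378.3, -84.6, 12.0]
z31 scale 6.0 origin 240 125
```

View pics/z31.png

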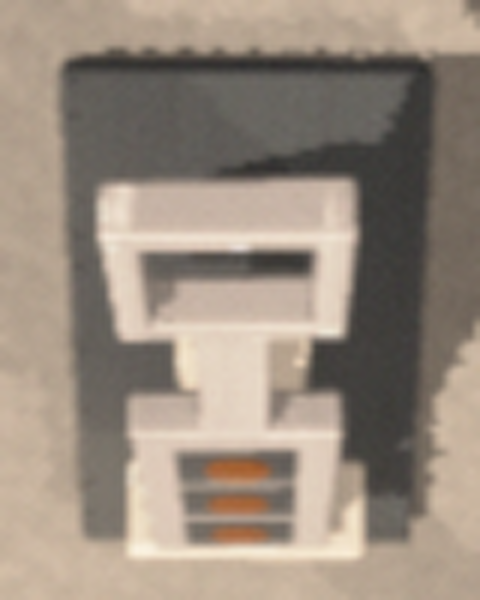

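carry_out --moves '[0.05,-0.01,0,0,-0.1,0,0.65,0.107,-0.016,0.05,0,-0.216,0,0.65,0.107,-0.016,0.127,0,-0.216,0,0.65,0.107,-0.016,0.127,0,-0.216,0,0.65,0.107,-0.016,0.127,0,-0.216,0,0.65,0.107,-0.016,0.127,0,-0.216,0,0.65,0.107,-0.016,0.127,0,-0.216,0,0.65,0.107,-0.016,0.127,0,-0.216,0,0.65]'

```text
time: 23.95
tool_pos: [411.2, -239.6, 215.6]
tcp_rot: [-3.14, 0.351, 2.923]
contact_force: [-0.2, -0.0, -0.7]
grip_width: 59.6
```

```bash
python3 - <<'E'
from h import *
TH=20;R=Rre(TH); z=R.apply([0,0,1]); eye=SEAT+159*U
plan(eye+22*z,R)
E
```

```text
from [411.2, -239.6, 215.6] [-179.9, 20.1, 167.5]
shift [0.001, 0.0, 0.227] turn [-0.004, 0.004, -0.001] calls 1 turn/call [-0.004, 0.004, -0.001]
```

carry_out --moves '[0,0,0.04,0,0,0,0.65,0,0,0.08,0,0,0,0.65,0,0,0.12,0,0,0,0.65,0,0,0.16,0,0,0,0.65,0,0,0.19,0,0,0,0.65,0,0,0.215,0,0,0,0.65,0,0,0.227,0,0,0,0.65,0,0,0.227,0,0,0,0.65]'

```text
time: 24.75
tool_pos: [441.7, -246.5, 130.0]
tcp_rot: [-3.14, 0.35, 2.923]
contact_force: [0.6, -0.6, -0.4]
grip_width: 59.7
```

```bash
python3 - <<'E'
from h import *
TH=20;R=Rre(TH); z=R.apply([0,0,1]); eye=SEAT+159*U
plan(eye+22*z,R)
c,im=grab("side","side16");zoom(im,310,130,400,230,"z32");c,im=grab("wrist","wrist16");c,im=grab("scene","scene16");zoom(im,130,170,230,270,"z33")
E
```

```text
from [441.7, -246.5, 130.0] [-179.9, 20.1, 167.5]
shift [0.001, 0.0, -0.001] turn [-0.003, 0.003, -0.0] calls 1 turn/call [-0.003, 0.003, -0.0]
z32 scale 6.0 origin 310 130
z33 scale 6.0 origin 130 170
```

View pics/z32.png

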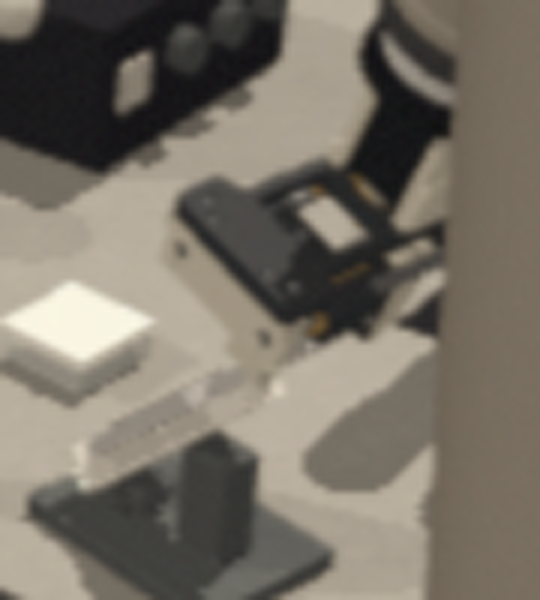

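View pics/z33.png

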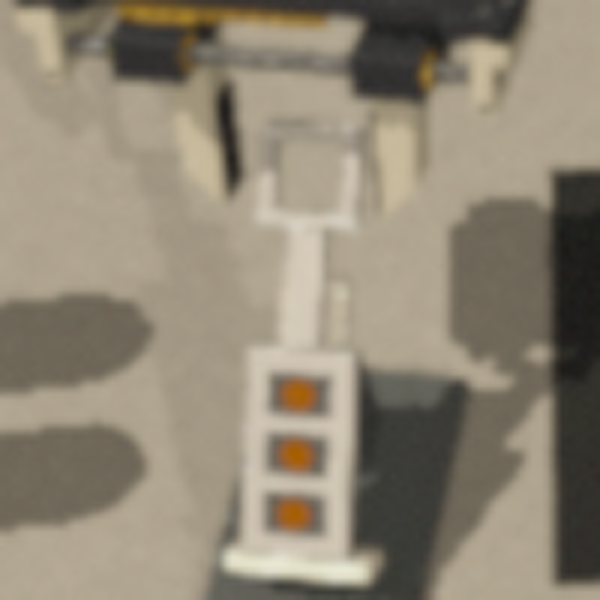

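View pics/wrist16.png

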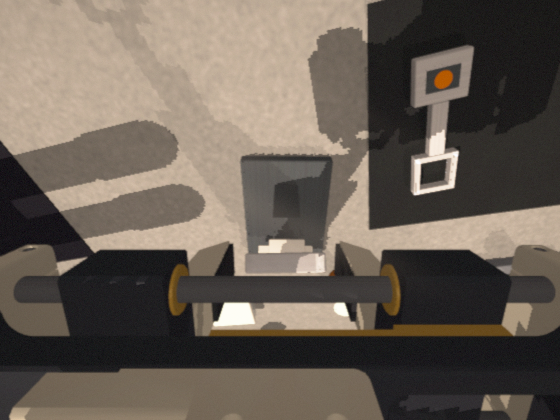

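carry_out --moves '[0,0,0,0,0,0,0.3,0,0,0,0,0,0,0.3,0,0,0,0,0,0,0.3,0,0,0,0,0,0,0.3,0,0,0,0,0,0,0.3,0,0,0,0,0,0,0.3,0,0,0,0,0,0,0.3,0,0,0,0,0,0,0.3]'

```text
time: 25.7
tool_pos: [441.8, -246.8, 131.1]
tcp_rot: [-3.139, 0.352, 2.923]
contact_force: [-2.2, 0.8, 6.0]
grip_width: 39.7
```

```bash
python3 - <<'E'
from h import *
R=Rre(20); plan(get_obs()["tool_pos"]+60*U+100*N,R)
E
```

```text
from [441.8, -246.8, 131.1] [-179.8, 20.2, 167.5]
shift [-0.164, -0.001, -0.241] turn [-0.005, 0.006, -0.0] calls 1 turn/call [-0.005, 0.006, -0.0]
```

carry_out --moves '[-0.009,0,-0.024,0,0,0,0.3,-0.025,0,-0.07,0,0,0,0.3,-0.06,0,-0.16,0,0,0,0.3,-0.09,0,-0.26,0,0,0,0.3,-0.128,0,-0.352,0,0,0,0.3,-0.17,0,-0.45,0,0,0,0.3,-0.17,0,-0.47,0,0,0,0.3,-0.17,0,-0.47,0,0,0,0.3]'

```text
time: 26.5
tool_pos: [440.9, -246.3, 332.3]
tcp_rot: [-3.137, 0.354, 2.924]
contact_force: [0.5, 0.6, -1.8]
grip_width: 39.8
```

```bash
python3 - <<'E'
from h import *
R=Rhang(20,-1); plan([480,50,330],R); print(get_obs()["grip_width"])
c,im=grab("side","side17");c,im=grab("wrist","wrist17")
E
```

```text
from [440.9, -246.3, 332.3] [-179.8, 20.3, 167.5]
shift [0.062, 0.744, -0.02] turn [-0.012, 1.188, -2.213] calls 3.0 turn/call [-0.004, 0.396, -0.738]
39.75642793569963
```

View pics/side17.png

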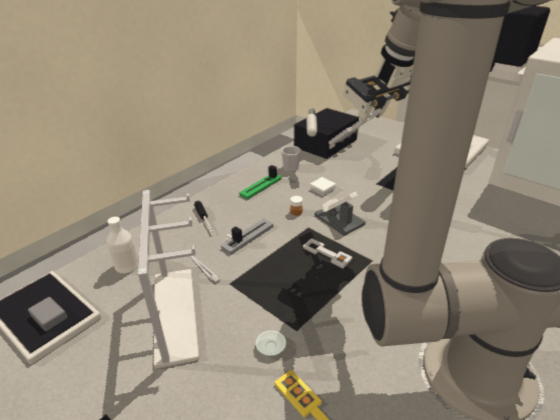

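View pics/wrist17.png

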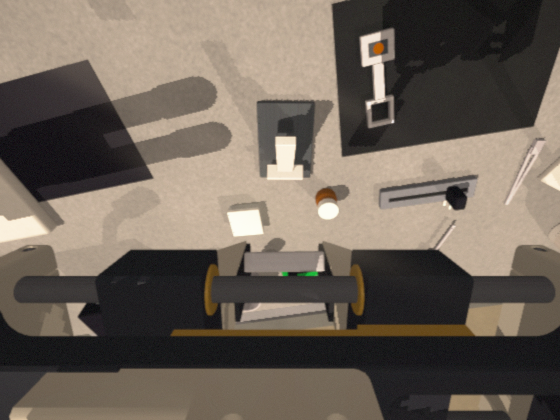

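```bash
python3 - <<'E'
from h import *
R=Rhang(20,-1); z=R.apply([0,0,1]); t=HK[0]-150*H+[0,0,50]+22*z; P("t",t); plan(t,R); print(ikr(t,R))
E
```

```text
t [405.5, 196.4, 279.3]
from [440.2, -245.5, 329.3] [-179.9, 20.0, 167.5]
shift [0.348, 1.06, 0.005] turn [-0.002, 1.183, -2.213] calls 3.0 turn/call [-0.001, 0.394, -0.738]
[ 0.4   0.37  1.36 -0.17  1.72 -2.08]
```

carry_out --moves '[0,0.06,0,0,0.1,-0.15,0.3,0.03,0.15,0,0,0.2,-0.35,0.3,0.07,0.25,-0.02,0,0.3,-0.55,0.3,0.11,0.35,-0.02,0,0.394,-0.738,0.3,0.15,0.45,-0.02,0,0.394,-0.738,0.3,0.19,0.55,-0.02,0,0.394,-0.738,0.3,0.2,0.6,-0.02,0,0.394,-0.738,0.3,0.2,0.6,-0.02,0,0.394,-0.738,0.3]'

```text
time: 27.4
tool_pos: [415.1, 8.0, 307.1]
tcp_rot: [-3.051, 0.118, -2.97]
contact_force: [0.0, 0.4, -1.3]
grip_width: 39.2
```

```bash
python3 - <<'E'
from h import *
R=Rhang(20,-1); z=R.apply([0,0,1]); t=HK[0]-150*H+[0,0,50]+22*z; P("t",t); plan(t,R); print(get_obs()["grip_width"])
E
```

```text
t [405.5, 196.4, 279.3]
from [415.1, 8.0, 307.1] [-174.8, 6.8, -170.2]
shift [-0.048, 0.473, 0.033] turn [0.003, 0.784, -1.466] calls 2.0 turn/call [0.002, 0.392, -0.733]
39.1940234503969
```

carry_out --moves '[0,0.08,0,0,0.1,-0.18,0.3,0,0.17,0,0,0.2,-0.36,0.3,-0.02,0.26,0.01,0,0.3,-0.54,0.3,-0.03,0.35,0.02,0,0.392,-0.733,0.3,-0.048,0.44,0.033,0,0.392,-0.733,0.3,-0.048,0.473,0.033,0,0.392,-0.733,0.3,-0.048,0.473,0.033,0,0.392,-0.733,0.3,-0.048,0.473,0.033,0,0.392,-0.733,0.3]'

```text
time: 28.2
tool_pos: [405.6, 195.1, 279.0]
tcp_rot: [-3.051, -0.125, -2.608]
contact_force: [-0.8, -0.2, -1.2]
grip_width: 39.9
```

carry_out --moves '[0,0,0,0,0.1,-0.18,0.3,0,0,0,0,0.2,-0.36,0.3,0,0,0,0,0.3,-0.54,0.3,0,0,0,0,0.392,-0.733,0.3,0,0,0,0,0.392,-0.733,0.3,0,0,0,0,0.392,-0.733,0.3,0,0,0,0,0.392,-0.733,0.3,0,0,0,0,0.392,-0.733,0.3]'

```text
time: 29.0
tool_pos: [405.5, 194.6, 279.4]
tcp_rot: [3.141, -0.349, -2.226]
contact_force: [-0.0, -0.5, -1.0]
grip_width: 39.6
```

```bash
python3 - <<'E'
from h import *
R=Rhang(20,-1); z=R.apply([0,0,1]); t=HK[0]-100*H+[0,0,6]+22*z; P("t",t); plan(t,R); print(get_obs()["grip_width"])
c,im=grab("side","side18");c,im=grab("wrist","wrist18");c,im=grab("scene","scene18")
E
```

```text
t [435.9, 236.1, 235.3]
from [405.5, 194.6, 279.4] [180.0, -20.0, -127.5]
shift [-0.158, 0.003, 0.06] turn [0.003, 0.001, -0.004] calls 1 turn/call [0.003, 0.001, -0.004]
39.62310597950621
```

View pics/side18.png

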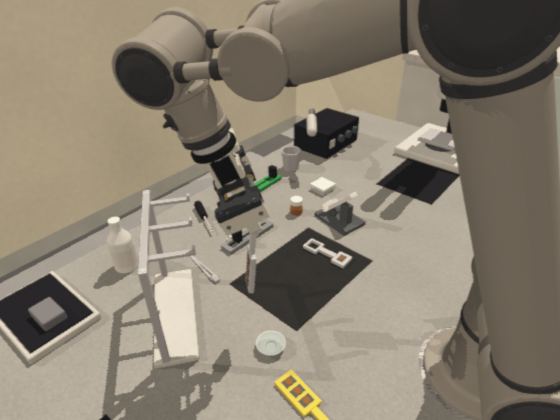

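View pics/wrist18.png

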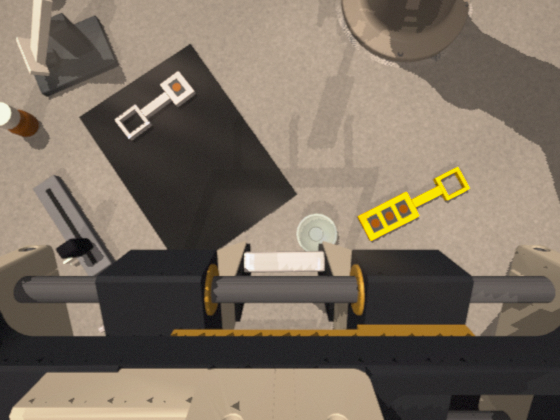

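View pics/scene18.png

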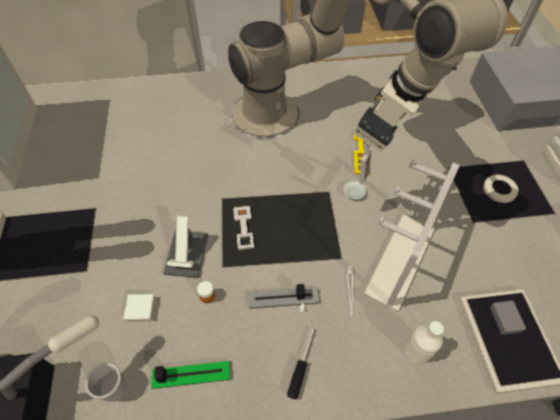

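carry_out --moves '[-0.05,0,0.0,0,0,0,0.3,-0.1,0,0.02,0,0,0,0.3,-0.158,0.003,0.06,0,0,0,0.3,-0.158,0.003,0.06,0,0,0,0.3,-0.158,0.003,0.06,0,0,0,0.3,-0.158,0.003,0.06,0,0,0,0.3,-0.158,0.003,0.06,0,0,0,0.3,-0.158,0.003,0.06,0,0,0,0.3]'

```text
time: 29.95
tool_pos: [435.8, 236.1, 236.0]
tcp_rot: [3.141, -0.348, -2.225]
contact_force: [0.6, -0.2, -1.9]
grip_width: 39.4
```

```bash
python3 - <<'E'
from h import *
R=Rhang(20,-1); z=R.apply([0,0,1]); t=HK[0]-100*H+[0,0,6]+22*z; P("t",t); plan(t,R); print(get_obs()["grip_width"])
d,im=grab("side","side19");zoom(im,130,170,290,330,"z34");s,im=grab("scene","scene19");zoom(im,330,80,470,200,"z35")
e=get_obs()["tool_pos"]-22*z
P("eye side",proj(d,e),proj(d,e+[0,0,21]),proj(d,e-[0,0,159])); P("scene",proj(s,e),proj(s,e+[0,0,21]),proj(s,e-[0,0,159]))
E
```

```text
t [435.9, 236.1, 235.3]
from [435.8, 236.1, 236.0] [180.0, -19.9, -127.5]
shift [-0.001, -0.0, 0.001] turn [0.001, 0.003, -0.003] calls 1 turn/call [0.001, 0.003, -0.003]
39.38572315989749
z34 scale 3.75 origin 130 170
z35 scale 5.0 origin 330 80
eye side [226.2, 245.5] [225.2, 236.4] [232.6, 305.5]
scene [387.0, 152.7] [388.9, 146.4] [374.6, 194.3]
```

View pics/z34.png

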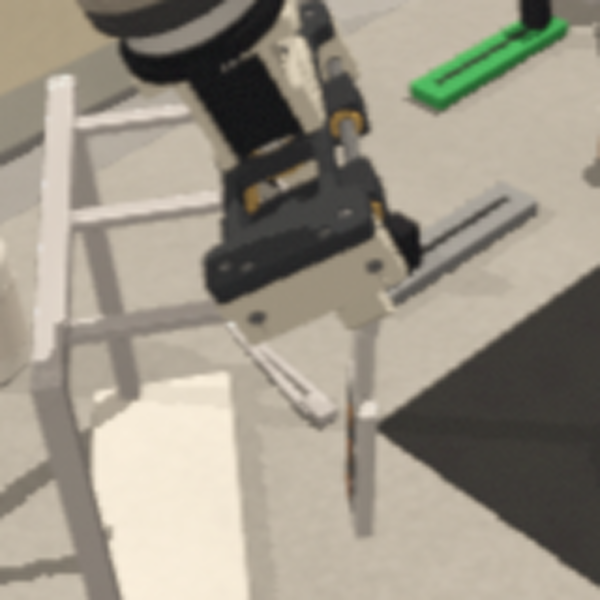

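View pics/z35.png

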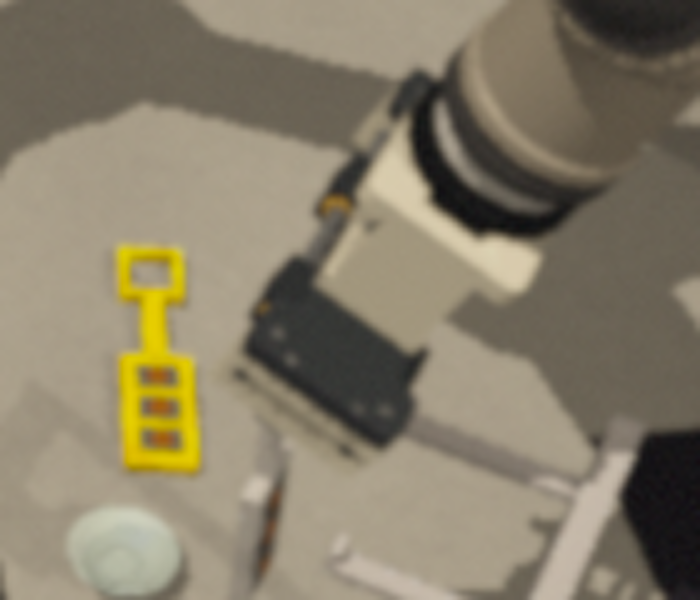

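```bash
python3 - <<'E'
from h import *
R=Rhang(20,-1); z=R.apply([0,0,1]); d=get_calibration("side"); s=get_calibration("scene")
e=get_obs()["tool_pos"]-22*z
l=np.radians(5); px=np.array([0,0,np.cos(l)])-np.sin(l)*H; pz=np.cross(px,np.cross([0,0,1],H)); pz=np.cross(np.cross([0,0,1],H),px)*-1
W=np.cross([0,0,1],H); P("px",px)
for k in(-22,22): P("end",proj(d,e-159*px+k*W),proj(s,e-159*px+k*W)); P("platetop",proj(d,e-71*px+k*W),proj(s,e-71*px+k*W))
im=cv2.imread("pics/scene19.png");zoom(im,360,160,420,220,"z36");im=cv2.imread("pics/side19.png");zoom(im,205,250,255,325,"z37")
E
```

```text
px [-0.1, -0.1, 1.0]
end [224.5, 298.7] [376.3, 202.3]
platetop [224.7, 266.8] [380.0, 179.6]
end [227.1, 314.6] [382.9, 190.5]
platetop [227.4, 282.3] [387.0, 167.4]
z36 scale 10.0 origin 360 160
z37 scale 8.0 origin 205 250
```

View pics/z36.png

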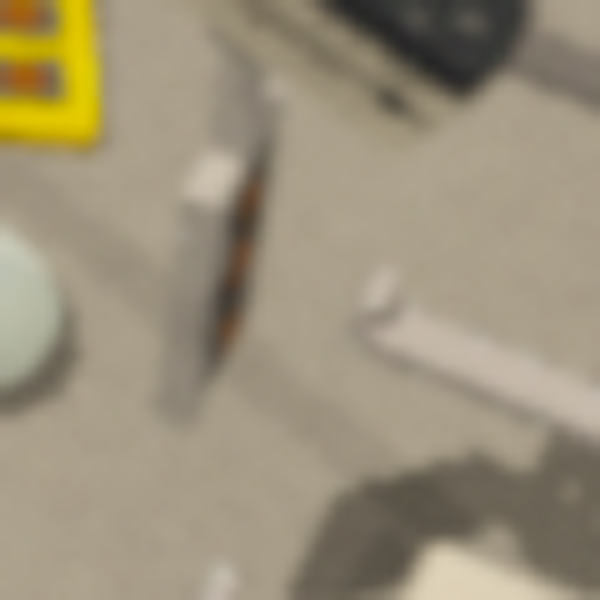

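View pics/z37.png

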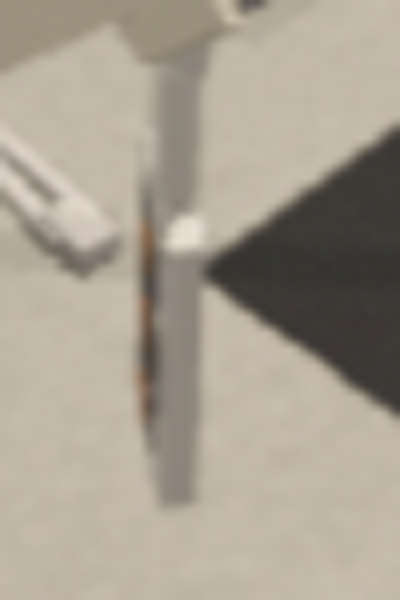

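carry_out --moves '[-0.02,0,-0.007,0,0,0,0.3,-0.04,0,-0.0145,0,0,0,0.3,-0.06,0,-0.022,0,0,0,0.3,-0.08,0,-0.029,0,0,0,0.3,-0.1,0,-0.0365,0,0,0,0.3,-0.12,0,-0.0435,0,0,0,0.3,-0.141,0,-0.051,0,0,0,0.3,-0.141,0,-0.051,0,0,0,0.3]'

```text
time: 30.85
tool_pos: [472.8, 284.6, 235.1]
tcp_rot: [3.141, -0.348, -2.224]
contact_force: [-0.1, -0.7, -1.8]
grip_width: 40.1
```

```bash
python3 - <<'E'
from h import *
R=Rhang(20,-1); z=R.apply([0,0,1]); t=HK[0]+0*H+[0,0,6]+22*z; P("t",t); plan(t,R)
d,im=grab("side","side20");zoom(im,130,190,250,290,"z38");s,im=grab("scene","scene20");zoom(im,360,120,460,200,"z39")
E
```

```text
t [496.6, 315.5, 235.3]
from [472.8, 284.6, 235.1] [180.0, -19.9, -127.4]
shift [-0.091, -0.0, -0.034] turn [0.002, 0.002, -0.001] calls 1 turn/call [0.002, 0.002, -0.001]
z38 scale 6.0 origin 130 190
z39 scale 7.5 origin 360 120
```

View pics/z38.png

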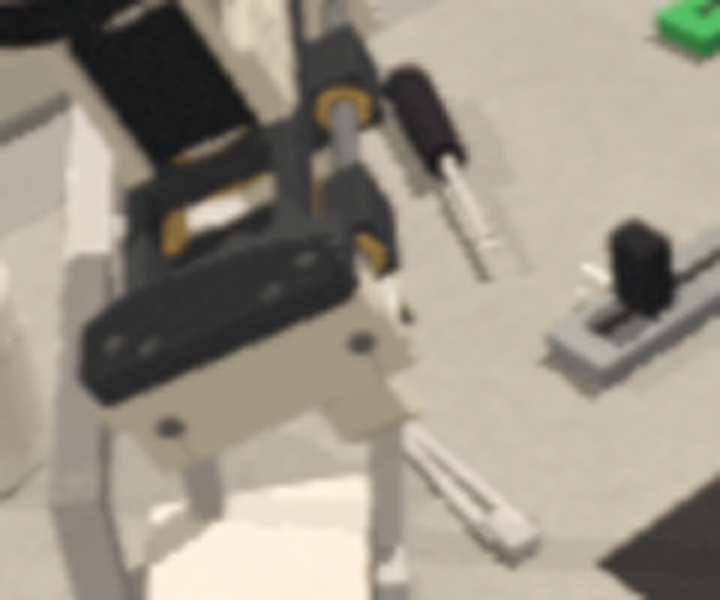

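View pics/z39.png

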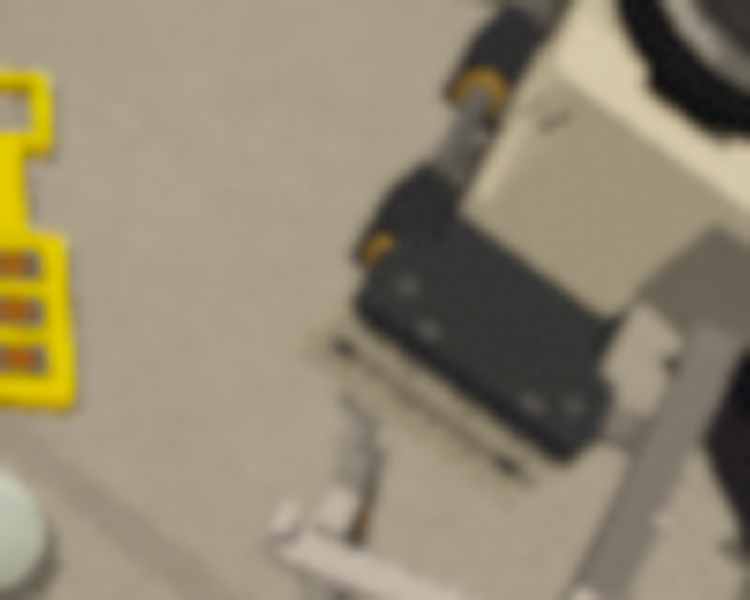

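carry_out --moves '[-0.02,0,-0.007,0,0,0,0.3,-0.04,0,-0.0145,0,0,0,0.3,-0.06,0,-0.022,0,0,0,0.3,-0.07,0,-0.026,0,0,0,0.3,-0.07,0,-0.026,0,0,0,0.3,-0.07,0,-0.026,0,0,0,0.3,-0.07,0,-0.026,0,0,0,0.3,-0.07,0,-0.026,0,0,0,0.3]'

```text
time: 31.75
tool_pos: [490.3, 307.3, 235.7]
tcp_rot: [3.141, -0.349, -2.225]
contact_force: [-0.1, 1.1, -1.2]
grip_width: 39.4
```

```bash
python3 - <<'E'
from h import *
R=Rhang(20,-1); z=R.apply([0,0,1]); e=get_obs()["tool_pos"]-22*z-HK[0]; P("eye rel hook (H,W,z)",e@H,e@np.cross([0,0,1],H),e[2]); 
plan(get_obs()["tool_pos"]-[0,0,12],R)
E
```

```text
eye rel hook (H,W,z) -10.4 0.1 6.4
from [490.3, 307.3, 235.7] [180.0, -20.0, -127.5]
shift [-0.01, -0.0, 0.028] turn [0.002, 0.001, -0.002] calls 1 turn/call [0.002, 0.001, -0.002]
```

carry_out --moves '[-0.002,0,0.006,0,0,0,0.3,-0.004,0,0.012,0,0,0,0.3,-0.006,0,0.018,0,0,0,0.3,-0.0085,0,0.0235,0,0,0,0.3,-0.0085,0,0.0235,0,0,0,0.3,-0.0085,0,0.0235,0,0,0,0.3,-0.0085,0,0.0235,0,0,0,0.3,-0.0085,0,0.0235,0,0,0,0.3]'

```text
time: 32.55
tool_pos: [490.3, 307.4, 225.8]
tcp_rot: [3.141, -0.349, -2.225]
contact_force: [0.4, -0.4, -1.9]
grip_width: 39.4
```

carry_out --moves '[-0.002,0,0.005,0,0,0,0.3,-0.0035,0,0.0095,0,0,0,0.3,-0.0035,0,0.0095,0,0,0,0.3,-0.0035,0,0.0095,0,0,0,0.45,-0.0035,0,0.0095,0,0,0,0.5,-0.0035,0,0.0095,0,0,0,0.6,-0.0035,0,0.0095,0,0,0,0.65,-0.0035,0,0.0095,0,0,0,0.65]'

```text
time: 33.35
tool_pos: [490.3, 307.4, 221.9]
tcp_rot: [3.141, -0.348, -2.225]
contact_force: [0.7, -0.3, 0.0]
grip_width: 59.1
```

```bash
python3 - <<'E'
from h import *
print(get_obs()["contact_force"],get_obs()["grip_width"])
d,im=grab("side","side21");zoom(im,130,190,250,330,"z40");s,im=grab("scene","scene21");zoom(im,360,120,460,220,"z41")
E
```

```text
[ 0.65937777 -0.29694065  0.02054333] 59.0894352330849
z40 scale 4.285714285714286 origin 130 190
z41 scale 6.0 origin 360 120
```

View pics/z40.png

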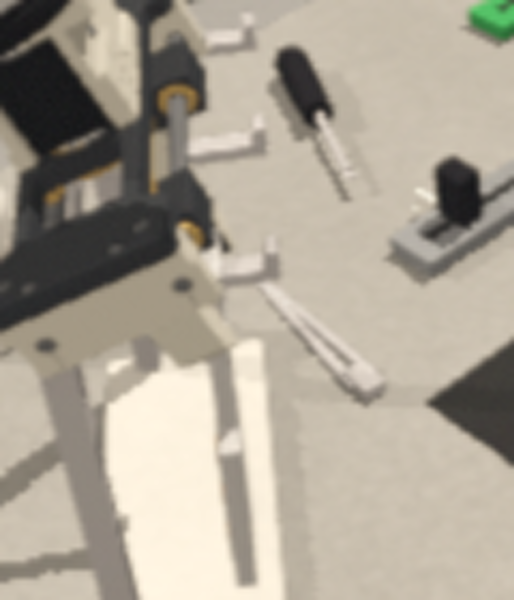

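View pics/z41.png

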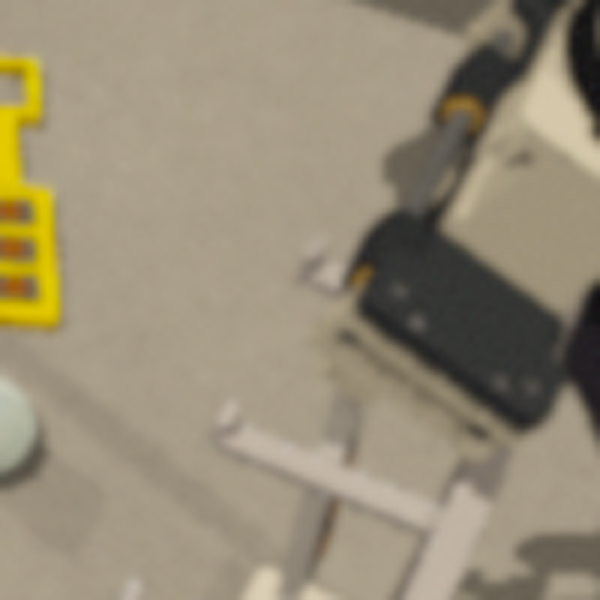

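carry_out --moves '[0.005,0,-0.014,0,0,0,0.65,0.02,0,-0.056,0,0,0,0.65,0.04,0,-0.117,0,0,0,0.65,0.07,0,-0.19,0,0,0,0.65,0.09,0,-0.25,0,0,0,0.65,0.2,0,-0.25,0,0,0.1,0.65,0.3,0,-0.25,0,0,0.2,0.65,0.35,0,-0.25,0,0,0.3,0.65]'

```text
time: 34.25
tool_pos: [429.9, 228.5, 365.8]
tcp_rot: [-3.083, -0.342, -2.395]
contact_force: [-0.3, -0.3, 0.6]
grip_width: 60.0
```

```bash
python3 - <<'E'
from h import *
plan([440,-60,230],Rpose(np.radians(125)))
d,im=grab("side","side22");zoom(im,130,170,270,330,"z42");s,im=grab("scene","scene22")
E
```

```text
from [429.9, 228.5, 365.8] [-176.7, -19.6, -137.2]
shift [0.33, -0.518, 0.509] turn [-0.639, -0.392, 3.242] calls 4.0 turn/call [-0.16, -0.098, 0.81]
z42 scale 3.75 origin 130 170
```

View pics/z42.png

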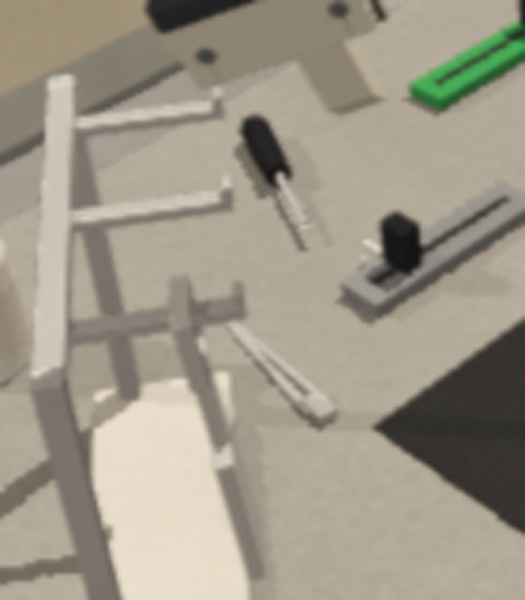

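View pics/scene22.png

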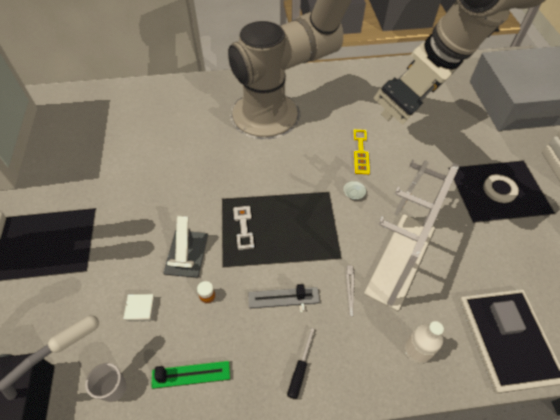

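carry_out --moves '[0.05,-0.07,0.03,-0.04,-0.025,0.2,0.65,0.1,-0.14,0.1,-0.08,-0.05,0.4,0.65,0.15,-0.22,0.17,-0.12,-0.07,0.6,0.65,0.2,-0.3,0.25,-0.16,-0.098,0.81,0.65,0.25,-0.38,0.33,-0.16,-0.098,0.81,0.65,0.3,-0.45,0.41,-0.16,-0.098,0.81,0.65,0.33,-0.518,0.48,-0.16,-0.098,0.81,0.65,0.33,-0.518,0.509,-0.16,-0.098,0.81,0.65]'

```text
time: 35.15
tool_pos: [441.0, -62.4, 228.2]
tcp_rot: [-3.039, -0.256, -2.835]
contact_force: [0.3, 0.9, 0.0]
grip_width: 60.0
```

carry_out --moves '[0,0,0,-0.04,-0.025,0.2,0.5,0,0,0,-0.08,-0.05,0.4,0.5,0,0,0,-0.12,-0.07,0.6,0.5,0,0,0,-0.16,-0.098,0.81,0.5,0,0,0,-0.16,-0.098,0.81,0.5,0,0,0,-0.16,-0.098,0.81,0.5,0,0,0,-0.16,-0.098,0.81,0.5,0,0,0,-0.16,-0.098,0.81,0.5]'

```text
time: 35.95
tool_pos: [441.2, -62.1, 228.2]
tcp_rot: [-3.035, -0.159, 3.025]
contact_force: [-1.2, 0.5, -1.0]
grip_width: 45.7
```

carry_out --moves '[0,0,0,-0.04,-0.025,0.2,0.5,0,0,0,-0.08,-0.05,0.4,0.5,0,0,0,-0.12,-0.07,0.6,0.5,0,0,0,-0.16,-0.098,0.81,0.5,0,0,0,-0.16,-0.098,0.81,0.5,0,0,0,-0.16,-0.098,0.81,0.5,0,0,0,-0.16,-0.098,0.81,0.5,0,0,0,-0.16,-0.098,0.81,0.5]'

```text
time: 36.75
tool_pos: [441.3, -61.9, 228.1]
tcp_rot: [-3.071, -0.07, 2.606]
contact_force: [-0.4, -0.4, -0.2]
grip_width: 45.7
```

```bash
python3 - <<'E'
from h import *
plan([380,-104,200],Rpose(0.0))
print(get_obs()["joint_positions"])
E
```

```text
from [441.3, -61.9, 228.1] [-176.0, -4.0, 149.3]
shift [0.073, -0.163, 0.087] turn [-0.222, 0.127, 4.977] calls 6.0 turn/call [-0.037, 0.021, 0.83]
[-0.27416839  0.24137127  1.62919068 -0.0510875   1.3570654  -1.29916824]
```

carry_out --moves '[0.02,-0.05,0.02,-0.011,0.006,0.25,0.5,0.04,-0.1,0.05,-0.022,0.012,0.5,0.5,0.073,-0.163,0.087,-0.033,0.018,0.75,0.5,0.073,-0.163,0.087,-0.044,0.025,0.995,0.5,0.073,-0.163,0.087,-0.044,0.025,0.995,0.5,0.073,-0.163,0.087,-0.044,0.025,0.995,0.5,0.073,-0.163,0.087,-0.044,0.025,0.995,0.5,0.073,-0.163,0.087,-0.044,0.025,0.995,0.5]'

```text
time: 37.55
tool_pos: [380.4, -103.8, 200.1]
tcp_rot: [-3.065, -0.044, 2.087]
contact_force: [0.0, -0.7, 0.3]
grip_width: 46.3
```

carry_out --moves '[0,0,0,-0.011,0.006,0.25,0.5,0,0,0,-0.022,0.012,0.5,0.5,0,0,0,-0.033,0.018,0.75,0.5,0,0,0,-0.044,0.025,0.995,0.5,0,0,0,-0.044,0.025,0.995,0.5,0,0,0,-0.044,0.025,0.995,0.5,0,0,0,-0.044,0.025,0.995,0.5,0,0,0,-0.044,0.025,0.995,0.5]'

```text
time: 38.35
tool_pos: [380.5, -103.8, 200.1]
tcp_rot: [-3.072, -0.018, 1.569]
contact_force: [0.3, 0.2, 0.7]
grip_width: 46.5
```

carry_out --moves '[0,0,0,-0.011,0.006,0.25,0.5,0,0,0,-0.022,0.012,0.5,0.5,0,0,0,-0.033,0.018,0.75,0.5,0,0,0,-0.044,0.025,0.995,0.5,0,0,0,-0.044,0.025,0.995,0.5,0,0,0,-0.044,0.025,0.995,0.5,0,0,0,-0.044,0.025,0.995,0.5,0,0,0,-0.044,0.025,0.995,0.5]'

```text
time: 39.15
tool_pos: [380.5, -103.7, 200.1]
tcp_rot: [-3.09, 0.001, 1.05]
contact_force: [0.8, -0.0, 1.0]
grip_width: 45.5
```

carry_out --moves '[0,0,0,-0.011,0.006,0.25,0.5,0,0,0,-0.022,0.012,0.5,0.5,0,0,0,-0.033,0.018,0.75,0.5,0,0,0,-0.044,0.025,0.995,0.5,0,0,0,-0.044,0.025,0.995,0.5,0,0,0,-0.044,0.025,0.995,0.5,0,0,0,-0.044,0.025,0.995,0.5,0,0,0,-0.044,0.025,0.995,0.5]'

```text
time: 39.95
tool_pos: [380.6, -103.8, 200.1]
tcp_rot: [-3.116, 0.008, 0.53]
contact_force: [0.1, 0.1, -0.3]
grip_width: 45.8
```

carry_out --moves '[0,0,0,-0.011,0.006,0.25,0.5,0,0,0,-0.022,0.012,0.5,0.5,0,0,0,-0.033,0.018,0.75,0.5,0,0,0,-0.044,0.025,0.995,0.5,0,0,0,-0.044,0.025,0.995,0.5,0,0,0,-0.044,0.025,0.995,0.5,0,0,0,-0.044,0.025,0.995,0.5,0,0,0,-0.044,0.025,0.995,0.5]'

```text
time: 40.75
tool_pos: [380.6, -103.8, 200.1]
tcp_rot: [3.141, 0.001, 0.011]
contact_force: [0.8, 0.1, 0.9]
grip_width: 46.1
```

```bash
python3 - <<'E'
from h import *
import pickle
print(get_obs()["tool_pos"],get_obs()["tcp_rot"])
c,im=grab("wrist","wrist23"); pickle.dump(c,open("cw23.pkl","wb"))
s,im2=grab("scene","scene23")
E
```

```text
[ 380.58404663 -103.81933865  200.06338144] [3.14128082e+00 1.16357744e-03 1.08062205e-02]
```

View pics/wrist23.png

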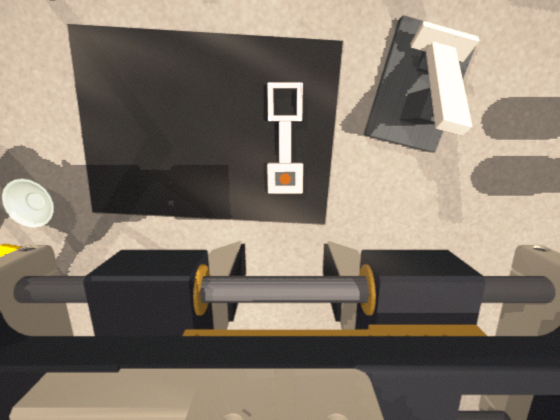

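```bash
python3 - <<'E'
from h import *
import pickle
c=pickle.load(open("cw23.pkl","rb")); im=cv2.imread("pics/wrist23.png")
g=cv2.inRange(im,(150,150,150),(255,255,255)); g[:75]=0; g[200:]=0; g[:,:255]=0; g[:,315:]=0
cs,_=cv2.findContours(g,cv2.RETR_EXTERNAL,cv2.CHAIN_APPROX_NONE); k=max(cs,key=cv2.contourArea); r=cv2.minAreaRect(k); print(r)
b=cv2.boxPoints(r); q=np.array([onz(c,u,12) for u in b]); P("box",*q)
pts=np.array([onz(c,u[0],12)[:2] for u in k]); r2=cv2.minAreaRect(pts.astype(np.float32)); print(r2)
top=q[np.argsort(b[:,1])]; e=(top[0]+top[1])/2;p=(top[2]+top[3])/2; P("eyeend,plateend",e,p,np.degrees(np.arctan2(*(e-p)[[1,0]])),np.linalg.norm(e-p))
E
```

```text
((284.4999694824219, 137.49998474121094), (110.99998474121094, 34.99999237060547), 90.0)
box [506.2, -83.3, 12.0] [506.7, -123.4, 12.0] [376.7, -127.1, 12.0] [376.2, -82.6, 12.0]
((441.4233093261719, -103.47286224365234), (130.62803649902344, 43.54519271850586), 1.5950127840042114)
eyeend,plateend [506.5, -103.4, 12.0] [376.5, -104.8, 12.0] 0.6 130.0
```

```bash
python3 - <<'E'
from h import *
plan([439.5,-104.1,-7],Rpose(0.011))
E
```

```text
from [380.6, -103.8, 200.0] [180.0, 0.1, 0.6]
shift [0.148, 0.002, 0.517] turn [0.001, 0.002, -0.002] calls 1 turn/call [0.001, 0.002, -0.002]
```

carry_out --moves '[0.08,0,0.05,0,0,0,0.5,0.148,0.002,0.12,0,0,0,0.5,0.148,0.002,0.22,0,0,0,0.5,0.148,0.002,0.32,0,0,0,0.5,0.148,0.002,0.4,0,0,0,0.5,0.148,0.002,0.46,0,0,0,0.5,0.148,0.002,0.49,0,0,0,0.5,0.148,0.002,0.5,0,0,0,0.5]'

```text
time: 41.65
tool_pos: [438.8, -103.8, -1.4]
tcp_rot: [-3.141, 0.004, 0.011]
contact_force: [0.3, -0.4, 0.0]
grip_width: 46.0
```

```bash
python3 - <<'E'
from h import *
plan([439.5,-104.1,-7],Rpose(0.011))
E
```

```text
from [438.8, -103.8, -1.4] [-180.0, 0.2, 0.6]
shift [0.002, 0.001, 0.014] turn [-0.002, 0.007, -0.001] calls 1 turn/call [-0.002, 0.007, -0.001]
```

carry_out --moves '[0.002,0,0.005,0,0,0,0.5,0.002,0,0.01,0,0,0,0.5,0.002,0,0.014,0,0,0,0.5,0.002,0,0.014,0,0,0,0,0.002,0,0.014,0,0,0,0,0.002,0,0.014,0,0,0,0,0.002,0,0.014,0,0,0,0,0.002,0,0.014,0,0,0,0]'

```text
time: 42.45
tool_pos: [439.6, -103.8, -6.9]
tcp_rot: [-3.141, 0.004, 0.011]
contact_force: [-0.3, 0.6, 0.5]
grip_width: 13.5
```

carry_out --moves '[0,0,0,0,0,0,0,0,0,0,0,0,0,0,0,0,-0.04,0,0,0,0,0,0,-0.14,0,0,0,0,0,0,-0.26,0,0,-0.2,0,0,0,-0.38,0,0,-0.4,0,0,0,-0.5,0,0,-0.7,0,0,0,-0.6,0,0,-0.98,0]'

```text
time: 43.25
tool_pos: [440.4, -103.9, 235.8]
tcp_rot: [-3.141, 0.002, 0.526]
contact_force: [1.0, -0.1, -1.2]
grip_width: 13.1
```

```bash
python3 - <<'E'
from h import *
plan([470,-150,250],Rpose(np.radians(145))); print(get_obs()["grip_width"])
s,im=grab("side","side24"); zoom(im,250,80,390,260,"z43")
E
```

```text
from [440.4, -103.9, 235.8] [-180.0, 0.1, 30.2]
shift [0.006, 0.137, -0.036] turn [-0.004, 0.0, -3.828] calls 4.0 turn/call [-0.001, 0.0, -0.957]
13.078118289198297
z43 scale 3.3333333333333335 origin 250 80
```

View pics/z43.png

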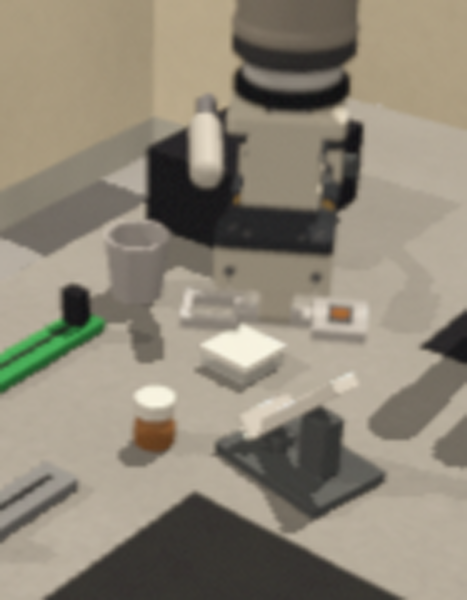

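Held. Now the yaw turn (3 calls to ~117°), as for the first paddle.

carry_out --moves '[0,0.03,0,0,0,-0.25,0,0,0.07,0,0,0,-0.5,0,0,0.1,-0.02,0,0,-0.75,0,0.006,0.137,-0.036,0,0,-0.98,0,0.006,0.137,-0.036,0,0,-0.98,0,0.006,0.137,-0.036,0,0,-0.98,0,0.006,0.137,-0.036,0,0,-0.98,0,0.006,0.137,-0.036,0,0,-0.98,0]'

```text
time: 44.1
tool_pos: [472.5, -150.2, 256.2]
tcp_rot: [3.134, -0.0, 1.047]
contact_force: [0.2, -1.2, -0.6]
grip_width: 13.5
```

carry_out --moves '[0,0,0,0,0,-0.25,0,0,0,0,0,0,-0.5,0,0,0,0,0,0,-0.75,0,0,0,0,0,0,-0.98,0,0,0,0,0,0,-0.98,0,0,0,0,0,0,-0.98,0,0,0,0,0,0,-0.98,0,0,0,0,0,0,-0.98,0]'

```text
time: 44.9
tool_pos: [472.5, -150.2, 256.2]
tcp_rot: [3.135, 0.004, 1.558]
contact_force: [0.5, -0.2, -0.4]
grip_width: 13.2
```

carry_out --moves '[0,0,0,0,0,-0.25,0,0,0,0,0,0,-0.5,0,0,0,0,0,0,-0.75,0,0,0,0,0,0,-0.98,0,0,0,0,0,0,-0.98,0,0,0,0,0,0,-0.98,0,0,0,0,0,0,-0.98,0,0,0,0,0,0,-0.98,0]'

```text
time: 45.7
tool_pos: [472.5, -150.1, 256.2]
tcp_rot: [3.137, 0.007, 2.07]
contact_force: [-0.3, -0.2, -1.7]
grip_width: 13.5
```

```bash
python3 - <<'E'
from h import *
t=place(63,4,5)+110*N; P("t",t); plan(t,RPL); print(get_obs()["grip_width"],ikr(t,RPL),ikr(place(63,4,5),RPL))
E
```

```text
t [565.9, -273.9, 157.5]
from [472.5, -150.1, 256.2] [179.7, 0.4, 118.6]
shift [-0.382, 0.056, 0.25] turn [0.642, 1.421, -1.544] calls 2.0 turn/call [0.321, 0.711, -0.772]
13.480516865149168 [-0.48  1.21  0.27 -0.28  2.41 -1.96] [-0.5   1.03  0.87 -0.22  1.99 -1.87]
```

carry_out --moves '[-0.06,0,0,0.08,0.17,-0.2,0,-0.13,0.02,0,0.16,0.35,-0.4,0,-0.2,0.03,0,0.24,0.53,-0.6,0,-0.28,0.04,0,0.321,0.711,-0.772,0,-0.36,0.05,0.03,0.321,0.711,-0.772,0,-0.36,0.05,0.06,0.321,0.711,-0.772,0,-0.36,0.05,0.06,0.321,0.711,-0.772,0,-0.36,0.05,0.06,0.321,0.711,-0.772,0]'

```text
time: 46.5
tool_pos: [558.8, -266.4, 233.8]
tcp_rot: [-3.05, -0.388, 2.461]
contact_force: [-0.6, 0.7, 0.6]
grip_width: 13.3
```

```bash
python3 - <<'E'
from h import *
t=place(63,4,5)+80*N; P("t",t); plan(t,RPL); print(get_obs()["grip_width"])
E
```

```text
t [545.2, -269.3, 136.3]
from [558.8, -266.4, 233.8] [-174.8, -22.2, 141.0]
shift [-0.072, -0.006, 0.235] turn [0.322, 0.71, -0.772] calls 1 turn/call [0.322, 0.71, -0.772]
13.290376834494316
```

carry_out --moves '[0,0,0,0.08,0.17,-0.2,0,-0.01,0,0.02,0.16,0.35,-0.4,0,-0.03,0,0.06,0.24,0.53,-0.6,0,-0.05,0,0.12,0.322,0.71,-0.772,0,-0.06,0,0.18,0.322,0.71,-0.772,0,-0.072,-0.006,0.235,0.322,0.71,-0.772,0,-0.072,-0.006,0.235,0.322,0.71,-0.772,0,-0.072,-0.006,0.235,0.322,0.71,-0.772,0]'

```text
time: 47.3
tool_pos: [545.5, -269.2, 139.3]
tcp_rot: [-3.14, -0.783, 2.923]
contact_force: [0.3, 0.0, -0.6]
grip_width: 13.0
```

```bash
python3 - <<'E'
from h import *
t=place(63,4,5)+25*N; P("t",t); plan(t,RPL); print(get_obs()["grip_width"])
E
```

```text
t [507.3, -260.9, 97.4]
from [545.5, -269.2, 139.3] [-179.9, -44.9, 167.5]
shift [-0.005, -0.0, 0.143] turn [-0.002, 0.005, -0.0] calls 1 turn/call [-0.002, 0.005, -0.0]
12.992528377331041
```

carry_out --moves '[0,0,0.03,0,0,0,0,0,0,0.06,0,0,0,0,0,0,0.09,0,0,0,0,0,0,0.12,0,0,0,0,-0.005,0,0.143,0,0,0,0,-0.005,0,0.143,0,0,0,0,-0.005,0,0.143,0,0,0,0,-0.005,0,0.143,0,0,0,0]'

```text
time: 48.1
tool_pos: [508.4, -261.1, 99.0]
tcp_rot: [-3.139, -0.78, 2.922]
contact_force: [-0.7, 0.4, -0.8]
grip_width: 13.3
```

```bash
python3 - <<'E'
from h import *
t=place(63,2,2.5); plan(t,RPL); W=np.cross([0,0,1],uh)
s,im=grab("scene","scene25");zoom(im,140,200,230,290,"z44"); c,im=grab("wrist","wrist25")
o=get_obs();d=(o["tool_pos"]-place(63,0,0)); P("now U,N,W",d@U,d@N,d@W); P("F",o["contact_force"])
for k in (-22,22): P("end",(proj(s,SEAT+(d@U)*U+(d@N+5)*N+k*W)-[140,200])*6.667)
P("eye wrist",proj(c,SEAT+(109+d@U)*U+(d@N+5)*N),proj(c,SEAT+(130+d@U)*U+(d@N+5)*N))
E
```

```text
from [508.4, -261.1, 99.0] [-179.9, -44.7, 167.4]
shift [-0.007, 0.0, 0.072] turn [-0.003, 0.011, -0.002] calls 1 turn/call [-0.003, 0.011, -0.002]
z44 scale 6.666666666666667 origin 140 200
now U,N,W 5.0 30.1 -0.1
F [-0.5, -0.9, -1.5]
end [297.3, 433.7]
end [177.3, 423.5]
eye wrist [283.7, 183.2] [283.6, 143.1]
```

View pics/z44.png

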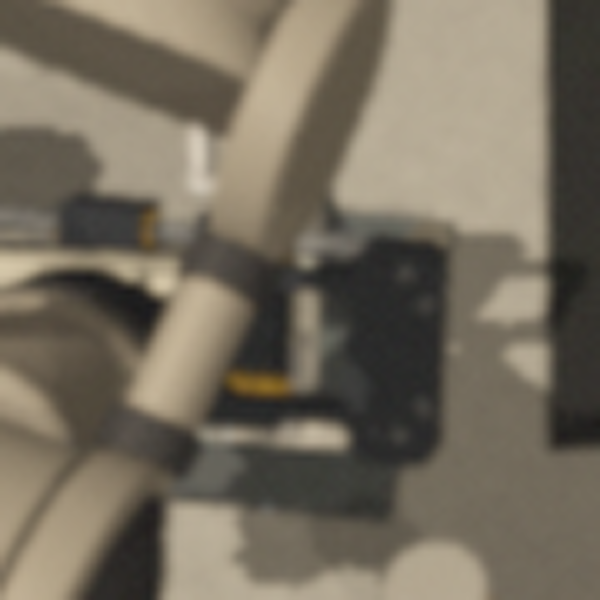

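View pics/wrist25.png

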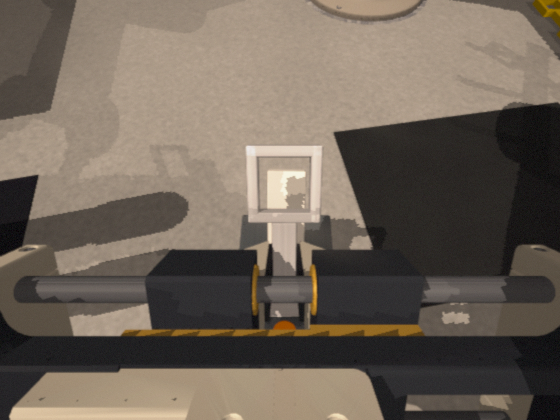

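carry_out --moves '[0,0,0.02,0,0.01,0,0,0,0,0.035,0,0.01,0,0,0,0,0.05,0,0.01,0,0,0,0,0.06,0,0.01,0,0,-0.003,0,0.066,0,0.01,0,0,-0.006,0,0.071,0,0.01,0,0,-0.006,0,0.071,0,0.01,0,0,-0.006,0,0.071,0,0.01,0,0]'

```text
time: 49.0
tool_pos: [490.3, -257.1, 76.3]
tcp_rot: [-3.14, -0.786, 2.923]
contact_force: [1.1, -0.2, -0.7]
grip_width: 13.5
```

```bash
python3 - <<'E'
from h import *
W=np.cross([0,0,1],uh)
o=get_obs();d=(o["tool_pos"]-place(63,0,0)); P("now U,N,W",d@U,d@N,d@W); P("F",o["contact_force"])
E
```

```text
now U,N,W 2.4 1.8 -0.1
F [1.1, -0.2, -0.7]
```

carry_out --moves '[0,0,0,0,0,0,0.1,0,0,0,0,0,0,0.3,0,0,0,0,0,0,0.4,0,0,0,0,0,0,0.5,0,0,0,0,0,0,0.5,0,0,0,0,0,0,0.5,0,0,-0.01,0,0,0,0.5,0,0,-0.03,0,0,0,0.5]'

```text
time: 49.8
tool_pos: [498.4, -258.9, 84.9]
tcp_rot: [-3.14, -0.787, 2.923]
contact_force: [0.3, -0.1, 0.7]
grip_width: 45.6
```

carry_out --moves '[0,0,-0.04,0,0,0,0.5,0,0,-0.1,0,0,0,0.5,0,0,-0.18,0,0,0,0.5,0,0,-0.2,0,0,0,0.5,0,0,-0.2,0,0,0,0.5,0,0,-0.2,0,0,0,0.5,0,0,-0.2,0,0,0,0.5,0,0,-0.2,0,0,0,0.5]'

```text
time: 50.6
tool_pos: [553.3, -270.9, 141.1]
tcp_rot: [-3.14, -0.789, 2.923]
contact_force: [-0.1, -0.5, 0.2]
grip_width: 45.7
```

```bash
python3 - <<'E'
from h import *
c,im=grab("wrist","wrist26"); P("eye pred",proj(c,SEAT+109*U+5*N),proj(c,SEAT+130*U+5*N))
R=Rre(20); z=R.apply([0,0,1]); eye=SEAT+109*U
plan(eye+22*z-90*z+[20,0,80],R)
E
```

```text
eye pred [283.8, 166.4] [283.8, 140.9]
from [553.4, -271.0, 141.2] [-179.9, -45.2, 167.5]
shift [0.37, 0.01, -0.048] turn [-0.002, -2.172, 0.0] calls 3.0 turn/call [-0.001, -0.724, 0.0]
```

View pics/wrist26.png

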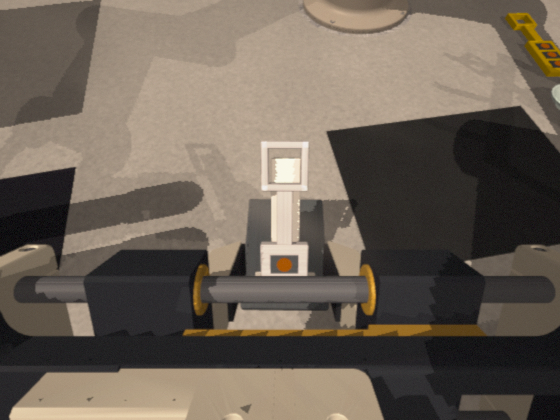

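carry_out --moves '[0.05,0,-0.05,0,-0.1,0,0.65,0.12,0,-0.06,0,-0.3,0,0.65,0.2,0,-0.06,0,-0.5,0,0.65,0.29,0.01,-0.055,0,-0.7,0,0.65,0.37,0.01,-0.048,0,-0.9,0,0.65,0.37,0.01,-0.048,0,-0.98,0,0.65,0.37,0.01,-0.048,0,-0.98,0,0.65,0.37,0.01,-0.048,0,-0.98,0,0.65]'

```text
time: 51.45
tool_pos: [465.5, -247.4, 259.7]
tcp_rot: [-3.141, -0.276, 2.923]
contact_force: [-0.1, 0.5, -1.1]
grip_width: 59.6
```

carry_out --moves '[0,0,0,0,-0.25,0,0.65,0,0,0,0,-0.5,0,0.65,0,0,0,0,-0.75,0,0.65,0,0,0,0,-0.98,0,0.65,0,0,0,0,-0.98,0,0.65,0,0,0,0,-0.98,0,0.65,0,0,0,0,-0.98,0,0.65,0,0,0,0,-0.98,0,0.65]'

```text
time: 52.25
tool_pos: [466.7, -247.8, 259.3]
tcp_rot: [-3.141, 0.235, 2.925]
contact_force: [0.5, -0.2, -0.3]
grip_width: 59.8
```

```bash
python3 - <<'E'
from h import *
c,im=grab("wrist","wrist27"); V=np.cross(U,N);P("eye corners pred",proj(c,SEAT+130*U+5*N+20*V),proj(c,SEAT+130*U+5*N-20*V)); zoom(im,235,120,335,240,"z45")
R=Rre(20); z=R.apply([0,0,1]); eye=SEAT+109*U
plan(eye+22*z-80*z,R)
E
```

```text
eye corners pred [300.0, 165.1] [260.1, 165.0]
z45 scale 5.0 origin 235 120
from [466.5, -247.7, 259.3] [-180.0, 13.5, 167.6]
shift [0.093, -0.01, 0.207] turn [-0.0, -0.217, 0.002] calls 1 turn/call [-0.0, -0.217, 0.002]
```

View pics/z45.png

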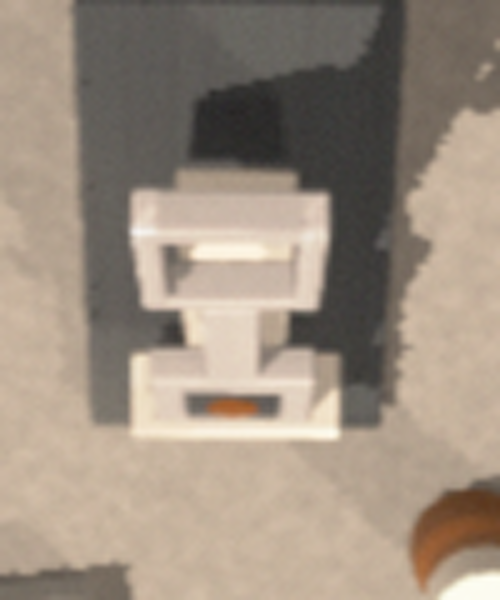

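carry_out --moves '[0.05,0,0.02,0,-0.1,0,0.65,0.093,-0.01,0.08,0,-0.217,0,0.65,0.093,-0.01,0.16,0,-0.217,0,0.65,0.093,-0.01,0.207,0,-0.217,0,0.65,0.093,-0.01,0.207,0,-0.217,0,0.65,0.093,-0.01,0.207,0,-0.217,0,0.65,0.093,-0.01,0.207,0,-0.217,0,0.65,0.093,-0.01,0.207,0,-0.217,0,0.65]'

```text
time: 53.1
tool_pos: [449.8, -248.4, 171.3]
tcp_rot: [-3.14, 0.351, 2.925]
contact_force: [0.4, 0.0, 0.3]
grip_width: 59.8
```

```bash
python3 - <<'E'
from h import *
R=Rre(20); z=R.apply([0,0,1]); eye=SEAT+109*U
plan(eye+22*z,R)
E
```

```text
from [449.8, -248.4, 171.3] [-179.9, 20.1, 167.6]
shift [0.003, 0.001, 0.202] turn [-0.002, 0.003, 0.003] calls 1 turn/call [-0.002, 0.003, 0.003]
```

carry_out --moves '[0,0,0.04,0,0,0,0.65,0,0,0.08,0,0,0,0.65,0,0,0.11,0,0,0,0.65,0,0,0.14,0,0,0,0.65,0,0,0.17,0,0,0,0.65,0.003,0,0.19,0,0,0,0.65,0.003,0,0.202,0,0,0,0.65,0.003,0,0.202,0,0,0,0.65]'

```text
time: 53.9
tool_pos: [475.7, -254.0, 94.4]
tcp_rot: [-3.141, 0.35, 2.925]
contact_force: [-0.0, 0.6, -0.1]
grip_width: 59.8
```

```bash
python3 - <<'E'
from h import *
R=Rre(20); z=R.apply([0,0,1]); eye=SEAT+109*U
plan(eye+22*z,R); print(get_obs()["contact_force"])
s,im=grab("scene","scene28");zoom(im,130,170,230,270,"z46")
E
```

```text
from [475.7, -254.0, 94.4] [-179.9, 20.0, 167.6]
shift [-0.001, 0.0, -0.001] turn [-0.001, 0.001, 0.003] calls 1 turn/call [-0.001, 0.001, 0.003]
[-0.00320669  0.55630604 -0.09208665]
z46 scale 6.0 origin 130 170
```

View pics/z46.png

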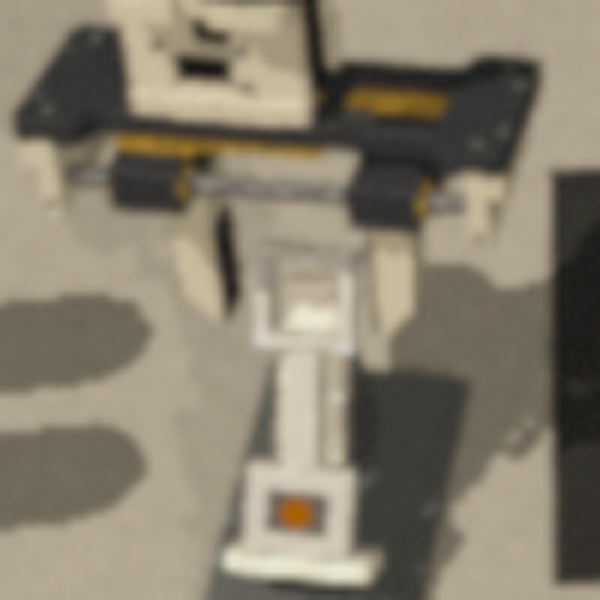

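carry_out --moves '[0,0,0,0,0,0,0.3,0,0,0,0,0,0,0.3,0,0,0,0,0,0,0.3,0,0,0,0,0,0,0.3,0,0,0,0,0,0,0.3,0,0,0,0,0,0,0.3,0,0,0,0,0,0,0.3,0,0,0,0,0,0,0.3]'

```text
time: 54.75
tool_pos: [475.9, -254.3, 95.2]
tcp_rot: [-3.14, 0.351, 2.925]
contact_force: [-2.2, 0.8, 4.8]
grip_width: 39.6
```

carry_out --moves '[-0.009,0,-0.024,0,0,0,0.3,-0.025,0,-0.07,0,0,0,0.3,-0.06,0,-0.16,0,0,0,0.3,-0.09,0,-0.26,0,0,0,0.3,-0.128,0,-0.352,0,0,0,0.3,-0.17,0,-0.45,0,0,0,0.3,-0.2,0,-0.55,0,0,0,0.3,-0.2,0,-0.55,0,0,0,0.3]'

```text
time: 55.55
tool_pos: [476.9, -255.3, 336.4]
tcp_rot: [-3.133, 0.361, 2.927]
contact_force: [0.5, -1.1, -0.8]
grip_width: 39.8
```

```bash
python3 - <<'E'
from h import *
R=Rhang(20,-1); z=R.apply([0,0,1]); t=HK[2]-150*H+[0,0,40]+22*z; P("t",t); plan(t,R); print(ikr(t,R),ikr(t+100*H,R),get_obs()["grip_width"])
E
```

```text
t [548.8, 88.0, 269.3]
from [476.9, -255.3, 336.4] [-179.5, 20.7, 167.7]
shift [0.066, 0.878, 0.147] turn [-0.027, 1.197, -2.21] calls 3.0 turn/call [-0.009, 0.399, -0.737]
[ 0.16  0.55  1.1  -0.24  1.75 -2.34] [ 0.26  0.74  0.76 -0.23  1.92 -2.28] 39.836785441312905
```

carry_out --moves '[0,0.08,0,0,0.1,-0.15,0.3,0.01,0.18,0,0,0.2,-0.35,0.3,0.02,0.28,0,0,0.3,-0.55,0.3,0.03,0.38,0,0,0.399,-0.737,0.3,0.04,0.48,0,0,0.399,-0.737,0.3,0.05,0.58,0,0,0.399,-0.737,0.3,0.06,0.65,0,0,0.399,-0.737,0.3,0.06,0.65,0,0,0.399,-0.737,0.3]'

```text
time: 56.35
tool_pos: [510.5, 6.6, 324.9]
tcp_rot: [-3.04, 0.126, -2.968]
contact_force: [0.5, 0.0, -1.2]
grip_width: 40.0
```

```bash
python3 - <<'E'
from h import *
R=Rhang(20,-1); z=R.apply([0,0,1]); t=HK[2]-150*H+[0,0,40]+22*z; P("t",t); plan(t,R); print(get_obs()["grip_width"])
E
```

```text
t [548.8, 88.0, 269.3]
from [510.5, 6.6, 324.9] [-174.2, 7.2, -170.0]
shift [-0.111, 0.199, 0.135] turn [-0.022, 0.791, -1.467] calls 2.0 turn/call [-0.011, 0.396, -0.733]
40.01856548819934
```

carry_out --moves '[0,0.04,0,0,0.1,-0.18,0.3,-0.03,0.08,0,0,0.2,-0.36,0.3,-0.06,0.13,0.02,0,0.3,-0.54,0.3,-0.09,0.17,0.05,0,0.396,-0.733,0.3,-0.111,0.199,0.08,0,0.396,-0.733,0.3,-0.111,0.199,0.135,0,0.396,-0.733,0.3,-0.111,0.199,0.135,0,0.396,-0.733,0.3,-0.111,0.199,0.135,0,0.396,-0.733,0.3]'

```text
time: 57.15
tool_pos: [548.3, 87.3, 269.1]
tcp_rot: [-3.039, -0.123, -2.61]
contact_force: [0.6, 0.3, 0.5]
grip_width: 39.6
```

carry_out --moves '[0,0,0,0,0.1,-0.18,0.3,0,0,0,0,0.2,-0.36,0.3,0,0,0,0,0.3,-0.54,0.3,0,0,0,0,0.396,-0.733,0.3,0,0,0,0,0.396,-0.733,0.3,0,0,0,0,0.396,-0.733,0.3,0,0,0,0,0.396,-0.733,0.3,0,0,0,0,0.396,-0.733,0.3]'

```text
time: 57.95
tool_pos: [548.3, 86.9, 270.0]
tcp_rot: [-3.129, -0.353, -2.231]
contact_force: [-0.4, 0.6, -1.8]
grip_width: 39.7
```

```bash
python3 - <<'E'
from h import *
R=Rhang(20,-1); z=R.apply([0,0,1]); t=HK[2]-100*H+[0,0,5]+22*z; P("t",t); plan(t,R); print(get_obs()["grip_width"])
E
```

```text
t [579.2, 127.7, 234.3]
from [548.3, 86.9, 270.0] [-179.3, -20.2, -127.8]
shift [-0.151, 0.002, 0.039] turn [-0.018, -0.007, -0.013] calls 1 turn/call [-0.018, -0.007, -0.013]
39.70004577819019
```

carry_out --moves '[-0.05,0,0.0,-0.018,0,-0.013,0.3,-0.1,0,0.015,-0.018,-0.007,-0.013,0.3,-0.151,0.002,0.039,-0.018,-0.007,-0.013,0.3,-0.151,0.002,0.039,-0.018,-0.007,-0.013,0.3,-0.151,0.002,0.039,-0.018,-0.007,-0.013,0.3,-0.151,0.002,0.039,-0.018,-0.007,-0.013,0.3,-0.151,0.002,0.039,-0.018,-0.007,-0.013,0.3,-0.151,0.002,0.039,-0.018,-0.007,-0.013,0.3]'

```text
time: 58.75
tool_pos: [579.3, 127.4, 235.3]
tcp_rot: [-3.14, -0.348, -2.225]
contact_force: [-0.8, 0.3, -0.7]
grip_width: 39.7
```

```bash
python3 - <<'E'
from h import *
R=Rhang(20,-1); z=R.apply([0,0,1]); W=np.cross([0,0,1],H); o=get_obs(); e=o["tool_pos"]-22*z-HK[2]; P("eye rel hook",e@H,e@W,e[2]); plan(HK[2]-100*H+[0,0,5]+22*z,R)
d,im=grab("side","side29");zoom(im,150,160,300,290,"z47");s,im=grab("scene","scene29");zoom(im,310,150,430,260,"z48")
E=o["tool_pos"]-22*z;l=np.radians(5); px=np.array([0,0,np.cos(l)])-np.sin(l)*H
for k in(-22,22): P("end side/scene",proj(d,E-109*px+k*W),proj(s,E-109*px+k*W)); P("platetop",proj(d,E-71*px+k*W),proj(s,E-71*px+k*W))
E
```

```text
eye rel hook -100.1 -0.2 6.0
from [579.3, 127.4, 235.3] [-179.9, -19.9, -127.5]
shift [-0.001, 0.0, 0.002] turn [-0.002, 0.002, -0.002] calls 1 turn/call [-0.002, 0.002, -0.002]
z47 scale 4.615384615384615 origin 150 160
z48 scale 5.454545454545454 origin 310 150
end side/scene [215.3, 228.5] [347.5, 244.6]
platetop [215.1, 215.2] [348.4, 235.2]
end side/scene [217.2, 239.9] [355.6, 230.3]
platetop [217.1, 226.4] [356.7, 220.7]
```

View pics/z47.png

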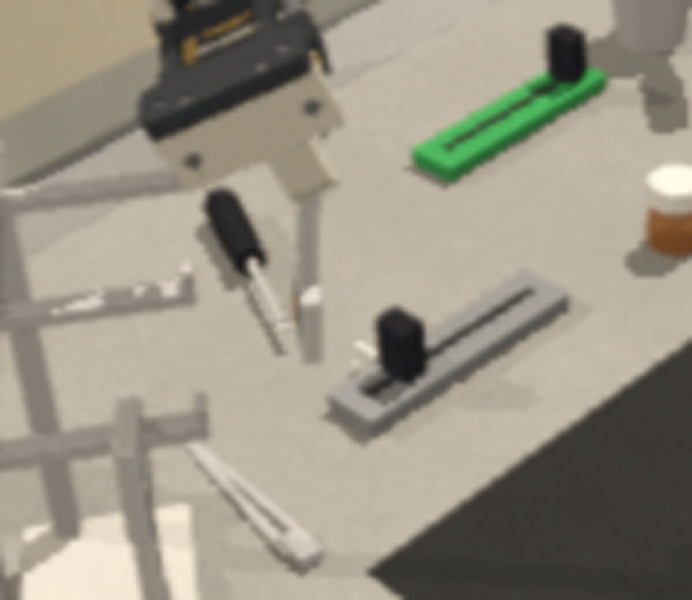

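View pics/z48.png

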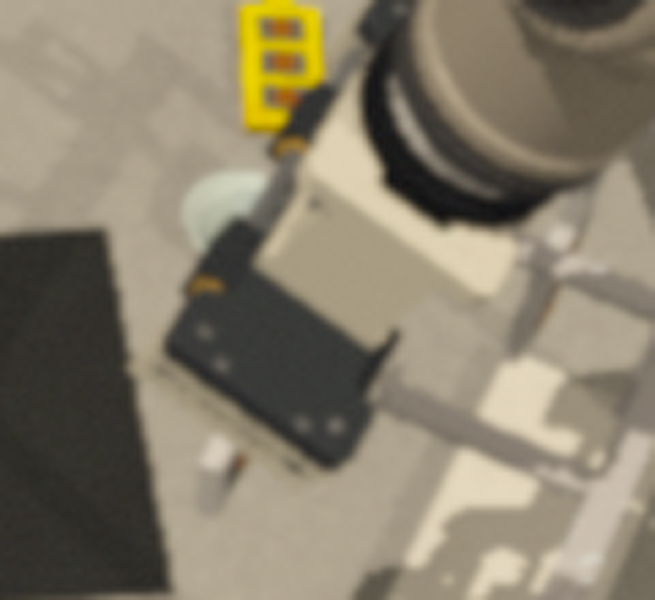

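carry_out --moves '[-0.02,0,-0.007,0,0,0,0.3,-0.04,0,-0.0145,0,0,0,0.3,-0.06,0,-0.022,0,0,0,0.3,-0.08,0,-0.029,0,0,0,0.3,-0.1,0,-0.0365,0,0,0,0.3,-0.12,0,-0.0435,0,0,0,0.3,-0.141,0,-0.051,0,0,0,0.3,-0.141,0,-0.051,0,0,0,0.3]'

```text
time: 59.65
tool_pos: [616.2, 176.6, 234.0]
tcp_rot: [-3.141, -0.349, -2.223]
contact_force: [-0.7, -1.0, -1.8]
grip_width: 39.5
```

carry_out --moves '[-0.02,0,-0.007,0,0,0,0.3,-0.04,0,-0.0145,0,0,0,0.3,-0.06,0,-0.022,0,0,0,0.3,-0.07,0,-0.026,0,0,0,0.3,-0.07,0,-0.026,0,0,0,0.3,-0.07,0,-0.026,0,0,0,0.3,-0.07,0,-0.026,0,0,0,0.3,-0.07,0,-0.026,0,0,0,0.3]'

```text
time: 60.45
tool_pos: [634.2, 200.0, 234.4]
tcp_rot: [-3.141, -0.349, -2.223]
contact_force: [-0.7, 0.7, -1.2]
grip_width: 40.0
```

```bash
python3 - <<'E'
from h import *
R=Rhang(20,-1); z=R.apply([0,0,1]); W=np.cross([0,0,1],H); o=get_obs(); e=o["tool_pos"]-22*z-HK[2]; P("eye rel hook",e@H,e@W,e[2])
d,im=grab("side","side30");zoom(im,130,160,260,290,"z49");s,im=grab("scene","scene30");zoom(im,340,150,450,260,"z50")
E
```

```text
eye rel hook -9.1 0.3 5.1
z49 scale 4.615384615384615 origin 130 160
z50 scale 5.454545454545454 origin 340 150
```

View pics/z49.png

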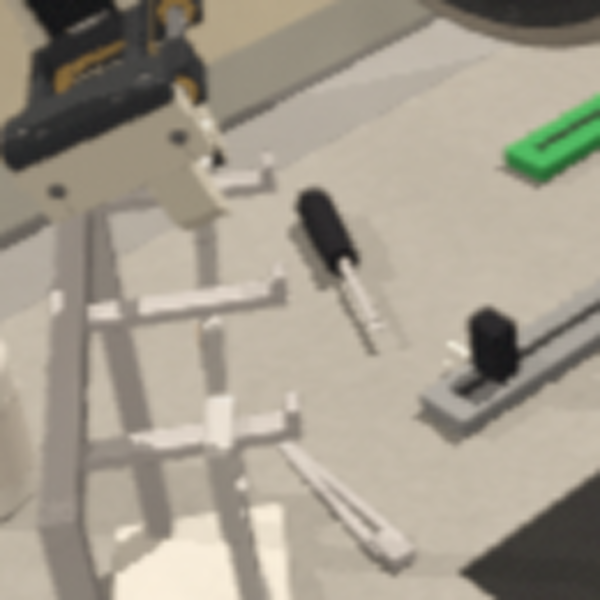

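View pics/z50.png

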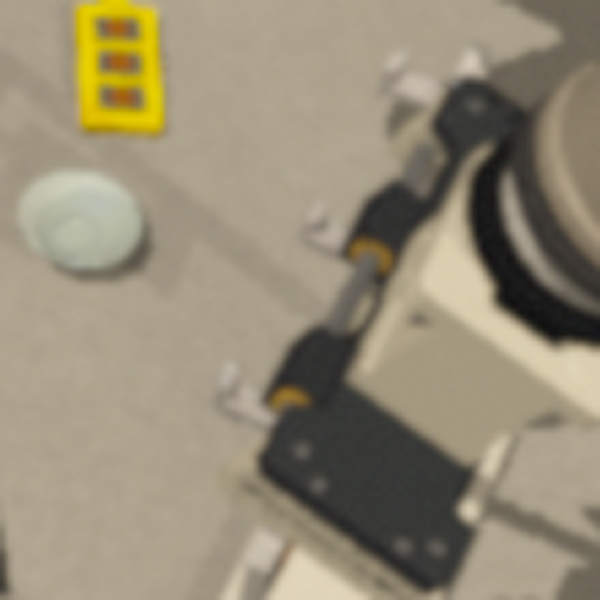

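Inserted over the hook. Lower and release.

carry_out --moves '[-0.002,0,0.006,0,0,0,0.3,-0.004,0,0.012,0,0,0,0.3,-0.006,0,0.018,0,0,0,0.3,-0.0085,0,0.0235,0,0,0,0.3,-0.0105,0,0.029,0,0,0,0.3,-0.0105,0,0.029,0,0,0,0.3,-0.0105,0,0.029,0,0,0,0.3,-0.0105,0,0.029,0,0,0,0.3]'

```text
time: 61.35
tool_pos: [634.3, 200.1, 222.2]
tcp_rot: [-3.141, -0.348, -2.223]
contact_force: [-0.7, -0.5, 0.2]
grip_width: 39.8
```

carry_out --moves '[0,0,0,0,0,0,0.4,0,0,0,0,0,0,0.45,0,0,0,0,0,0,0.5,0,0,0,0,0,0,0.6,0,0,0,0,0,0,0.65,0,0,0,0,0,0,0.65,0,0,0,0,0,0,0.65,0,0,0,0,0,0,0.65]'

```text
time: 62.15
tool_pos: [634.3, 200.1, 222.2]
tcp_rot: [-3.141, -0.348, -2.223]
contact_force: [-0.1, -0.5, -0.1]
grip_width: 59.7
```

carry_out --moves '[0.005,0,-0.014,0,0,0,0.65,0.02,0,-0.056,0,0,0,0.65,0.04,0,-0.117,0,0,0,0.65,0.07,0,-0.19,0,0,0,0.65,0.09,0,-0.25,0,0,0,0.65,0.2,0,-0.25,0,0,0.1,0.65,0.3,0,-0.25,0,0,0.2,0.65,0.35,0,-0.25,0,0,0.3,0.65]'

```text
time: 62.95
tool_pos: [574.1, 120.9, 366.1]
tcp_rot: [-3.082, -0.342, -2.394]
contact_force: [-0.6, 0.7, 0.5]
grip_width: 59.7
```

```bash
python3 - <<'E'
from h import *
print(get_obs()["tool_pos"],get_obs()["tcp_rot"])
d,im=grab("side","side31");zoom(im,130,160,290,320,"z51");s,im=grab("scene","scene31");zoom(im,230,150,470,320,"z52")
E
```

```text
[574.11601545 120.90238835 366.09564225] [-3.08176879 -0.34202953 -2.39427071]
z51 scale 3.75 origin 130 160
z52 scale 3.3333333333333335 origin 230 150
```

View pics/z51.png

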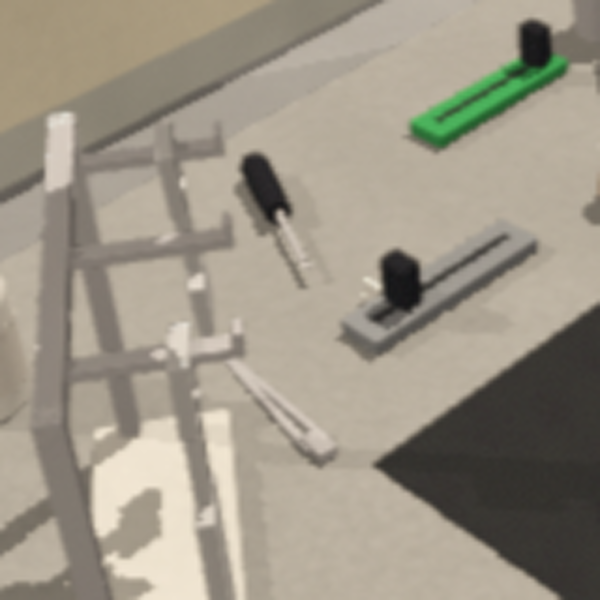

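View pics/z52.png

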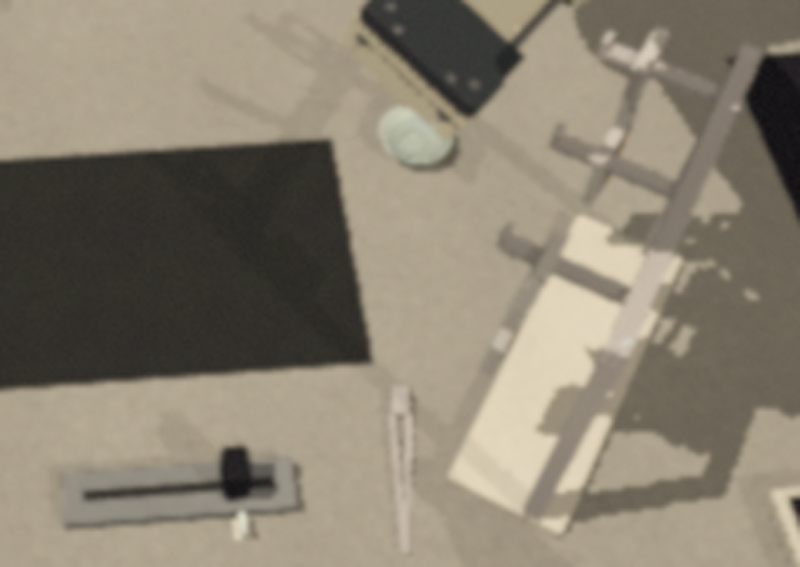

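```bash
python3 - <<'E'
from h import *
plan([659.5,18.5,120],Rpose(np.pi-0.052)); print(ikr([659.5,18.5,18],Rpose(np.pi-0.052)))
E
```

```text
from [574.2, 121.0, 367.3] [-176.5, -19.5, -137.2]
shift [-0.19, -0.297, 0.608] turn [-0.368, -0.569, 1.531] calls 2.0 turn/call [-0.184, -0.285, 0.765]
[-0.09  0.77  1.34  0.    1.03 -1.61]
```

carry_out --moves '[0,-0.06,0.0,-0.05,-0.07,0.2,0.65,-0.03,-0.14,0.05,-0.09,-0.14,0.4,0.65,-0.07,-0.2,0.13,-0.14,-0.21,0.6,0.65,-0.1,-0.26,0.22,-0.184,-0.285,0.765,0.65,-0.14,-0.297,0.31,-0.184,-0.285,0.765,0.65,-0.17,-0.297,0.4,-0.184,-0.285,0.765,0.65,-0.19,-0.297,0.45,-0.184,-0.285,0.765,0.65,-0.19,-0.297,0.45,-0.184,-0.285,0.765,0.65]'

```text
time: 63.85
tool_pos: [671.1, 35.9, 174.5]
tcp_rot: [-3.08, -0.172, -2.795]
contact_force: [0.1, 0.8, -0.2]
grip_width: 59.9
```

```bash
python3 - <<'E'
from h import *
plan([659.5,18.5,120],Rpose(np.pi-0.052))
E
```

```text
from [671.1, 35.9, 174.5] [-176.5, -9.8, -160.2]
shift [0.018, -0.022, 0.143] turn [-0.181, -0.3, 0.768] calls 1 turn/call [-0.181, -0.3, 0.768]
```

carry_out --moves '[0,0,0,-0.05,-0.07,0.2,0.65,0,0,0,-0.09,-0.15,0.4,0.65,0.01,-0.01,0.04,-0.14,-0.22,0.6,0.65,0.018,-0.022,0.09,-0.181,-0.3,0.768,0.65,0.018,-0.022,0.143,-0.181,-0.3,0.768,0.65,0.018,-0.022,0.143,-0.181,-0.3,0.768,0.65,0.018,-0.022,0.143,-0.181,-0.3,0.768,0.65,0.018,-0.022,0.143,-0.181,-0.3,0.768,0.65]'

```text
time: 64.65
tool_pos: [661.1, 19.2, 122.0]
tcp_rot: [3.141, 0.003, 3.091]
contact_force: [0.5, -0.3, 1.2]
grip_width: 59.9
```

```bash
python3 - <<'E'
from h import *
plan([659.5,18.5,20],Rpose(np.pi-0.052))
d,im=grab("side","side32");zoom(im,130,160,290,320,"z53");c,im=grab("wrist","wrist32");P("grip",proj(c,[659.5,18.5,54]))
s,im=grab("scene","scene32")
E
```

```text
from [661.1, 19.2, 122.0] [180.0, 0.2, 177.1]
shift [0.005, -0.002, 0.255] turn [0.0, 0.006, 0.003] calls 1 turn/call [0.0, 0.006, 0.003]
z53 scale 3.75 origin 130 160
grip [283.3, 214.6]
```

View pics/z53.png

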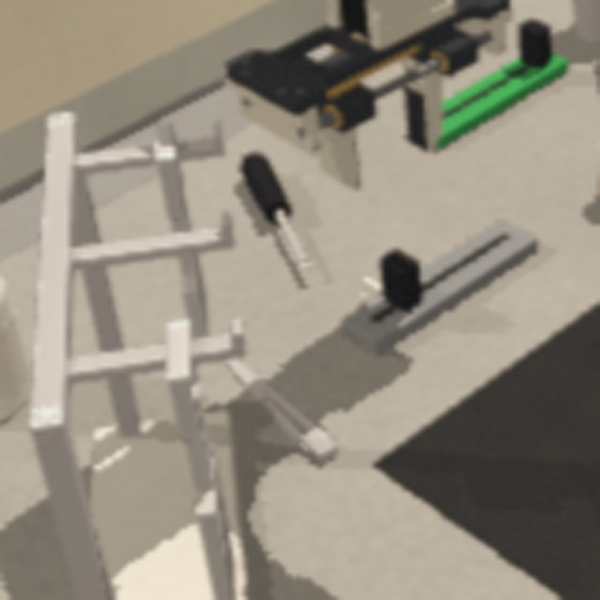

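View pics/wrist32.png

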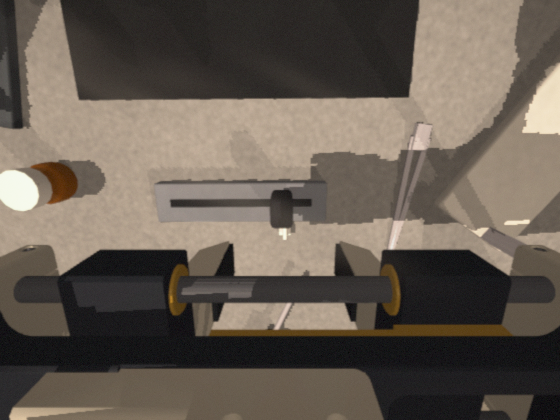

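View pics/scene32.png

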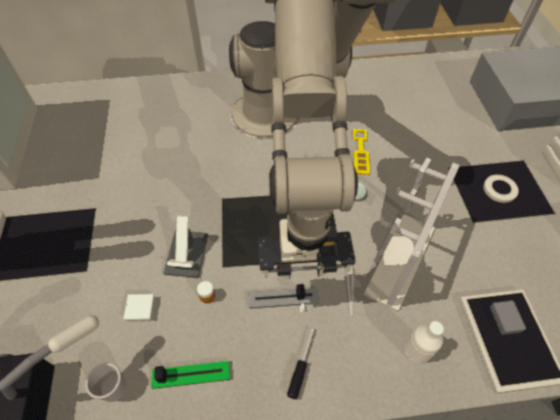

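carry_out --moves '[0.002,0,0.05,0,0,0,0.65,0.005,-0.002,0.1,0,0,0,0.65,0.005,-0.002,0.15,0,0,0,0.65,0.005,-0.002,0.2,0,0,0,0.65,0.005,-0.002,0.24,0,0,0,0.65,0.005,-0.002,0.25,0,0,0,0.65,0.005,-0.002,0.25,0,0,0,0.65,0.005,-0.002,0.25,0,0,0,0.65]'

```text
time: 65.6
tool_pos: [659.3, 18.4, 22.3]
tcp_rot: [3.142, 0.004, 3.091]
contact_force: [-0.7, 0.7, -0.4]
grip_width: 59.8
```

carry_out --moves '[0,0,0,0,0,0,0.3,0,0,0,0,0,0,0.18,0,0,0,0,0,0,0.18,0,0,0,0,0,0,0.18,0,0,0,0,0,0,0.18,0,0,0,0,0,0,0.18,0,0,0,0,0,0,0.18,0,0,0,0,0,0,0.18]'

```text
time: 66.4
tool_pos: [659.3, 18.3, 22.4]
tcp_rot: [-3.141, 0.004, 3.091]
contact_force: [-0.4, -0.6, 0.5]
grip_width: 20.0
```

carry_out --moves '[0,-0.04,0,0,0,0,0.18,0,-0.08,0,0,0,0,0.18,0,-0.12,0,0,0,0,0.18,0,-0.16,0,0,0,0,0.18,0,-0.2,0,0,0,0,0.18,0,-0.22,0,0,0,0,0.18,0,-0.232,0,0,0,0,0.18,0,-0.232,0,0,0,0,0.18]'

```text
time: 67.2
tool_pos: [654.9, -75.7, 22.4]
tcp_rot: [-3.141, 0.004, 3.09]
contact_force: [4.7, -2.0, -2.7]
grip_width: 20.0
```

carry_out --moves '[0,-0.001,0,0,0,0,0.18,0,-0.002,0,0,0,0,0.18,0,-0.003,0,0,0,0,0.18,0,-0.004,0,0,0,0,0.18,0,-0.005,0,0,0,0,0.18,0,-0.006,0,0,0,0,0.18,0,-0.006,0,0,0,0,0.18,0,-0.006,0,0,0,0,0.18]'

```text
time: 68.0
tool_pos: [654.8, -78.1, 22.4]
tcp_rot: [-3.141, 0.005, 3.09]
contact_force: [3.8, 1.4, -2.1]
grip_width: 19.7
```

carry_out --moves '[0,-0.002,0,0,0,0,0.18,0,-0.004,0,0,0,0,0.18,0,-0.006,0,0,0,0,0.18,0,-0.008,0,0,0,0,0.18,0,-0.008,0,0,0,0,0.18,0,-0.008,0,0,0,0,0.18,0,-0.008,0,0,0,0,0.18,0,-0.008,0,0,0,0,0.18]'

```text
time: 68.8
tool_pos: [654.7, -81.5, 22.4]
tcp_rot: [-3.14, 0.005, 3.09]
contact_force: [4.2, -0.9, -2.0]
grip_width: 19.6
```

carry_out --moves '[0,-0.002,0,0,0,0,0.18,0,-0.004,0,0,0,0,0.18,0,-0.006,0,0,0,0,0.18,0,-0.008,0,0,0,0,0.18,0,-0.01,0,0,0,0,0.18,0,-0.01,0,0,0,0,0.18,0,-0.01,0,0,0,0,0.18,0,-0.01,0,0,0,0,0.18]'

```text
time: 69.6
tool_pos: [654.6, -83.8, 22.4]
tcp_rot: [3.141, 0.005, 3.09]
contact_force: [4.8, 6.0, -1.0]
grip_width: 19.5
```

```bash
python3 - <<'E'
from h import *
d,im=grab("side","side33");zoom(im,200,180,290,270,"z54");c,im=grab("wrist","wrist33");s,im=grab("scene","scene33");zoom(im,225,230,345,320,"z55"); print(get_obs()["contact_force"])
E
```

```text
z54 scale 6.666666666666667 origin 200 180
z55 scale 6.666666666666667 origin 225 230
[ 4.99993049  5.67371524 -0.99900674]
```

View pics/z54.png

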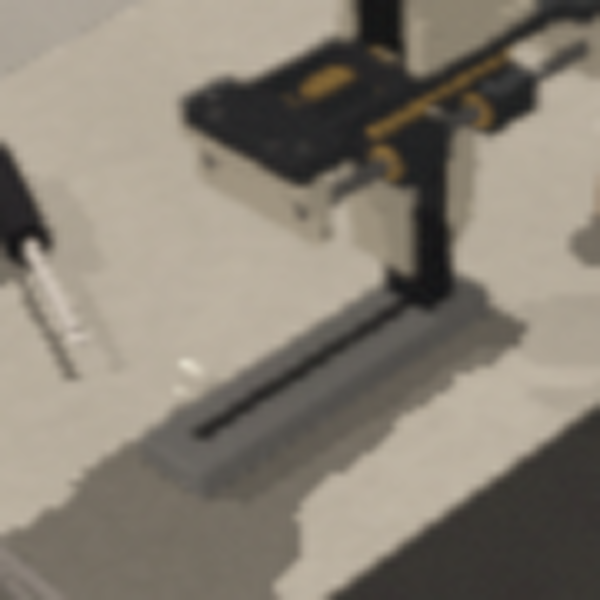

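View pics/wrist33.png

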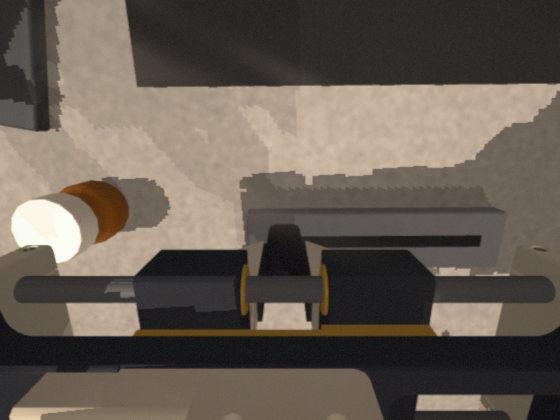

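carry_out --moves '[0,0,0,0,0,0,0.4,0,0,0,0,0,0,0.5,0,0,0,0,0,0,0.5,0,0,0,0,0,0,0.5,0,0,-0.05,0,0,0,0.5,0,0,-0.15,0,0,0,0.5,0,0,-0.27,0,0,0,0.5,0.1,0,-0.37,0,0,0,0.5]'

```text
time: 70.55
tool_pos: [621.4, -82.9, 168.3]
tcp_rot: [-3.141, 0.01, 3.09]
contact_force: [0.0, -0.6, 1.4]
grip_width: 45.8
```

carry_out --moves '[0.1,0,0,0,0,0,0.5,0.2,0,-0.05,0,0,0,0.5,0.3,0,-0.1,0,0,0,0.5,0.3,0,-0.1,0,0,0,0.5,0.3,0,-0.1,0,0,0,0.5,0.3,0,-0.1,0,0,0,0.5,0.3,0,-0.1,0,0,0,0.5,0.3,0,-0.1,0,0,0,0.5]'

```text
time: 71.35
tool_pos: [501.5, -76.8, 206.2]
tcp_rot: [-3.142, 0.008, 3.09]
contact_force: [0.7, -0.3, -0.0]
grip_width: 46.1
```

```bash
python3 - <<'E'
from h import *
d,im=grab("side","side34");zoom(im,130,160,290,320,"z56");s,im=grab("scene","scene34");print(get_obs()["contact_force"]);zoom(im,235,275,335,320,"z57")
c,im=grab("wrist","wrist34")
E
```

```text
z56 scale 3.75 origin 130 160
[-0.71523373  0.20512672 -0.18436446]
z57 scale 8.0 origin 235 275
```

View pics/z56.png

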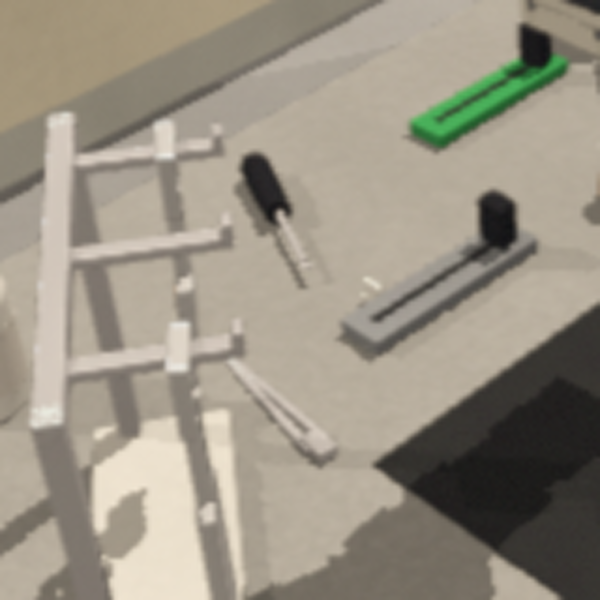

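View pics/scene34.png

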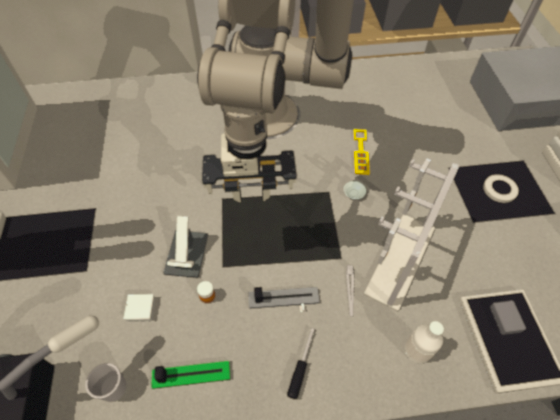

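View pics/z57.png

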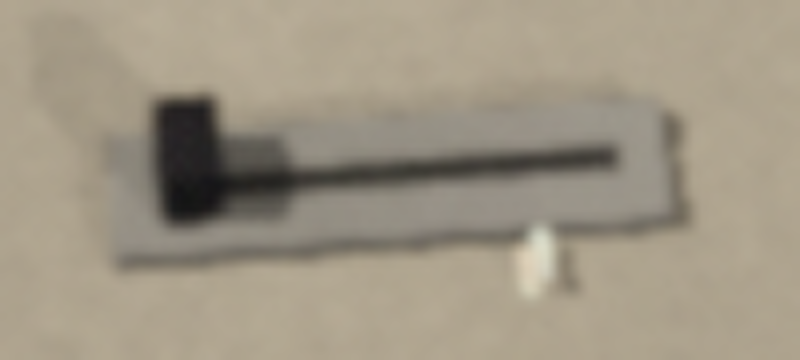

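carry_out --moves '[0,0,0,0,0,0,0.5,0,0,0,0,0,0,0.5,0,0,0,0,0,0,0.5,0,0,0,0,0,0,0.5,0,0,0,0,0,0,0.5,0,0,0,0,0,0,0.5,0,0,0,0,0,0,0.5,0,0,0,0,0,0,0.5]'

```text
time: 72.3
tool_pos: [501.3, -76.7, 206.5]
tcp_rot: [-3.141, 0.009, 3.09]
contact_force: [-0.0, 0.3, -0.8]
grip_width: 45.6
```

```bash
python3 -c "
from plant import *
print(get_obs()['time'],close_job())"
```

```text
the job is handed in; nothing more can be done
72.3 None
```

The job is done and handed in at 72.3 s of the 210 s allowed; the hand-in gives no verdict, so what follows rests on my own checks. Only the long and short paddles were on the mat; the mid one was absent.

- **Dimmer up:** I slid the grip to the white pointer and measured it about 2 mm from level, with 8 mm allowed.
- **Paddles:** Long first, then short, each was laid on the rest. There the eye appeared within about 2 pixels of where it should be. I left each released for over 3 s, then took it again by the eye and hung it: long on hook0, short on hook2.
- **Dimmer down:** I slid the grip back until the force rose to about 6 N at y ≈ −84 mm. That is where a 120 mm stroke should end, and about 6 mm beyond where the grip started.

The last pictures show both paddles hanging and released on separate hooks, and the grip at its stop. The tweezers, dish, jar, box and yellow paddle look unmoved, though I checked those only by eye. Nothing was touching the arm.

Two checks disagreed:
- **Fingertips:** They sit about 12 mm behind the reported tool point, not 17 mm ahead as stated. My first reach for the dimmer grip therefore passed above it without touching. I corrected for this afterwards.
- **Held paddles:** Before hooking, they appeared about 3–4 mm higher than calculated. That left enough clearance at the hooks, so I did not change it.

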